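Load the drying station at the painting workshop

ROBOT

A 6-joint arm with a two-finger parallel gripper is mounted at the origin on the work surface. World frame = base frame: x ahead of the robot, y to its left, z up, the work surface at z = 0. Lengths are in m, angles in degrees, forces in N, time in s.
With the tool pointing down it reaches from about 0.4 to 0.925 m from the base axis. Payload 12.5 kg.
Tool frame: the origin (TCP) lies on the centre line of the jaws, within the pads' length; the fingertips stand 17 mm ahead of it and the grasp point (between the pads) lies 2 mm behind it (robot.tip_extent is the x of the fingertips in the tool frame, in m); x points along the fingers, z is the direction in which the jaws open and shut, and the axes are right-handed (so a half turn about x gives the same grasp; the last joint's range is limited). The gripper opens to 95 mm and grips with 3 to 60 N. Pads are 20 mm wide; open, the fingers measure 119 mm over their backs; the gripper's body (75 mm by 180 mm) begins 59 mm behind the grasp point.
Start: joints at [-82.483, 28.126, 89.318, -0, 62.55, -6.05], TCP at [0.147, -0.608, 0.207] pointing down, gripper open.
Joint ranges: [-177.58, 177.58], [-47.91, 125.51], [2.72, 160], [-65.01, 245.01], [3.68, 167.84], [-153.87, 153.87]. Speed limits (degrees/s): [127.2, 127.2, 159.86, 180, 180, 180].

INTERFACE

Orientations are given as [roll, pitch, yaw] about the fixed x, y, z axes, in that order (R = Rz(yaw) Ry(pitch) Rx(roll)).
In Python, from bench import robot, eyes gives the robot as it stands.
- The arm moves only by the tool play_rows, never from a script. Its argument "moves" is a list of rows, each an object with "travel": the shift along the tool's x, y, z in mm, a list of three; "turn": the turn, a rotation vector about the tool's x, y, z in rad, a list of three; "gripper": the opening, from 0 (shut) to 1 (fully open). In form: [{"travel": [x, y, z], "turn": [wx, wy, wz], "gripper": gripper}, ...]. A call has 1 to 5 rows; each row shifts and turns the pose as measured when the row begins, along the tool's axes as they then stand; what a row does not reach is not made up. A row lasts 1/12 s, in which the tool goes at most 41.7 mm and 7.16 degrees, less where a joint would pass 70% of its speed; a pose out of reach is approached as far as the arm can. A call with a gripper value outside its range is refused whole. The fingers move at their own pace and stop on an object; "force" is the grip in N (left out, the last holds). Time passes only in rows, so rows that do not move let the fingers close. It gives the time, the measured TCP pose, the force and the opening at its end, in the units of the state.
- robot.read_state(): the state, without advancing time (a new reading comes with each control period).
- eyes.grab_frame(name): name is "side" or "top" or "wrist"; returns a dict with "img" (420x560x3 uint8, blue, green, red), "vertical_fov" (degrees; the focal length in pixels is half the picture's height over the tangent of half this angle, whatever the lens; pixels are square), "cx", "cy" (the principal point, pixels), "R" (3x3) and "t" (3): a world point X has camera coordinates R X + t; the wrist camera has in their place "tool_from_camera" (4x4, takes a point from camera to tool coordinates, whose origin is the TCP and whose axes are the tool frame's). Camera axes: x right, y down, z forward; pixel columns grow to the right and rows downward; lengths in m; the calibration is good to about 2 mm. A picture is of the moment at which its call begins: read the wrist's pose just before it. There is no depth.
- robot.sign_off(): hands the job in, once; it reports no verdict.
The state is a dict: "time": time; "joint_pos": joint angles; "qvel": joint speeds; "effort": joint torques, N m; "tcp_pos": TCP position; "ee_rot": TCP orientation; "ft_force": force on the tool from outside, world axes, zero at the start; "wrist_torque": the same for the moment, N m; "finger_gap": opening from 0.0 (shut) to 1.0 (fully open).
Only numpy, scipy, OpenCV 4.12 (cv2) and the standard library are available. Lean on these libraries where they do the work, as an engineer would, in place of code of your own. Each camera call takes 0.05 s, during which the arm holds its last target.

TASK

The washed pails are to be dried: the blower is running, so first shut it down by flipping the heat switch (rectangular housing, bat with a cross-bar) off and then the fan switch (round housing, bat with a ball) off; then hang every pail by its handle on a hook of the station. Then start the dryer again, fan switch on first and heat switch last; a bat leaning to its white dot is on, and the heat must never be on while the fan is off. At the end the pails should hang without swinging about. Leave the pots, bottles, jar, tape and brush where they stand.

Things in the scene. Friction and masses are not known exactly. Their poses are not given: they have to be found in the camera images.
- pail_a: Open steel pail, 65 mm (x) by 95 mm (y), rim 55 mm high, 160 g, with a rigid upright handle: 10 mm round uprights at y = -52 and +52 mm and a level 10 mm round bar along y, 130 mm up, straight between y = -43 and +43; 70 mm clear between rim and bar. Origin: centre of the underside. Three or four identical pails are there, the rest absent; they may get knocked aside.
- pail_a_bar (a point): The middle of the handle bar of pail_a, 130 mm above its underside; axes as the pail's.
- pail_b: Open steel pail, 65 mm (x) by 95 mm (y), rim 55 mm high, 160 g, with a rigid upright handle: 10 mm round uprights at y = -52 and +52 mm and a level 10 mm round bar along y, 130 mm up, straight between y = -43 and +43; 70 mm clear between rim and bar. Origin: centre of the underside. Three or four identical pails are there, the rest absent; they may get knocked aside.
- pail_b_bar (a point): The middle of the handle bar of pail_b, 130 mm above its underside; axes as the pail's.
- pail_c: Open steel pail, 65 mm (x) by 95 mm (y), rim 55 mm high, 160 g, with a rigid upright handle: 10 mm round uprights at y = -52 and +52 mm and a level 10 mm round bar along y, 130 mm up, straight between y = -43 and +43; 70 mm clear between rim and bar. Origin: centre of the underside. Three or four identical pails are there, the rest absent; they may get knocked aside.
- pail_c_bar (a point): The middle of the handle bar of pail_c, 130 mm above its underside; axes as the pail's.
- pail_d: Open steel pail, 65 mm (x) by 95 mm (y), rim 55 mm high, 160 g, with a rigid upright handle: 10 mm round uprights at y = -52 and +52 mm and a level 10 mm round bar along y, 130 mm up, straight between y = -43 and +43; 70 mm clear between rim and bar. Origin: centre of the underside. Three or four identical pails are there, the rest absent; they may get knocked aside.
- pail_d_bar (a point): The middle of the handle bar of pail_d, 130 mm above its underside; axes as the pail's.
- station: Drying station fixed to the table: a level steel rail (14 mm thick, axis 170 mm up, along its y) on posts at y = -235 and +235 mm; four hooks point to its -x (towards the robot); a grey blower duct 85 mm high behind the rail (x 45 to 155 mm). Origin: on the table under the middle of the rail. Nothing higher than 190 mm.
- hook0 (a point): Hook 0 (station y = -195 mm): the point, 72 mm in front of the rail axis and 175 mm up, where the middle of a handle bar rests when hung (bar along the rail). Axes as the station's. The hook is an 8 mm round prong from the rail to -x, level under this point, end upturned: tip 28 mm further to -x, its top 13 mm above this point; underside 13 mm below it.
- hook1 (a point): Hook 1 (station y = -65 mm): the point, 72 mm in front of the rail axis and 175 mm up, where the middle of a handle bar rests when hung (bar along the rail). Axes as the station's. The hook is an 8 mm round prong from the rail to -x, level under this point, end upturned: tip 28 mm further to -x, its top 13 mm above this point; underside 13 mm below it.
- hook2 (a point): Hook 2 (station y = 65 mm): the point, 72 mm in front of the rail axis and 175 mm up, where the middle of a handle bar rests when hung (bar along the rail). Axes as the station's. The hook is an 8 mm round prong from the rail to -x, level under this point, end upturned: tip 28 mm further to -x, its top 13 mm above this point; underside 13 mm below it.
- hook3 (a point): Hook 3 (station y = 195 mm): the point, 72 mm in front of the rail axis and 175 mm up, where the middle of a handle bar rests when hung (bar along the rail). Axes as the station's. The hook is an 8 mm round prong from the rail to -x, level under this point, end upturned: tip 28 mm further to -x, its top 13 mm above this point; underside 13 mm below it.
- fan_base: Fan switch: a ROUND grey housing, 80 mm across. Fixed to the table; top 45 mm high. Origin: centre of its underside. A steel bat on the middle of the top swings in the switch's own x-z plane; a small white raised dot on the top, 31 mm to the switch's own +x, marks the ON side.
- fan_bat (a joint): Swing (rad) of the fan bat about the switch's y axis, pivot 45 mm above the table over the switch's origin. +0.4 = over to the white dot = ON, -0.4 = OFF. Over-centre: resists with about 1 N at its tip, then past 0 snaps to the other stop. The bat is 8 mm thick and ends in a black 18 mm ball, centre 48 mm from the axis.
- heat_base: Heat switch: a RECTANGULAR grey housing, 80 mm (its x) by 60 mm. Fixed to the table; top 45 mm high. Origin: centre of its underside. A steel bat on the middle of the top swings in the switch's own x-z plane; a small white raised dot on the top, 31 mm to the switch's own +x, marks the ON side.
- heat_bat (a joint): Swing (rad) of the heat bat about the switch's y axis, pivot 45 mm above the table over the switch's origin. +0.4 = over to the white dot = ON, -0.4 = OFF. Over-centre: resists with about 1 N at its tip, then past 0 snaps to the other stop. The bat is 8 mm thick and ends in a black cross-bar 36 mm long (along y), 9 mm thick, 14 mm high, centred 50 mm from the axis.
- pot_a: Bystander: small clear paint pot, 36 mm across, 45 mm high. Origin: underside.
- pot_b: Bystander: small clear paint pot, 36 mm across, 45 mm high. Origin: underside.
- bottle_a: Bystander: white bottle, 60 mm across, 110 mm high. Origin: underside.
- bottle_b: Bystander: green bottle, 60 mm across, 140 mm high. Origin: underside.
- jar_c: Bystander: red jar, 72 mm across, 80 mm high. Origin: underside.
- tape: Bystander: roll of masking tape lying flat, 100 mm across, 45 mm high. Origin: underside.
- brush: Bystander: a flat paint brush lying on the table near the robot, about 200 mm long. Origin: underside.
Things that resemble listed ones, but are neither listed nor needed, are in the scene too. Leave any pink or yellow look-alike of the pail_b alone.

How it is judged (in metres and radians):
On the way, in this order (a step that is already met when the one before it is completed fails the run):
1. heat switched off while the fan still runs (value of joint heat_bat below -0.3 rad and value of joint fan_bat above 0.3 rad), for 0.1 s.
2. fan switched off too (value of joint each of heat_bat, fan_bat below -0.3 rad), for 0.2 s.
3. every pail hangs on a hook by its handle, let go, both switches off (all of step 2 and ((horizontal distance between pail_a_bar and hook0 below 0.035 m and z of pail_a_bar in the frame of hook0 between -0.015 and 0.015 m) or (horizontal distance between pail_a_bar and hook1 below 0.035 m and z of pail_a_bar in the frame of hook1 between -0.015 and 0.015 m) or (horizontal distance between pail_a_bar and hook2 below 0.035 m and z of pail_a_bar in the frame of hook2 between -0.015 and 0.015 m) or (horizontal distance between pail_a_bar and hook3 below 0.035 m and z of pail_a_bar in the frame of hook3 between -0.015 and 0.015 m)) and angle between each of pail_a, pail_b, pail_c, pail_d's own z axis and vertical below 0.6 rad and contact force between each of pail_a, pail_b, pail_c, pail_d and the fingers below 0.2 N and ((horizontal distance between pail_b_bar and hook0 below 0.035 m and z of pail_b_bar in the frame of hook0 between -0.015 and 0.015 m) or (horizontal distance between pail_b_bar and hook1 below 0.035 m and z of pail_b_bar in the frame of hook1 between -0.015 and 0.015 m) or (horizontal distance between pail_b_bar and hook2 below 0.035 m and z of pail_b_bar in the frame of hook2 between -0.015 and 0.015 m) or (horizontal distance between pail_b_bar and hook3 below 0.035 m and z of pail_b_bar in the frame of hook3 between -0.015 and 0.015 m)) and ((horizontal distance between pail_c_bar and hook0 below 0.035 m and z of pail_c_bar in the frame of hook0 between -0.015 and 0.015 m) or (horizontal distance between pail_c_bar and hook1 below 0.035 m and z of pail_c_bar in the frame of hook1 between -0.015 and 0.015 m) or (horizontal distance between pail_c_bar and hook2 below 0.035 m and z of pail_c_bar in the frame of hook2 between -0.015 and 0.015 m) or (horizontal distance between pail_c_bar and hook3 below 0.035 m and z of pail_c_bar in the frame of hook3 between -0.015 and 0.015 m)) and ((horizontal distance between pail_d_bar and hook0 below 0.035 m and z of pail_d_bar in the frame of hook0 between -0.015 and 0.015 m) or (horizontal distance between pail_d_bar and hook1 below 0.035 m and z of pail_d_bar in the frame of hook1 between -0.015 and 0.015 m) or (horizontal distance between pail_d_bar and hook2 below 0.035 m and z of pail_d_bar in the frame of hook2 between -0.015 and 0.015 m) or (horizontal distance between pail_d_bar and hook3 below 0.035 m and z of pail_d_bar in the frame of hook3 between -0.015 and 0.015 m))), for 0.3 s.
4. fan switched on, heat still off (all of step 1), for 0.1 s.
5. heat switched on, fan on (value of joint each of fan_bat, heat_bat above 0.3 rad), for 0.2 s.
At the end, for the whole second after the job is handed in: Both switches are on (bat over 0.3 rad to the dot side), and every pail present hangs from a hook: middle of its handle bar within 35 mm sideways and 15 mm in height of a hook's resting point, pail within 0.6 rad of upright, at most swinging slightly (under 0.15 m/s) and let go (all of step 5 and ((horizontal distance between pail_a_bar and hook0 below 0.035 m and z of pail_a_bar in the frame of hook0 between -0.015 and 0.015 m) or (horizontal distance between pail_a_bar and hook1 below 0.035 m and z of pail_a_bar in the frame of hook1 between -0.015 and 0.015 m) or (horizontal distance between pail_a_bar and hook2 below 0.035 m and z of pail_a_bar in the frame of hook2 between -0.015 and 0.015 m) or (horizontal distance between pail_a_bar and hook3 below 0.035 m and z of pail_a_bar in the frame of hook3 between -0.015 and 0.015 m)) and angle between each of pail_a, pail_b, pail_c, pail_d's own z axis and vertical below 0.6 rad and linear speed of each of pail_a, pail_b, pail_c, pail_d below 0.15 m/s and contact force between each of pail_a, pail_b, pail_c, pail_d and the fingers below 0.2 N and ((horizontal distance between pail_b_bar and hook0 below 0.035 m and z of pail_b_bar in the frame of hook0 between -0.015 and 0.015 m) or (horizontal distance between pail_b_bar and hook1 below 0.035 m and z of pail_b_bar in the frame of hook1 between -0.015 and 0.015 m) or (horizontal distance between pail_b_bar and hook2 below 0.035 m and z of pail_b_bar in the frame of hook2 between -0.015 and 0.015 m) or (horizontal distance between pail_b_bar and hook3 below 0.035 m and z of pail_b_bar in the frame of hook3 between -0.015 and 0.015 m)) and ((horizontal distance between pail_c_bar and hook0 below 0.035 m and z of pail_c_bar in the frame of hook0 between -0.015 and 0.015 m) or (horizontal distance between pail_c_bar and hook1 below 0.035 m and z of pail_c_bar in the frame of hook1 between -0.015 and 0.015 m) or (horizontal distance between pail_c_bar and hook2 below 0.035 m and z of pail_c_bar in the frame of hook2 between -0.015 and 0.015 m) or (horizontal distance between pail_c_bar and hook3 below 0.035 m and z of pail_c_bar in the frame of hook3 between -0.015 and 0.015 m)) and ((horizontal distance between pail_d_bar and hook0 below 0.035 m and z of pail_d_bar in the frame of hook0 between -0.015 and 0.015 m) or (horizontal distance between pail_d_bar and hook1 below 0.035 m and z of pail_d_bar in the frame of hook1 between -0.015 and 0.015 m) or (horizontal distance between pail_d_bar and hook2 below 0.035 m and z of pail_d_bar in the frame of hook2 between -0.015 and 0.015 m) or (horizontal distance between pail_d_bar and hook3 below 0.035 m and z of pail_d_bar in the frame of hook3 between -0.015 and 0.015 m))); the robot touches nothing.
It fails at once if the heat is on while the fan is off (value of joint heat_bat above 0.1 rad and value of joint fan_bat below -0.1 rad).
It fails at once if a bystander is pushed more than 7 cm from its place (distance of any of pot_a, pot_b, bottle_a, bottle_b, jar_c, tape, brush from where it was at the start of the episode above 0.07 m).
Of pail_a, pail_b, pail_c, pail_d only 3 to 4 are there at a start; the rules pass over those that are not, and their reading is None.
At some moment in a run one of pail_a, pail_b, pail_c, pail_d may be knocked a few centimetres aside while the robot is not near it.
It also fails if it takes over 210 s, if anything falls off the work surface, if the arm or the gripper's body presses on something with over 40 N, if the wrist force passes 120 N, or if a joint passes its speed limit or range.

## Working session

There is one attempt and no reset: what is moved stays moved. The work goes in short steps, Python scripts to look and compute and a tool call to move; the robot and the scene stay as the last step left them, time stands still between calls to the robot, and variables do not carry over. Pictures are saved under pics/ and viewed, and the job is handed in when it is done.

Besides the shell and the picture viewer there is one more tool, called after "Emit:" by a JSON object that holds its "op" and its "data". play_rows: Moves the arm, as the interface text tells. Its arguments: {"type":"object","properties":{"moves":{"type":"array","items":{"type":"object","properties":{"travel":{"type":"array","items":{"type":"number"}},"turn":{"type":"array","items":{"type":"number"}},"gripper":{"type":"number"}}}},"force":{"type":"number"}},"required":["moves"]}

```bash
ls; mkdir -p pics; python3 - <<'E'
from bench import robot, eyes
import cv2
print(robot.read_state()); print(robot.tip_extent)
for n in ["side","top","wrist"]:
    f=eyes.grab_frame(n); cv2.imwrite(f"pics/{n}0.png",f["img"])
    print(n,{k:v for k,v in f.items() if k!="img"})
E
```

```text
pics
{'time': 0.0, 'joint_pos': array([-8.24827081e+01,  2.81637931e+01,  8.93522417e+01,  5.05284856e-04,
        6.25486303e+01, -6.05055225e+00]), 'qvel': array([ 0.01174459,  0.05327966,  0.06744307,  0.03953426, -0.08153134,
        0.09750803]), 'effort': array([-3.01744520e-03, -6.12648582e+01, -2.58181232e+01,  6.91743940e-02,
        4.81209497e-02, -1.00809514e-04]), 'tcp_pos': array([ 0.14661069, -0.60728609,  0.20675288]), 'ee_rot': array([173.55239534,  89.93533336,  97.12000632]), 'ft_force': array([ 0.54711877, -0.56638459, -0.15667753]), 'wrist_torque': array([-0.01725067,  0.01949939,  0.02480053]), 'finger_gap': 1.00015592638862}
0.017
side {'vertical_fov': 44.55378449363947, 'cx': 278.7081727072807, 'cy': 210.90412714384962, 'R': array([[-0.93171966, -0.36312787,  0.00605161],
       [-0.26928085,  0.67955269, -0.6824192 ],
       [ 0.24369304, -0.63745297, -0.73093598]]), 't': array([0.40883593, 0.20207962, 1.61267934])}
top {'vertical_fov': 44.73368994952976, 'cx': 274.492275948012, 'cy': 207.78710087277366, 'R': array([[-0.13009867, -0.99148559, -0.00553641],
       [-0.96725892,  0.12814299, -0.21906519],
       [ 0.21790943, -0.02314495, -0.97569452]]), 't': array([0.04097191, 0.4853232 , 1.3311412 ])}
wrist {'vertical_fov': 65.67918426324935, 'cx': 272.8537912598761, 'cy': 210.1836215075734, 'tool_from_camera': array([[ 4.11978017e-04, -2.69687644e-01,  9.62947769e-01,
        -1.75995999e-01],
       [ 3.38154690e-04, -9.62947758e-01, -2.69687785e-01,
         7.61029382e-02],
       [ 9.99999858e-01,  4.36730744e-04, -3.05517166e-04,
        -5.31508214e-05],
       [ 0.00000000e+00,  0.00000000e+00,  0.00000000e+00,
         1.00000000e+00]])}
```

View pics/side0.png

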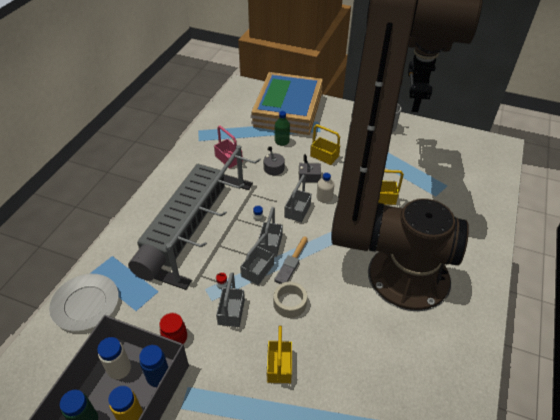

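View pics/top0.png

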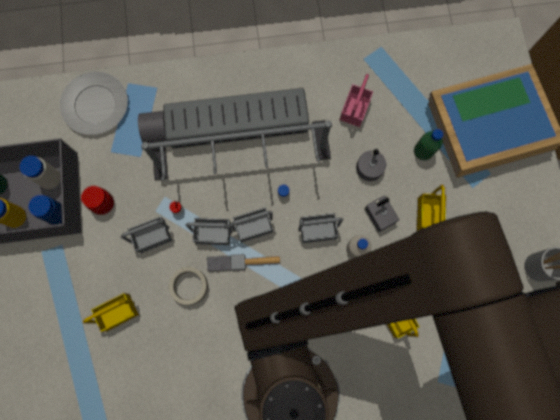

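View pics/wrist0.png

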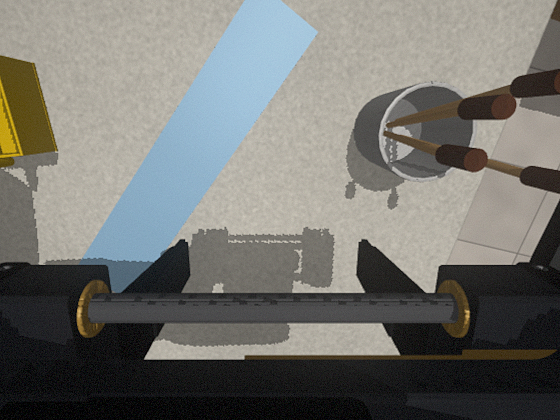

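The top view shows four grey pails at about (150,235), (212,232), (252,225) and (320,229). The fan switch is at (372,163), the heat switch at (382,213), and the station sits across the top middle. I'll zoom in.

```bash
cat > h.py <<'E'
from bench import robot, eyes
import cv2, numpy as np, json
from scipy.spatial.transform import Rotation as Rot
from scipy.optimize import least_squares
np.set_printoptions(precision=4,suppress=True)
def K(f):
    fl=f["img"].shape[0]/2/np.tan(np.radians(f["vertical_fov"]/2)); return fl
def grab(n):
    s=robot.read_state(); f=eyes.grab_frame(n)
    if n=="wrist":
        T=np.eye(4); T[:3,:3]=Rot.from_euler('xyz',s["ee_rot"],degrees=True).as_matrix(); T[:3,3]=s["tcp_pos"]
        C=T@f["tool_from_camera"]; f["R"]=C[:3,:3].T; f["t"]=-C[:3,:3].T@C[:3,3]
    f["f"]=K(f); return f
def proj(f,X):
    X=np.atleast_2d(X); c=X@f["R"].T+f["t"]; return np.c_[f["f"]*c[:,0]/c[:,2]+f["cx"],f["f"]*c[:,1]/c[:,2]+f["cy"]]
def ray(f,uv):
    d=np.array([(uv[0]-f["cx"])/f["f"],(uv[1]-f["cy"])/f["f"],1.]); d=f["R"].T@d; return -f["R"].T@f["t"],d/np.linalg.norm(d)
def onz(f,uv,z):
    o,d=ray(f,uv); return o+d*(z-o[2])/d[2]
def tri(obs): # [(f,uv)...]
    A=np.zeros((3,3));b=np.zeros(3)
    for f,uv in obs:
        o,d=ray(f,uv);P=np.eye(3)-np.outer(d,d);A+=P;b+=P@o
    X=np.linalg.solve(A,b); return X,[np.round(proj(f,X)[0]-np.array(uv),1) for f,uv in obs]
def crop(f,x0,y0,w,h,s,fn):
    im=f["img"][y0:y0+h,x0:x0+w]; im=cv2.resize(im,None,fx=s,fy=s,interpolation=cv2.INTER_CUBIC)
    st=20
    for x in range((x0//st+1)*st,x0+w,st):
        cv2.line(im,((x-x0)*s,0),((x-x0)*s,5),(0,255,255),1); cv2.putText(im,str(x),((x-x0)*s-10,16),0,.35,(0,255,255),1)
    for y in range((y0//st+1)*st,y0+h,st):
        cv2.line(im,(0,(y-y0)*s),(5,(y-y0)*s),(0,255,255),1); cv2.putText(im,str(y),(7,(y-y0)*s+4),0,.35,(0,255,255),1)
    cv2.imwrite("pics/"+fn,im)
import pickle
def save(fs,fn): pickle.dump(fs,open(fn,"wb"))
def load(fn): return pickle.load(open(fn,"rb"))
E
python3 - <<'E'
from h import *
t=grab("top"); s=grab("side"); save((t,s),"f0.pkl")
crop(t,110,110,240,160,3,"t1.png"); crop(t,330,130,110,140,4,"t2.png")
crop(s,190,110,180,220,3,"s1.png")
E
```

```text
(no output)
```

View pics/t1.png

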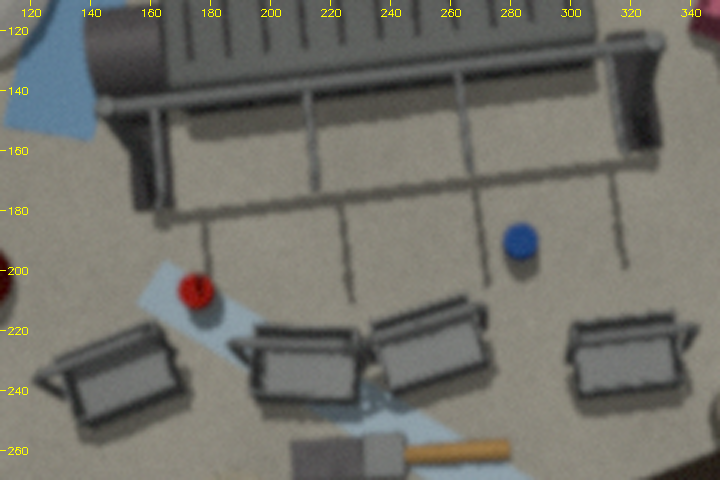

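View pics/t2.png

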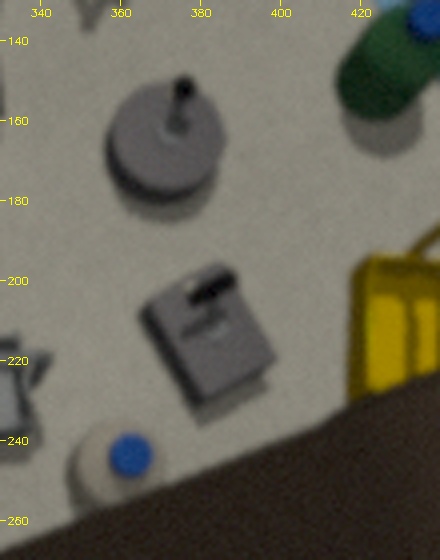

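View pics/s1.png

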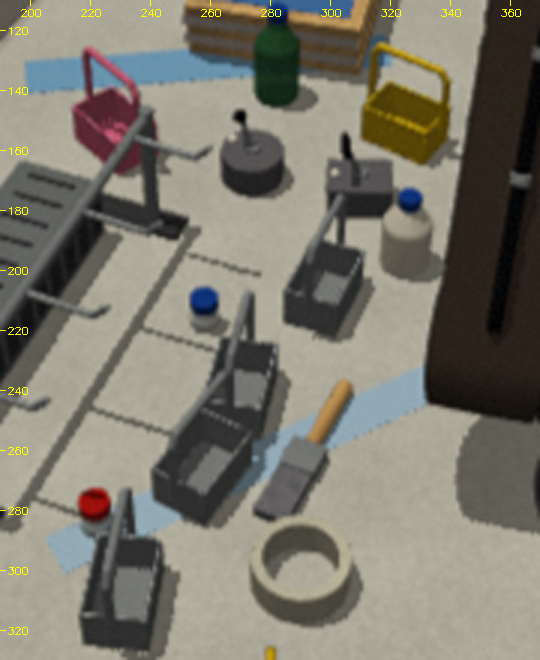

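The crops show the bats leaning up-image on both switches. Heat's cross-bar is at (383,202) with its dot at about (377,202), and the fan ball is at (375,151). I'll estimate positions and overlay the models.

```bash
python3 - <<'E'
from h import *
t,s=load("f0.pkl")
# rail ends z=.17 via both
for nm,a,b in [("railR",(328,123),(238,148)),]:
    print(nm,tri([(t,a),(s,b)]), onz(t,a,.17))
print("railL top",onz(t,(144,145),.17))
for n,u in [("h3 tip",(165,180)),("h2tip",(215,173)),("h1tip",(268,168))]: print(n,onz(t,u,.18))
print("fanball",tri([(t,(375.5,151.5)),(s,(270,149))]), onz(t,(372,163),.045))
print("heatbar",tri([(t,(383,202)),(s,(305,156))]), onz(t,(383,214),.045), "dot",onz(t,(377,201.5),.045))
print("rail side h tips", [onz(s,u,.18) for u in [(259,159),(241,184.5),(224,214),(204,245)]])
for n,u in [("p1",(150,235)),("p2",(212,233)),("p3",(254,229)),("p4",(319,230))]: print(n,onz(t,u,.03))
for n,u in [("bottle_a",(363,244)),("pot",(177,207)),("pot",(283,190))]: print(n,onz(t,u,.1 if n=='bottle_a' else .045))
E
```

```text
railR (array([ 0.6644, -0.1863,  0.1674]), [array([0.1, 0.4]), array([-0.3, -0.1])]) [ 0.6644 -0.1858  0.17  ]
railL top [0.6674 0.2891 0.17  ]
h3 tip [0.5647 0.2417 0.18  ]
h2tip [0.5663 0.1161 0.18  ]
h1tip [ 0.5618 -0.017   0.18  ]
fanball (array([ 0.5981, -0.315 ,  0.0831]), [array([0.1, 0.5]), array([-0.3, -0.1])]) [ 0.5796 -0.3087  0.045 ]
heatbar (array([ 0.4555, -0.3057,  0.1009]), [array([-0.2, -0.5]), array([0.4, 0.1])]) [ 0.4325 -0.3135  0.045 ] dot [ 0.4692 -0.3034  0.045 ]
rail side h tips [array([ 0.5679, -0.1468,  0.18  ]), array([ 0.5736, -0.0128,  0.18  ]), array([0.5688, 0.1225, 0.18  ]), array([0.57  , 0.2521, 0.18  ])]
p1 [0.461  0.3238 0.03  ]
p2 [0.4443 0.1552 0.03  ]
p3 [0.4402 0.04   0.03  ]
p4 [ 0.4142 -0.1359  0.03  ]
bottle_a [ 0.3514 -0.2355  0.1   ]
pot [0.5257 0.2411 0.045 ]
pot [ 0.5352 -0.0528  0.045 ]
```

```bash
cat >> h.py <<'E'
def Rdown(a): # a deg: heading of tool z (jaw axis)
    a=np.radians(a); z=np.array([np.cos(a),np.sin(a),0]); x=np.array([0,0,-1.]); return np.c_[x,np.cross(z,x),z]
def cur():
    s=robot.read_state(); return s,s["tcp_pos"],Rot.from_euler('xyz',s["ee_rot"],degrees=True).as_matrix()
def heading(R): return np.degrees(np.arctan2(R[1,2],R[0,2]))
def plan(p,a,step=40,ang=0.12):
    s,p0,R0=cur(); R1=Rdown(a) if np.isscalar(a) else a
    rv=Rot.from_matrix(R0.T@R1).as_rotvec(); d=np.array(p)-p0
    n=int(max(np.ceil(np.linalg.norm(d)*1000/step),np.ceil(np.linalg.norm(rv)/ang),1))
    Rk=R0
    print(f"from {p0} head {heading(R0):.1f} n={n}")
    rows=[]
    for k in range(n):
        tr=Rk.T@d*1000/n; rows.append((np.round(tr,1).tolist(),np.round(rv/n,3).tolist())); Rk=Rk@Rot.from_rotvec(rv/n).as_matrix()
    for r in rows: print(r)
E
python3 - <<'E'
from h import *
s,p,R=cur(); print(heading(R)); print(R)
plan([0.45,-0.36,0.35],heading(R)); plan([0.45,-0.36,0.35],45)
E
```

```text
-76.43436121273525
[[-0.0001  0.9721  0.2346]
 [ 0.0005  0.2346 -0.9721]
 [-1.      0.     -0.0005]]
from [ 0.1466 -0.6075  0.2071] head -76.4 n=11
([-13.0, 32.1, -15.4], [-0.0, -0.0, -0.0])
([-13.0, 32.1, -15.4], [-0.0, -0.0, -0.0])
([-13.0, 32.1, -15.4], [-0.0, -0.0, -0.0])
([-13.0, 32.1, -15.4], [-0.0, -0.0, -0.0])
([-13.0, 32.1, -15.4], [-0.0, -0.0, -0.0])
([-13.0, 32.1, -15.4], [-0.0, -0.0, -0.0])
([-13.0, 32.1, -15.4], [-0.0, -0.0, -0.0])
([-13.0, 32.1, -15.4], [-0.0, -0.0, -0.0])
([-13.0, 32.1, -15.4], [-0.0, -0.0, -0.0])
([-13.0, 32.1, -15.4], [-0.0, -0.0, -0.0])
([-13.0, 32.1, -15.4], [-0.0, -0.0, -0.0])
from [ 0.1466 -0.6075  0.2071] head -76.4 n=18
([-7.9, 19.6, -9.4], [-0.118, -0.0, -0.0])
([-7.9, 20.6, -7.0], [-0.118, -0.0, -0.0])
([-7.9, 21.3, -4.6], [-0.118, -0.0, -0.0])
([-7.9, 21.7, -2.0], [-0.118, -0.0, -0.0])
([-7.9, 21.7, 0.5], [-0.118, -0.0, -0.0])
([-7.9, 21.5, 3.1], [-0.118, -0.0, -0.0])
([-7.9, 21.0, 5.6], [-0.118, -0.0, -0.0])
([-7.9, 20.2, 8.0], [-0.118, -0.0, -0.0])
([-7.9, 19.1, 10.3], [-0.118, -0.0, -0.0])
([-7.9, 17.8, 12.5], [-0.118, -0.0, -0.0])
([-7.9, 16.2, 14.5], [-0.118, -0.0, -0.0])
([-7.9, 14.4, 16.3], [-0.118, -0.0, -0.0])
([-7.9, 12.4, 17.9], [-0.118, -0.0, -0.0])
([-7.9, 10.2, 19.2], [-0.118, -0.0, -0.0])
([-7.9, 7.9, 20.3], [-0.118, -0.0, -0.0])
([-7.9, 5.4, 21.1], [-0.118, -0.0, -0.0])
([-7.9, 2.9, 21.6], [-0.118, -0.0, -0.0])
([-7.9, 0.4, 21.7], [-0.118, -0.0, -0.0])
```

```bash
python3 - <<'E'
from h import *
plan([0.46,-0.37,0.36],0)
E
```

```text
from [ 0.1466 -0.6075  0.2071] head -76.4 n=12
([-12.7, 30.0, -13.1], [-0.111, -0.0, -0.0])
([-12.7, 31.3, -9.7], [-0.111, -0.0, -0.0])
([-12.7, 32.2, -6.2], [-0.111, -0.0, -0.0])
([-12.7, 32.7, -2.6], [-0.111, -0.0, -0.0])
([-12.7, 32.7, 1.1], [-0.111, -0.0, -0.0])
([-12.7, 32.4, 4.7], [-0.111, -0.0, -0.0])
([-12.7, 31.7, 8.3], [-0.111, -0.0, -0.0])
([-12.7, 30.6, 11.7], [-0.111, -0.0, -0.0])
([-12.7, 29.1, 15.1], [-0.111, -0.0, -0.0])
([-12.7, 27.2, 18.2], [-0.111, -0.0, -0.0])
([-12.7, 25.1, 21.1], [-0.111, -0.0, -0.0])
([-12.7, 22.6, 23.8], [-0.111, -0.0, -0.0])
```

Emit:
{"op": "play_rows", "data": {"moves": [{"travel": [-20,29,-13],"turn": [-0.11,0,0],"gripper": 1},{"travel": [-20,31,-10],"turn": [-0.11,0,0],"gripper": 0.5},{"travel": [-18,32,-6],"turn": [-0.11,0,0],"gripper": 0},{"travel": [-16,33,-3],"turn": [-0.11,0,0],"gripper": 0},{"travel": [-14,33,1],"turn": [-0.11,0,0],"gripper": 0}]}}

```text
time: 0.67
tcp_pos: [0.275, -0.5067, 0.2935]
ee_rot: [150.6, 89.5, 106.3]
ft_force: [0.9, -0.4, 0.4]
finger_gap: 0.773
```

Emit:
{"op": "play_rows", "data": {"moves": [{"travel": [-14,32,5],"turn": [-0.11,0,0],"gripper": 0},{"travel": [-12,32,8],"turn": [-0.11,0,0],"gripper": 0},{"travel": [-10,31,12],"turn": [-0.11,0,0],"gripper": 0},{"travel": [-10,29,15],"turn": [-0.11,0,0],"gripper": 0},{"travel": [-10,27,18],"turn": [-0.11,0,0],"gripper": 0}]}}

```text
time: 1.08
tcp_pos: [0.4096, -0.4004, 0.3544]
ee_rot: [112.6, 89.6, 101.4]
ft_force: [-0.1, 0.7, -0.1]
finger_gap: 0.424
```

```bash
python3 - <<'E'
from h import *
plan([0.46,-0.37,0.36],0)
s=robot.read_state(); print(s["time"],s["joint_pos"])
E
```

```text
from [ 0.4096 -0.4004  0.3544] head -11.2 n=2
([-2.7, 19.8, 21.8], [-0.098, -0.001, -0.003])
([-2.7, 17.6, 23.6], [-0.098, -0.001, -0.003])
1.0833 [-51.0387  17.4515  83.8609   0.1798  79.0263 -39.8926]
```

Emit:
{"op": "play_rows", "data": {"moves": [{"travel": [-3,20,22],"turn": [-0.098,0,0],"gripper": 0},{"travel": [-3,18,24],"turn": [-0.098,0,0],"gripper": 0},{"travel": [0,0,0],"turn": [0,0,0],"gripper": 0}]}}

```text
time: 1.33
tcp_pos: [0.4666, -0.3638, 0.3637]
ee_rot: [61.7, 89.7, 63.0]
ft_force: [0.4, -0.7, 0.3]
finger_gap: 0.217
```

```bash
python3 - <<'E'
from h import *
s,p,R=cur(); print(s["time"],p,heading(R),s["finger_gap"])
w=grab("wrist"); cv2.imwrite("pics/w1.png",w["img"]); save(w,"w1.pkl")
E
```

```text
1.3333 [ 0.4666 -0.3638  0.3637] 1.2761305597801198 0.2168158466418762
```

View pics/w1.png

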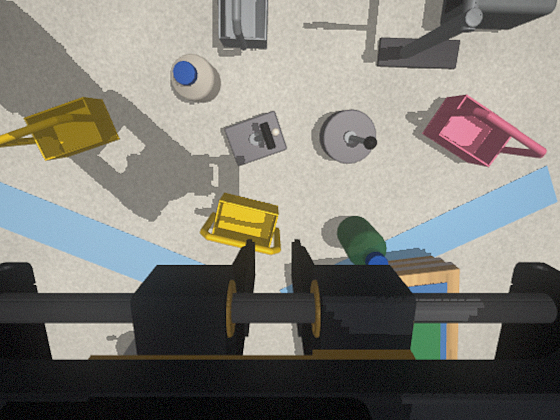

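```bash
python3 - <<'E'
from h import *
w=load("w1.pkl"); crop(w,210,90,190,100,4,"w1c.png")
E
```

```text
(no output)
```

View pics/w1c.png

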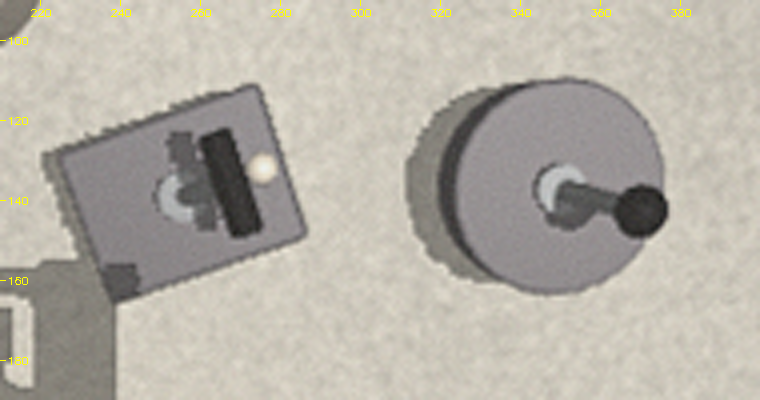

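```bash
python3 - <<'E'
from h import *
w=load("w1.pkl"); t,s=load("f0.pkl")
c=[onz(w,u,.045) for u in [(225.5,128.5),(274,111),(286.5,149),(238.5,165.5)]]
c=np.array(c); print(c, "ctr",c.mean(0)); 
ax=(c[1]+c[2]-c[0]-c[3])/2; print("x size",np.linalg.norm(ax),"yaw",np.degrees(np.arctan2(ax[1],ax[0])))
print("dot",onz(w,(275.5,132),.046))
print("heatbar 2v",tri([(w,(268,136)),(t,(383,202)),(s,(305,156))]))
print("top corner 2v",tri([(w,(274,111)),(t,(365,207.5))]))
print("fan ctr",onz(w,(349.5,136.5),.045),"edge",onz(w,(376,136.5),.045),onz(w,(323,136.5),.045))
X=tri([(w,(370,143)),(t,(375.5,151.5)),(s,(270,149))]);print("fan ball",X)
E
```

```text
[[ 0.396  -0.301   0.045 ]
 [ 0.4669 -0.2747  0.045 ]
 [ 0.487  -0.3288  0.045 ]
 [ 0.4149 -0.3552  0.045 ]] ctr [ 0.4412 -0.3149  0.045 ]
x size 0.0762398576810104 yaw 20.214151736944675
dot [ 0.4698 -0.3043  0.046 ]
heatbar 2v (array([ 0.4574, -0.3077,  0.0979]), [array([-1.6, -0.3]), array([ 0.2, -1. ]), array([0.1, 0.3])])
top corner 2v (array([ 0.4658, -0.2747,  0.0069]), [array([-0.8,  0.7]), array([-0.5, -0.4])])
fan ctr [ 0.58   -0.3084  0.045 ] edge [ 0.6193 -0.3075  0.045 ] [ 0.5406 -0.3093  0.045 ]
fan ball (array([ 0.5988, -0.3151,  0.0831]), [array([-1.,  0.]), array([0.1, 0.2]), array([-0.5, -0.2])])
```

```bash
python3 - <<'E'
from h import *
plan([0.4945,-0.2953,0.15],20.2)
E
```

```text
from [ 0.4651 -0.3648  0.3633] head 1.0 n=6
([35.6, 11.3, 5.1], [-0.056, 0.0, -0.001])
([35.6, 11.1, 5.7], [-0.056, 0.0, -0.001])
([35.6, 10.7, 6.3], [-0.056, 0.0, -0.001])
([35.6, 10.4, 6.9], [-0.056, 0.0, -0.001])
([35.6, 10.0, 7.5], [-0.056, 0.0, -0.001])
([35.6, 9.6, 8.1], [-0.056, 0.0, -0.001])
```

Emit:
{"op": "play_rows", "data": {"moves": [{"travel": [36,11,5],"turn": [-0.056,0,0],"gripper": 0},{"travel": [36,11,6],"turn": [-0.056,0,0],"gripper": 0},{"travel": [36,11,6],"turn": [-0.056,0,0],"gripper": 0},{"travel": [36,10,7],"turn": [-0.056,0,0],"gripper": 0},{"travel": [35,10,8],"turn": [-0.056,0,0],"gripper": 0}]}}

```text
time: 1.8
tcp_pos: [0.4906, -0.3111, 0.1855]
ee_rot: [-49.7, 89.2, -32.6]
ft_force: [0.4, -1.0, -1.3]
finger_gap: 0.004
```

Emit:
{"op": "play_rows", "data": {"moves": [{"travel": [30,9,8],"turn": [-0.056,0,0],"gripper": 0},{"travel": [5,0,0],"turn": [0,0,0],"gripper": 0}]}}

```text
time: 1.97
tcp_pos: [0.493, -0.298, 0.1437]
ee_rot: [-46.1, 89.7, -25.8]
ft_force: [-0.8, 0.0, -0.5]
finger_gap: 0.005
```

```bash
python3 - <<'E'
from h import *
plan([0.4945,-0.2953,0.087],20.2)
E
```

```text
from [ 0.493  -0.298   0.1437] head 20.4 n=2
([28.4, 1.1, 1.1], [0.002, 0.002, 0.002])
([28.4, 1.0, 1.1], [0.002, 0.002, 0.002])
```

Emit:
{"op": "play_rows", "data": {"moves": [{"travel": [28,1,1],"gripper": 0},{"travel": [28,1,1],"gripper": 0},{"travel": [0,0,0],"gripper": 0}]}}

```text
schema error: expected keys travel, turn, gripper
```

Emit:
{"op": "play_rows", "data": {"moves": [{"travel": [0,0,-12],"gripper": 0},{"travel": [0,0,-12],"gripper": 0},{"travel": [0,0,-12],"gripper": 0},{"travel": [0,0,-12],"gripper": 0},{"travel": [0,0,-4],"gripper": 0}]}}

```text
schema error: expected keys travel, turn, gripper
```

```bash
python3 - <<'E'
from h import *
s,p,R=cur(); print(s["time"],p,heading(R)); a=np.radians(20.2); print("rel", (p[:2]-[.4412,-.3149])@[np.cos(a),np.sin(a)])
f=grab("side"); crop(f,220,110,160,120,4,"s2.png"); crop(grab("top"),330,130,110,140,4,"t3.png")
E
```

```text
1.9667 [ 0.493  -0.298   0.1437] 20.389332406681344
rel 0.05441140803240937
```

View pics/s2.png

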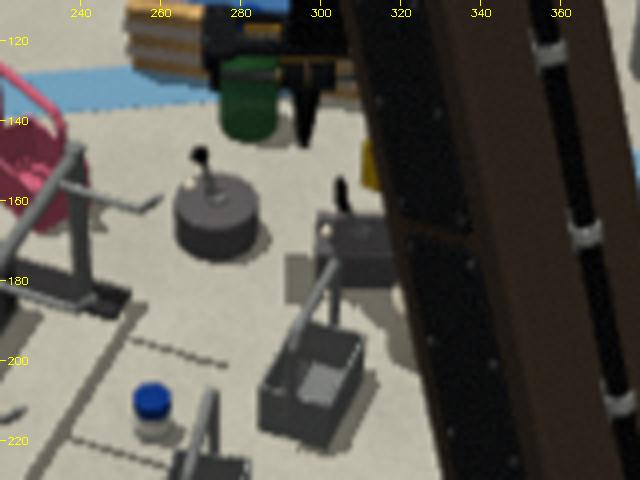

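The rows were refused because "turn" was missing. The side view shows both dots, heat at (301,167) and fan at (267,156), on the sides the bats lean to. I'm resending the moves with a turn.

Emit:
{"op": "play_rows", "data": {"moves": [{"travel": [28,1,1],"turn": [0,0,0],"gripper": 0},{"travel": [28,1,1],"turn": [0,0,0],"gripper": 0},{"travel": [0,0,0],"turn": [0,0,0],"gripper": 0}]}}

```text
time: 2.32
tcp_pos: [0.4977, -0.3037, 0.0973]
ee_rot: [-56.6, 88.8, -37.1]
ft_force: [-0.4, 1.3, -0.3]
finger_gap: 0.006
```

Emit:
{"op": "play_rows", "data": {"moves": [{"travel": [0,0,-12],"turn": [0,0,0],"gripper": 0},{"travel": [0,0,-12],"turn": [0,0,0],"gripper": 0},{"travel": [0,0,-12],"turn": [0,0,0],"gripper": 0},{"travel": [0,0,-12],"turn": [0,0,0],"gripper": 0},{"travel": [0,0,-4],"turn": [0,0,0],"gripper": 0}]}}

```text
time: 2.73
tcp_pos: [0.4456, -0.3272, 0.1054]
ee_rot: [-58.6, 88.1, -39.4]
ft_force: [0.6, -0.0, 0.1]
finger_gap: 0.002
```

```bash
python3 - <<'E'
from h import *
s,p,R=cur(); print(s["time"],p,heading(R),s["ft_force"]); a=np.radians(20.2); print("rel", (p[:2]-[.4412,-.3149])@[np.cos(a),np.sin(a)])
f=grab("side"); crop(f,220,110,160,120,4,"s2.png"); 
E
```

```text
2.7333 [ 0.4456 -0.3272  0.1054] 19.290816892299585 [ 0.5661 -0.0139  0.0963]
rel -0.00015959155862799553
```

View pics/s2.png

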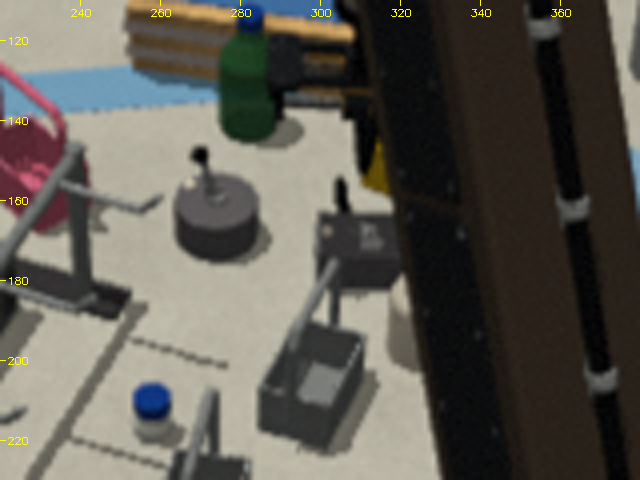

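```bash
python3 - <<'E'
from h import *
s,p,R=cur(); print(R)
f=grab("side"); print(proj(f,p),proj(f,p+R[:,0]*.017)); t=grab("top"); print(proj(t,p))
crop(t,330,130,110,140,4,"t3.png")
w=grab("wrist"); cv2.imwrite("pics/w2.png",w["img"])
E
```

```text
[[ 0.0252 -0.3294  0.9439]
 [-0.0207  0.9438  0.3299]
 [-0.9995 -0.0278  0.017 ]]
[[310.0186 152.1494]] [[309.7018 155.6397]]
[[392.0204 203.6739]]
```

View pics/w2.png

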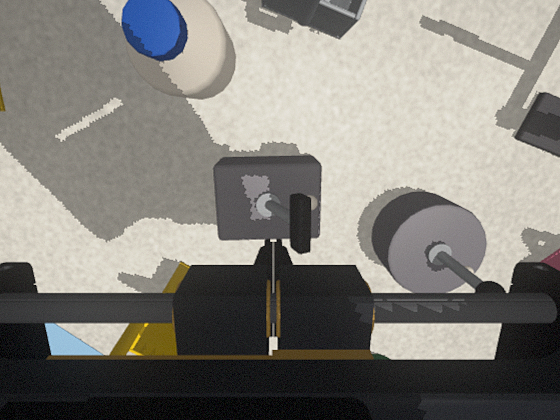

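```bash
python3 - <<'E'
from h import *
w=grab("wrist"); s,p,R=cur()
print("tip px",proj(w,p+R[:,0]*.017), p)
for u in [(293,196),(310,202),(309,252),(292,247)]: print(onz(w,u,.097))
c=np.array([onz(w,u,.045) for u in [(215,159),(321,156),(321,238),(219,240)]]); print(c,c.mean(0))
print("fan bot/ball",onz(w,(440,254),.045))
E
```

```text
tip px [[272.9077 243.2167]] [ 0.4477 -0.3261  0.1043]
[ 0.4478 -0.2911  0.097 ]
[ 0.4583 -0.2913  0.097 ]
[ 0.4693 -0.3209  0.097 ]
[ 0.4583 -0.3212  0.097 ]
[[ 0.394  -0.2953  0.045 ]
 [ 0.4649 -0.2683  0.045 ]
 [ 0.4884 -0.3269  0.045 ]
 [ 0.4145 -0.3541  0.045 ]] [ 0.4404 -0.3111  0.045 ]
fan bot/ball [ 0.5826 -0.3088  0.045 ]
```

Emit:
{"op": "play_rows", "data": {"moves": [{"travel": [-25,0,0],"turn": [0,0,0],"gripper": 0},{"travel": [0,0,0],"turn": [0,0,0],"gripper": 0}]}}

```text
time: 3.15
tcp_pos: [0.4476, -0.3251, 0.1292]
ee_rot: [-57.6, 88.3, -38.2]
ft_force: [-0.1, -1.0, 0.9]
finger_gap: 0.01
```

```bash
python3 - <<'E'
from h import *
s,p,R=cur(); print(s["time"],p,heading(R),s["ft_force"],s["qvel"])
a=np.radians(20.2);c=np.array([.4408,-.3130]); t=c+.06*np.array([np.cos(a),np.sin(a)])
print(t); plan([*t,0.14],20.2); 
E
```

```text
3.15 [ 0.4476 -0.3251  0.1292] 19.42418579395538 [-0.1049 -0.9562  0.8572] [ 0.4736  5.151   3.7203  0.1002 -4.7741  0.2223]
[ 0.4971 -0.2923]
from [ 0.4476 -0.3251  0.1292] head 19.4 n=2
([-5.1, 7.1, 28.9], [-0.007, 0.008, 0.013])
([-5.3, 7.0, 28.9], [-0.007, 0.008, 0.013])
```

Emit:
{"op": "play_rows", "data": {"moves": [{"travel": [-7,7,29],"turn": [-0.007,0.008,0.013],"gripper": 0},{"travel": [-7,7,29],"turn": [-0.007,0.008,0.013],"gripper": 0},{"travel": [0,0,0],"turn": [0,0,0],"gripper": 0}]}}

```text
time: 3.4
tcp_pos: [0.4994, -0.2911, 0.1443]
ee_rot: [111.7, 89.9, 131.9]
ft_force: [0.6, 0.4, -0.5]
finger_gap: 0.003
```

```bash
python3 - <<'E'
from h import *
s,p,R=cur(); print(s["time"],p,R[2],heading(R),s["qvel"])
plan([.497,-.2925,0.08],20.2); 
E
```

```text
3.4 [ 0.4994 -0.2911  0.1443] [-1.      0.0017 -0.0007] 20.16126074762752 [-2.1906 -0.2733  2.7024 -0.8906 -2.4079 -2.1837]
from [ 0.4994 -0.2911  0.1443] head 20.2 n=2
([32.2, -0.3, -1.4], [-0.0, -0.0, -0.001])
([32.2, -0.3, -1.4], [-0.0, -0.0, -0.001])
```

Emit:
{"op": "play_rows", "data": {"moves": [{"travel": [25,0,-1],"turn": [0,0,0],"gripper": 0},{"travel": [25,0,-1],"turn": [0,0,0],"gripper": 0},{"travel": [15,0,0],"turn": [0,0,0],"gripper": 0},{"travel": [0,0,0],"turn": [0,0,0],"gripper": 0},{"travel": [0,0,0],"turn": [0,0,0],"gripper": 0}]}}

```text
time: 3.82
tcp_pos: [0.501, -0.2893, 0.0768]
ee_rot: [-34.2, 89.9, -13.6]
ft_force: [0.3, 0.2, 1.2]
finger_gap: 0.006
```

```bash
python3 - <<'E'
from h import *
s,p,R=cur(); print(s["time"],p,R[2],heading(R),s["qvel"],s["ft_force"])
plan([.497,-.2925,0.08],20.2); 
E
```

```text
3.8167 [ 0.501  -0.2893  0.0768] [-1.     -0.0005  0.0008] 20.567776985142682 [ 0.2866  1.5113  0.6532 -0.0046 -0.745  -0.1361] [0.3303 0.2239 1.1699]
from [ 0.501  -0.2893  0.0768] head 20.6 n=1
([-3.2, -1.6, -4.9], [0.006, 0.001, 0.001])
```

Emit:
{"op": "play_rows", "data": {"moves": [{"travel": [0,0,-12],"turn": [0,0,0],"gripper": 0},{"travel": [0,0,-12],"turn": [0,0,0],"gripper": 0},{"travel": [0,0,-12],"turn": [0,0,0],"gripper": 0}]}}

```text
time: 4.07
tcp_pos: [0.4669, -0.3024, 0.0781]
ee_rot: [-48.8, 89.8, -28.1]
ft_force: [1.1, 1.2, 2.4]
finger_gap: 0.006
```

```bash
python3 - <<'E'
from h import *
s,p,R=cur(); print(s["time"],p,R[2],heading(R),s["qvel"],s["ft_force"]); a=np.radians(20.2);d=p[:2]-[.4408,-.313]; print(d@[np.cos(a),np.sin(a)],d@[-np.sin(a),np.cos(a)])
E
```

```text
4.0667 [ 0.4669 -0.3024  0.0781] [-1.     -0.0025  0.0022] 20.730008969175106 [-14.1468  -6.7186  12.9898   0.2249  -7.5415 -14.3535] [1.1045 1.226  2.3695]
0.02821666548126065 0.000963402507526296
```

Emit:
{"op": "play_rows", "data": {"moves": [{"travel": [0,0,-12],"turn": [0,0,0],"gripper": 0},{"travel": [0,0,-12],"turn": [0,0,0],"gripper": 0},{"travel": [0,0,-2],"turn": [0,0,0],"gripper": 0}]}}

```text
time: 4.32
tcp_pos: [0.4378, -0.3139, 0.0801]
ee_rot: [-56.7, 89.7, -36.1]
ft_force: [0.7, 0.4, -0.2]
finger_gap: 0.008
```

```bash
python3 - <<'E'
from h import *
s,p,R=cur(); print(s["time"],p,R[2],heading(R),s["qvel"],s["ft_force"]); a=np.radians(20.2);d=p[:2]-[.4408,-.313]; print(d@[np.cos(a),np.sin(a)],d@[-np.sin(a),np.cos(a)])
w=grab("wrist"); cv2.imwrite("pics/w3.png",w["img"])
E
```

```text
4.3167 [ 0.4378 -0.3139  0.0801] [-1.     -0.0048  0.0031] 20.60914022990374 [-2.7192 -1.6584  1.6938  0.2105 -1.0351 -1.9332] [ 0.6873  0.404  -0.1595]
-0.0030768841545977246 0.00019843774984671086
```

View pics/w3.png

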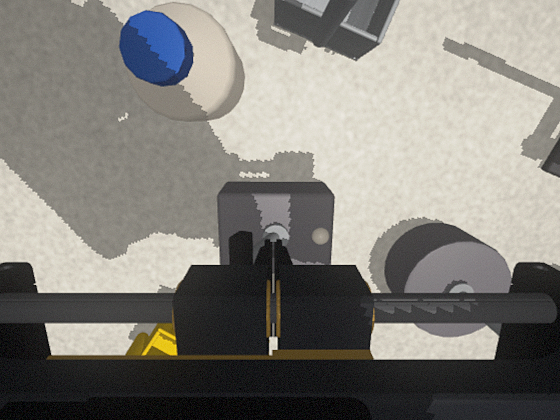

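The heat bat now leans left at (240,250), away from its dot at (320,237). I'll check clearances before the fan.

```bash
python3 - <<'E'
from h import *
t,s=load("f0.pkl"); w=load("w1.pkl")
print("bottle_b cap",tri([(t,(435,137)),(s,(282,115))]), onz(t,(423,150),.06))
print("pink", [tri([(w,u),(t,v)])[0] for u,v in [((467,98),(351,97))]], onz(w,(520,143),.13), onz(t,(366,76),.13))
plan([0.4378,-0.3139,0.17],20)
plan([0.636,-0.3275,0.15],-19)
E
```

```text
bottle_b cap (array([ 0.6056, -0.4655,  0.1305]), [array([-0.2, -0.7]), array([0.5, 0.2])]) [ 0.5937 -0.4515  0.06  ]
pink [array([ 0.7368, -0.2616,  0.1   ])] [ 0.772  -0.3081  0.13  ] [ 0.8006 -0.3151  0.13  ]
from [ 0.4383 -0.3139  0.0801] head 20.6 n=3
([-30.0, -0.1, -0.0], [0.003, 0.001, 0.002])
([-30.0, -0.1, -0.1], [0.003, 0.001, 0.002])
([-30.0, -0.0, -0.1], [0.003, 0.001, 0.002])
from [ 0.4383 -0.3139  0.0801] head 20.6 n=6
([-11.5, -13.8, 30.1], [0.115, 0.001, 0.001])
([-11.5, -10.2, 31.5], [0.115, 0.001, 0.001])
([-11.5, -6.5, 32.4], [0.115, 0.001, 0.001])
([-11.6, -2.8, 32.9], [0.115, 0.001, 0.001])
([-11.6, 1.1, 33.0], [0.115, 0.001, 0.001])
([-11.6, 4.9, 32.7], [0.115, 0.001, 0.001])
```

Emit:
{"op": "play_rows", "data": {"moves": [{"travel": [-35,0,0],"turn": [0,0,0],"gripper": 0},{"travel": [-35,0,0],"turn": [0,0,0],"gripper": 0},{"travel": [-10,-10,30],"turn": [0.115,0,0],"gripper": 0},{"travel": [0,-10,32],"turn": [0.115,0,0],"gripper": 0},{"travel": [0,-7,32],"turn": [0.115,0,0],"gripper": 0}]}}

```text
time: 4.78
tcp_pos: [0.5325, -0.3185, 0.1656]
ee_rot: [-29.0, 89.8, -29.0]
ft_force: [0.2, -0.2, 0.0]
finger_gap: 0.005
```

```bash
python3 - <<'E'
from h import *
plan([0.636,-0.3275,0.15],-19)
E
```

```text
from [ 0.5325 -0.3185  0.1656] head -0.0 n=3
([5.3, -3.0, 34.5], [0.11, 0.001, 0.0])
([5.3, 0.8, 34.6], [0.11, 0.001, 0.0])
([5.2, 4.6, 34.3], [0.11, 0.001, 0.0])
```

Emit:
{"op": "play_rows", "data": {"moves": [{"travel": [2,-3,34],"turn": [0.11,0,0],"gripper": 0},{"travel": [3,0,34],"turn": [0.11,0,0],"gripper": 0},{"travel": [5,4,34],"turn": [0.11,0,0],"gripper": 0},{"travel": [0,0,0],"turn": [0,0,0],"gripper": 0}]}}

```text
time: 5.12
tcp_pos: [0.6436, -0.3296, 0.1575]
ee_rot: [-8.4, 89.5, -28.7]
ft_force: [0.2, -1.1, 0.6]
finger_gap: 0.002
```

```bash
python3 - <<'E'
from h import *
w=grab("wrist"); cv2.imwrite("pics/w4.png",w["img"])
plan([0.636,-0.3275,0.092],-19)
E
```

```text
from [ 0.6416 -0.3294  0.1578] head -20.0 n=2
([32.9, -0.0, -3.2], [-0.009, 0.004, 0.001])
([32.9, -0.0, -3.1], [-0.009, 0.004, 0.001])
```

View pics/w4.png

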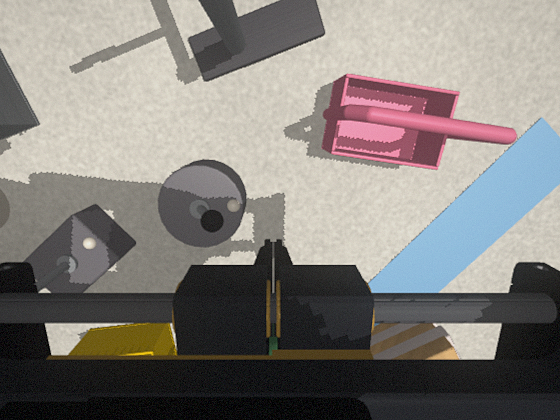

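```bash
python3 - <<'E'
from h import *
w=grab("wrist"); crop(w,140,140,150,120,5,"w4c.png"); save(w,"w4.pkl")
d=onz(w,(233,205),.046); print("dot",d)
print("ball",onz(w,(212,221),.089))
c,r=cv2.minEnclosingCircle(np.array([[158,205],[200,160],[245,195],[203,247]],np.float32));print(c,r)
E
```

```text
dot [ 0.6083 -0.3168  0.046 ]
ball [ 0.5967 -0.3144  0.089 ]
(201.85818481445312, 203.11622619628906) 43.89872360229492
```

View pics/w4c.png

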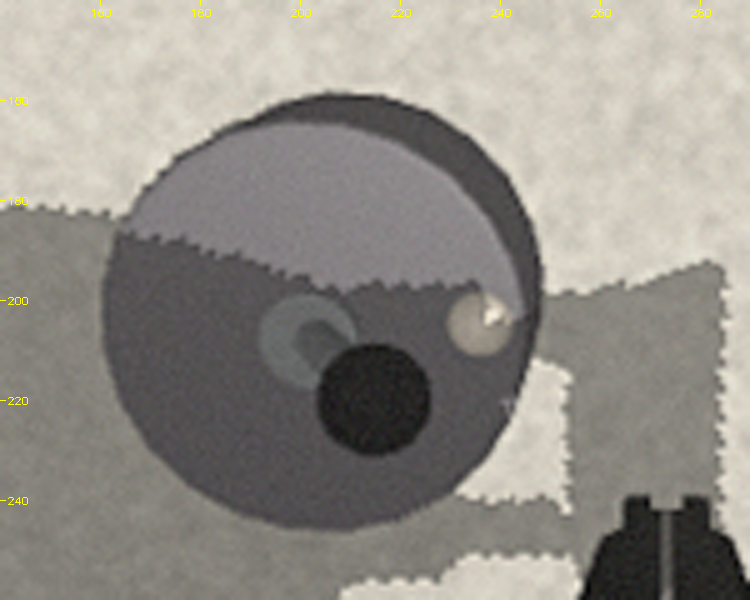

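Emit:
{"op": "play_rows", "data": {"moves": [{"travel": [30,0,-1],"turn": [-0.005,0.004,0],"gripper": 0},{"travel": [30,0,-1],"turn": [-0.005,0.004,0],"gripper": 0},{"travel": [0,0,0],"turn": [0,0,0],"gripper": 0},{"travel": [0,0,0],"turn": [0,0,0],"gripper": 0}]}}

```text
time: 5.55
tcp_pos: [0.6359, -0.3296, 0.0997]
ee_rot: [-73.7, 89.9, -92.7]
ft_force: [0.3, -0.3, 1.0]
finger_gap: 0.001
```

```bash
cat >> h.py <<'E'
def rel(c,yaw):
    s,p,R=cur(); a=np.radians(yaw);d=p[:2]-np.array(c); print("t",s["time"],"p",p,"tilt",R[2],"head %.2f"%heading(R),"F",s["ft_force"],"gap",s["finger_gap"]); print("along %.4f perp %.4f"%(d@[np.cos(a),np.sin(a)],d@[-np.sin(a),np.cos(a)]))
E
python3 - <<'E'
from h import *
rel((.5805,-.3086),-18)
E
```

```text
t 5.55 p [ 0.6359 -0.3296  0.0997] tilt [-1.     -0.0024  0.0007] head -19.04 F [ 0.3232 -0.2891  0.9994] gap 0.0005772545620541693
along 0.0592 perp -0.0028
```

Emit:
{"op": "play_rows", "data": {"moves": [{"travel": [9,1,-3],"turn": [0,0,0],"gripper": 0},{"travel": [2,1,-12],"turn": [0,0,0],"gripper": 0},{"travel": [1,0,-12],"turn": [0,0,0],"gripper": 0}]}}

```text
time: 5.8
tcp_pos: [0.611, -0.32, 0.0908]
ee_rot: [-31.8, 89.6, -50.8]
ft_force: [-0.4, -0.4, -0.2]
finger_gap: 0.003
```

```bash
python3 - <<'E'
from h import *
rel((.5805,-.3086),-18)
E
```

```text
t 5.8 p [ 0.611  -0.32    0.0908] tilt [-1.     -0.0036  0.0058] head -19.01 F [-0.3981 -0.433  -0.2468] gap 0.0034666519134634154
along 0.0325 perp -0.0014
```

Emit:
{"op": "play_rows", "data": {"moves": [{"travel": [1,0,-12],"turn": [0,0,0],"gripper": 0},{"travel": [1,0,-12],"turn": [0,0,0],"gripper": 0},{"travel": [1,0,-10],"turn": [0,0,0],"gripper": 0},{"travel": [0,0,0],"turn": [0,0,0],"gripper": 0}]}}

```text
time: 6.13
tcp_pos: [0.5797, -0.311, 0.0972]
ee_rot: [-18.0, 88.5, -37.0]
ft_force: [0.5, 0.6, -0.5]
finger_gap: 0.0
```

```bash
python3 - <<'E'
from h import *
rel((.5805,-.3086),-18)
w=grab("wrist"); cv2.imwrite("pics/w5.png",w["img"])
E
```

```text
t 6.1333 p [ 0.5797 -0.311   0.0972] tilt [-0.9997 -0.0079  0.0243] head -19.01 F [ 0.4734  0.562  -0.5098] gap 0.00016368472954965093
along -0.0000 perp -0.0025
```

View pics/w5.png

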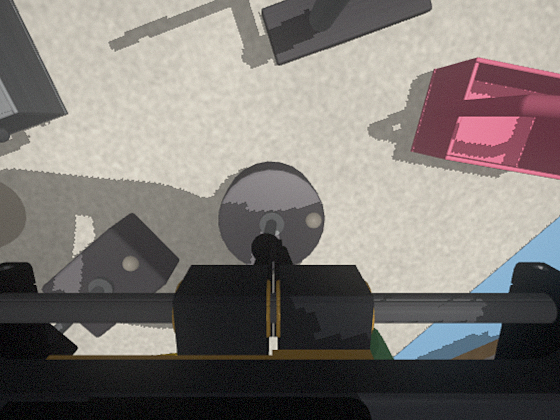

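Emit:
{"op": "play_rows", "data": {"moves": [{"travel": [4,2,-8],"turn": [0,0.02,0],"gripper": 0},{"travel": [2,0,-6],"turn": [0,0,0],"gripper": 0},{"travel": [0,0,0],"turn": [0,0,0],"gripper": 0}]}}

```text
time: 6.43
tcp_pos: [0.5678, -0.305, 0.0921]
ee_rot: [-58.9, 89.4, -77.9]
ft_force: [0.1, -0.1, 0.6]
finger_gap: 0.003
```

```bash
python3 - <<'E'
from h import *
rel((.5805,-.3086),-18)
w=grab("wrist"); cv2.imwrite("pics/w6.png",w["img"])
E
```

```text
t 6.4333 p [ 0.5678 -0.305   0.0921] tilt [-0.9999 -0.0087  0.0052] head -19.02 F [ 0.0985 -0.062   0.5698] gap 0.0030242206623962947
along -0.0131 perp -0.0005
```

View pics/w6.png

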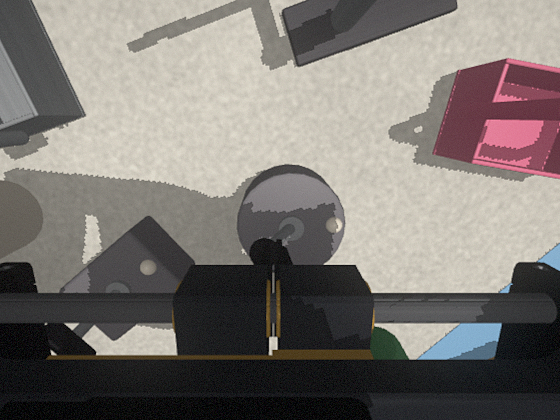

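Emit:
{"op": "play_rows", "data": {"moves": [{"travel": [-35,0,6],"turn": [0,0,0],"gripper": 0},{"travel": [-35,0,0],"turn": [-0.1,0,0],"gripper": 0},{"travel": [-35,0,0],"turn": [-0.1,0,0],"gripper": 0},{"travel": [0,0,0],"turn": [0,0,0],"gripper": 0}]}}

```text
time: 6.82
tcp_pos: [0.5738, -0.3058, 0.1978]
ee_rot: [-116.0, 89.6, -123.0]
ft_force: [0.1, -0.9, -0.1]
finger_gap: 0.008
```

```bash
python3 - <<'E'
from h import *
rel((.5805,-.3086),-18)
w=grab("wrist"); cv2.imwrite("pics/w7.png",w["img"]); s=grab("side"); crop(s,190,110,180,220,3,"s3.png")
E
```

```text
t 6.8167 p [ 0.5738 -0.3058  0.1978] tilt [-1.     -0.0062 -0.003 ] head -7.06 F [ 0.0928 -0.8699 -0.1217] gap 0.007632994929107903
along -0.0073 perp 0.0006
```

View pics/w7.png

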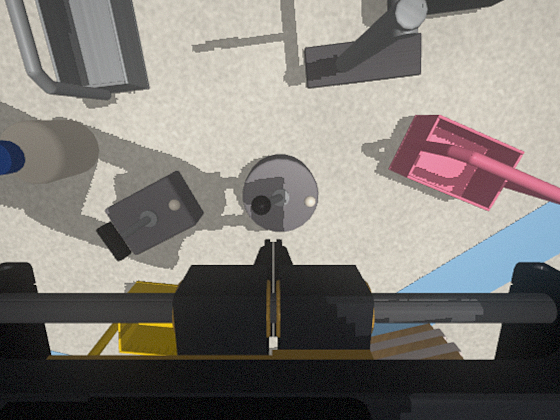

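View pics/s3.png

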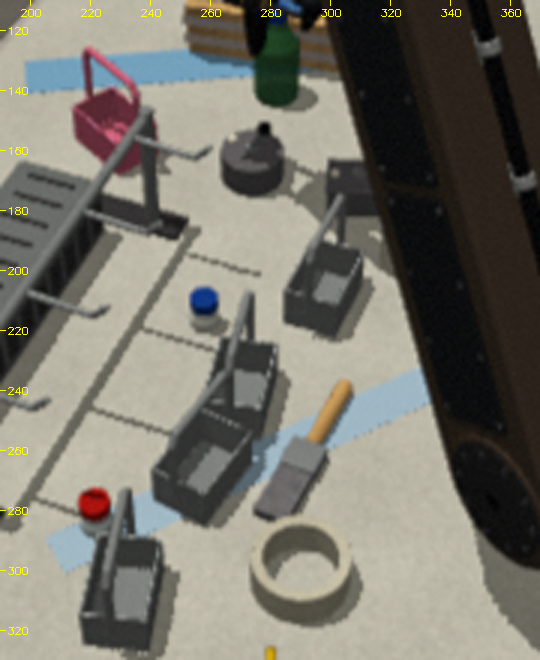

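Both bats are off: the fan ball at (261,205) is left of its pivot, and the heat cross-bar at (113,241) is away from its dot. Next I'll look over the pails from above.

```bash
python3 - <<'E'
from h import *
plan([0.47,0.02,0.42],0)
E
```

```text
from [ 0.572  -0.3048  0.1924] head -7.4 n=11
([-20.7, 28.0, -13.2], [-0.012, -0.001, 0.0])
([-20.7, 28.2, -12.8], [-0.012, -0.001, 0.0])
([-20.7, 28.3, -12.5], [-0.012, -0.001, 0.0])
([-20.7, 28.5, -12.1], [-0.012, -0.001, 0.0])
([-20.7, 28.6, -11.8], [-0.012, -0.001, 0.0])
([-20.7, 28.8, -11.4], [-0.012, -0.001, 0.0])
([-20.7, 28.9, -11.1], [-0.012, -0.001, 0.0])
([-20.7, 29.0, -10.7], [-0.012, -0.001, 0.0])
([-20.7, 29.2, -10.4], [-0.012, -0.001, 0.0])
([-20.7, 29.3, -10.0], [-0.012, -0.001, 0.0])
([-20.7, 29.4, -9.6], [-0.012, -0.001, 0.0])
```

Emit:
{"op": "play_rows", "data": {"moves": [{"travel": [-30,26,-10],"turn": [-0.012,0,0],"gripper": 0},{"travel": [-30,27,-10],"turn": [-0.012,0,0],"gripper": 0.3},{"travel": [-27,28,-10],"turn": [-0.012,0,0],"gripper": 0.4},{"travel": [-22,29,-12],"turn": [-0.012,0,0],"gripper": 0.45},{"travel": [-22,29,-12],"turn": [-0.012,0,0],"gripper": 0.45}]}}

```text
time: 7.33
tcp_pos: [0.532, -0.1597, 0.3143]
ee_rot: [168.7, 88.3, 164.1]
ft_force: [0.1, 0.3, -0.8]
finger_gap: 0.226
```

Emit:
{"op": "play_rows", "data": {"moves": [{"travel": [-20,29,-12],"turn": [-0.012,0,0],"gripper": 0.45},{"travel": [-20,30,-12],"turn": [-0.012,0,0],"gripper": 0.45},{"travel": [-16,30,-10],"turn": [-0.012,0,0],"gripper": 0.45},{"travel": [-15,30,-10],"turn": [-0.012,0,0],"gripper": 0.45},{"travel": [-15,30,-8],"turn": [-0.012,0,0],"gripper": 0.45}]}}

```text
time: 7.75
tcp_pos: [0.488, -0.0019, 0.4014]
ee_rot: [165.6, 87.7, 164.1]
ft_force: [1.2, -0.7, 0.0]
finger_gap: 0.443
```

Emit:
{"op": "play_rows", "data": {"moves": [{"travel": [0,20,0],"turn": [0,0,0],"gripper": 0.45},{"travel": [0,0,0],"turn": [0,0,0],"gripper": 0.45},{"travel": [0,0,0],"turn": [0,0,0],"gripper": 0.45}]}}

```text
time: 8.0
tcp_pos: [0.4875, 0.0236, 0.4019]
ee_rot: [164.5, 87.8, 163.2]
ft_force: [0.4, -0.2, -0.8]
finger_gap: 0.455
```

```bash
python3 - <<'E'
from h import *
rel((0,0),0)
w=grab("wrist"); cv2.imwrite("pics/w8.png",w["img"]); save(w,"w8.pkl")
E
```

```text
t 8.0 p [0.4875 0.0236 0.4019] tilt [-0.9992  0.0105 -0.0377] head -1.29 F [ 0.3995 -0.1813 -0.8355] gap 0.45530774819222397
along 0.4875 perp 0.0236
```

View pics/w8.png

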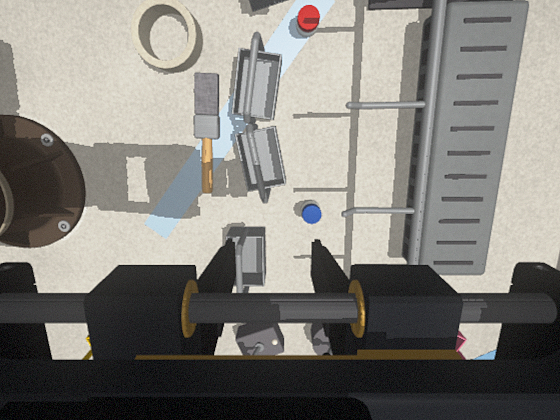

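Emit:
{"op": "play_rows", "data": {"moves": [{"travel": [0,40,-2],"turn": [0,-0.012,0],"gripper": 0.45},{"travel": [0,40,-2],"turn": [0,-0.012,0],"gripper": 0.45},{"travel": [0,40,-2],"turn": [0,-0.012,0],"gripper": 0.45},{"travel": [0,40,0],"turn": [0,0,0],"gripper": 0.45},{"travel": [0,40,0],"turn": [0,0,0],"gripper": 0.45}]}}

```text
time: 8.47
tcp_pos: [0.4906, 0.2185, 0.3976]
ee_rot: [144.4, 89.3, 141.8]
ft_force: [0.1, -0.5, -0.1]
finger_gap: 0.448
```

Emit:
{"op": "play_rows", "data": {"moves": [{"travel": [0,30,0],"turn": [0,0,0],"gripper": 0.45},{"travel": [0,0,0],"turn": [0,0,0],"gripper": 0.45},{"travel": [0,0,0],"turn": [0,0,0],"gripper": 0.45}]}}

```text
time: 8.72
tcp_pos: [0.4933, 0.2532, 0.393]
ee_rot: [163.7, 89.1, 161.2]
ft_force: [0.4, -0.0, 0.2]
finger_gap: 0.451
```

```bash
python3 - <<'E'
from h import *
rel((0,0),0)
w=grab("wrist"); cv2.imwrite("pics/w9.png",w["img"]); save(w,"w9.pkl"); w8=load("w8.pkl")
crop(w,190,60,200,150,4,"w9c.png"); crop(w8,200,0,240,280,3,"w8c.png")
t=grab("top"); s=grab("side"); save((t,s),"f1.pkl"); cv2.imwrite("pics/t9.png",t["img"])
E
```

```text
t 8.7167 p [0.4933 0.2532 0.393 ] tilt [-0.9999  0.0046 -0.0157] head -2.51 F [ 0.383  -0.0012  0.2122] gap 0.4506579627614955
along 0.4933 perp 0.2532
```

View pics/w9.png

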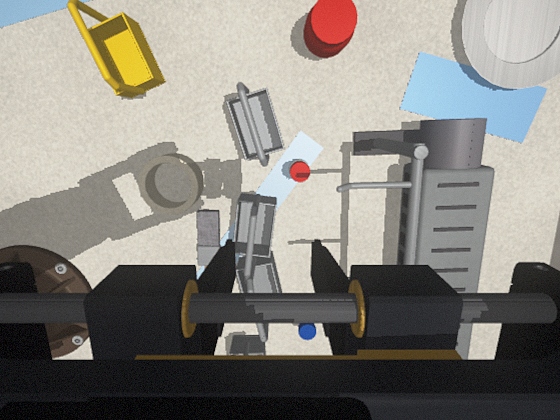

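View pics/w8c.png

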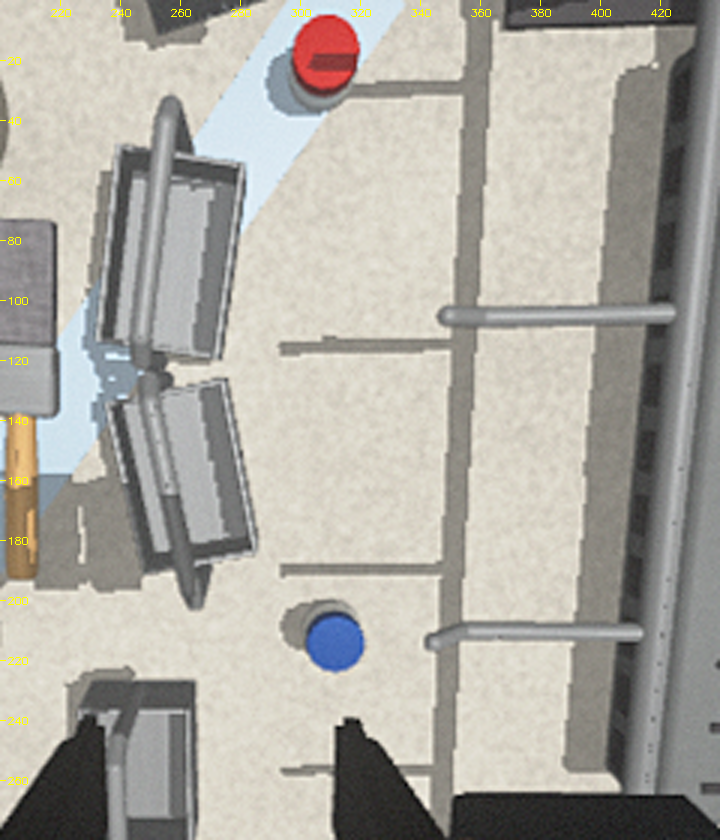

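```bash
python3 - <<'E'
from h import *
w=load("w9.pkl"); crop(w,210,70,160,200,4,"w9c.png")
crop(w,330,110,120,200,4,"w9d.png")
t,s=load("f1.pkl"); crop(t,110,110,240,160,3,"t9c.png"); crop(t,280,190,70,60,8,"t9d.png")
E
```

```text
(no output)
```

View pics/w9c.png

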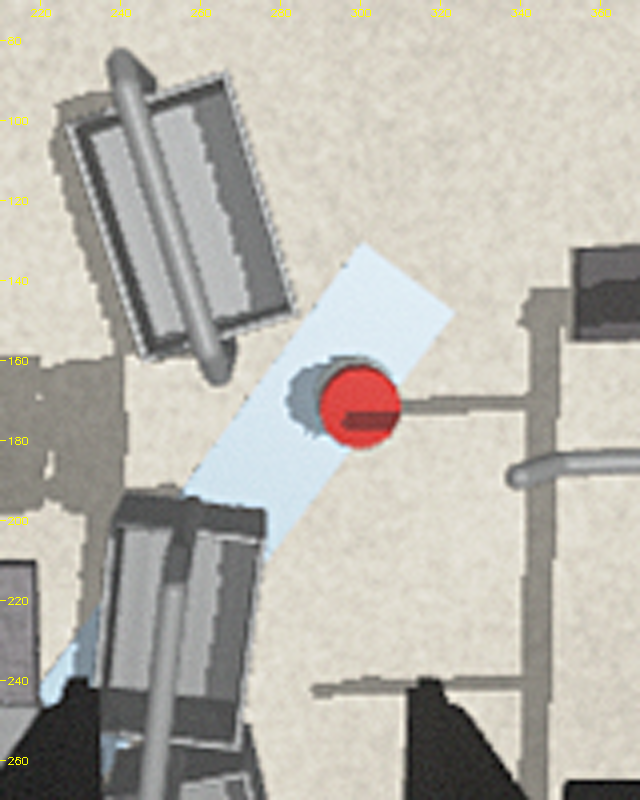

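View pics/w9d.png

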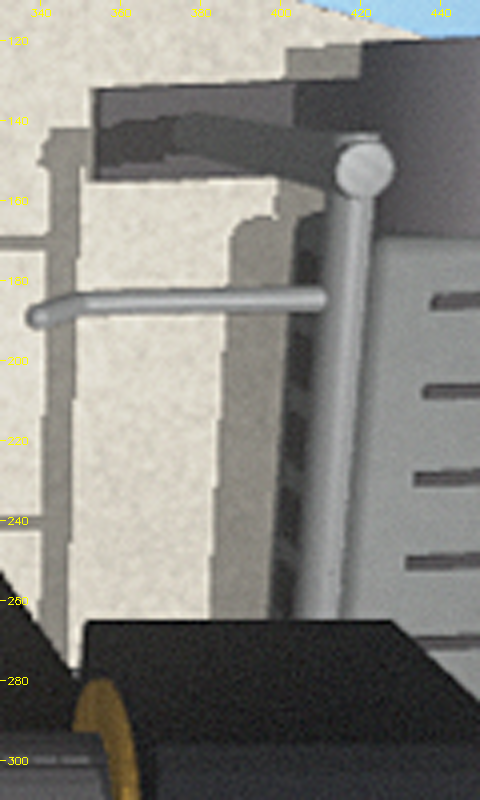

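View pics/t9d.png

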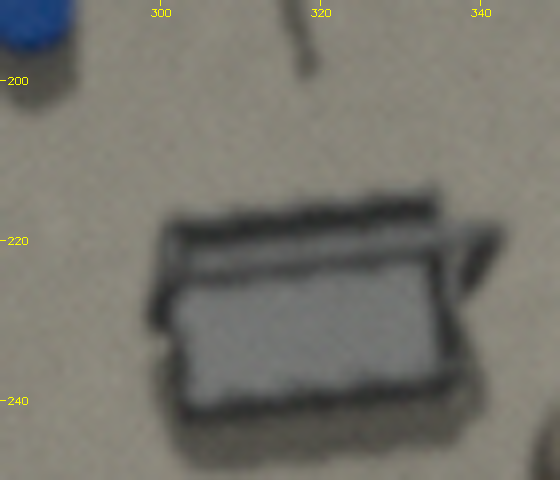

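```bash
cat >> h.py <<'E'
def P2W(q,L):
    x,y,a=q[:3]; z=q[3] if len(q)>3 else 0; L=np.atleast_2d(L); c,s=np.cos(a),np.sin(a)
    return np.c_[x+c*L[:,0]-s*L[:,1],y+s*L[:,0]+c*L[:,1],L[:,2]+z]
# local pts, px per view
B0,B1=[0,-.052,.126],[0,.052,.126]
# rim corners order: (-x,+y),(+x,+y),(+x,-y),(-x,-y)
RC=[[-.0325,.0475,.055],[.0325,.0475,.055],[.0325,-.0475,.055],[-.0325,-.0475,.055]]
def fit(obs,q0):
    def r(q): return np.concatenate([(proj(f,P2W(q,np.array(L)))-np.array(u)).ravel() for f,L,u in obs])
    o=least_squares(r,q0,loss='soft_l1'); return o.x,np.sqrt(np.mean(o.fun**2)),r(o.x)
E
python3 - <<'E'
from h import *
w8,w9=load("w8.pkl"),load("w9.pkl"); t,s=load("f1.pkl")
A={}
obs={1:[(w9,[B1,B0]+RC,[(239,83),(265,164),(227,101),(266,88),(283,147),(246,160)])],
2:[(w8,[B1,B0]+RC,[(257,34),(248,119),(240,49),(282,54),(273,119),(233,115)]),(w9,RC[:2]+RC[3:],[(240,194),(276,198),(236,253)])],
3:[(w8,[B1,B0]+RC[1:],[(249,127),(266,201),(276,126),(285,183),(248,190)])],
4:[(t,[B1,B0]+RC,[(301,222),(342,219),(301,218),(334,214),(339,238),(302,241)])]}
for k,q0 in zip([1,2,3,4],[(.46,.32,.3),(.44,.155,0),(.44,.04,.2),(.414,-.136,0)]):
    for z in (0,1):
        q,e,r=fit(obs[k],list(q0)+[0.]*z); print(k,q,"rms",e,"yawdeg",np.degrees(q[2]))
    print(np.round(r,1))
# station hooks tips local
tip=lambda i:[-.100,-.195+.13*i,.184]
ob=[(w9,[tip(3),[0,.235,.17]],[(337,188),(418,150)]),(w8,[tip(2),tip(1)],[(346,105),(343,213)])]
q,e,r=fit(ob,[.667,.05,0]); print("st",q,np.degrees(q[2]),e,np.round(r,1))
q,e,r=fit(ob,[.667,.05,0,0]); print("st",q,np.degrees(q[2]),e)
q,e,r=fit(ob+[(s,[tip(0),tip(1),tip(2)],[(260,158.5),(242,184.5),(224.5,213.5)]),(t,[tip(3),tip(2),tip(1),[0,-.235,.17]],[(164.5,180.5),(215,174),(268,168),(326,124)])],[.667,.05,0]); print("st all",q,np.degrees(q[2]),e,np.round(r,1))
print("side hook tips 2v", tri([(w8,(346,105)),(s,(224.5,213.5))]), tri([(w8,(343,213)),(s,(242,184.5))]))
E
```

```text
1 [0.4649 0.3243 0.2672] rms 1.302676075195463 yawdeg 15.307129619846414
1 [ 0.464   0.3241  0.2656 -0.0105] rms 1.3038224225438173 yawdeg 15.217342384421924
[ 0.5  3.2 -0.8 -1.9 -1.1 -0.1  0.1 -0.9  1.6  0.7 -0.   0.1]
2 [ 0.4536  0.1553 -0.1502] rms 2.329198281925442 yawdeg -8.60830683502253
2 [ 0.4523  0.1564 -0.1487 -0.0149] rms 1.6767632518336268 yawdeg -8.522365383363415
[ 0.   2.1  0.5 -0.7 -0.5 -0.4 -0.1  0.2  1.  -0.3  0.6 -1.7 -2.1  3.2
  0.6  3.3 -2.2 -3.1]
3 [0.4562 0.0424 0.1755] rms 0.963755895305066 yawdeg 10.056688752409197
3 [ 0.4555  0.0418  0.1729 -0.0088] rms 0.8749820891701152 yawdeg 9.907586834065802
[ 0.8  0.2 -1.1 -1.5 -0.8 -0.5  1.2  0.6 -0.   0.8]
4 [ 0.4172 -0.1361 -0.3031] rms 15.192880740730102 yawdeg -17.364959570764615
4 [ 0.4802 -0.1787 -1.3139 -0.3798] rms 10.53661482028478 yawdeg -75.27938760993725
[ 14.8 -12.2 -13.7  19.4   5.1   0.9 -10.6  -2.1  -4.6  -1.   15.    3.1]
st [ 0.666   0.0519 -0.0008] -0.043527330121688045 0.5133900010332298 [-0.6  0.4  0.2  0.2  0.6 -1.  -0.2  0.3]
st [ 0.6668  0.0512 -0.0025 -0.0039] -0.14525655054761583 0.3754191010745623
st all [ 0.6653  0.0517 -0.0033] -0.18881673141431995 1.0294701531785817 [-0.8  0.3  0.   0.4  0.1 -1.  -0.9  0.3 -0.6  0.5  1.4 -0.3  1.2 -1.4
 -2.  -1.2 -0.5 -1.1 -1.8 -1.5  1.  -0.9]
side hook tips 2v (array([0.5683, 0.1168, 0.1763]), [array([ 1.4, -0.5]), array([0.5, 0.1])]) (array([ 0.568 , -0.0124,  0.1823]), [array([ 1.2, -0.5]), array([0.5, 0. ])])
```

```bash
python3 - <<'E'
from h import *
t,s=load("f1.pkl"); w8=load("w8.pkl")
R4=[RC[1],RC[2],RC[3],RC[0]]
o=[(t,[B1,B0]+R4,[(301,221),(342,219),(301,218),(334,214.5),(339,238),(302,241)]),(w8,[RC[1],RC[0]],[(265,227),(227,227)])]
q,e,r=fit(o,(.414,-.136,0)); print(q,np.degrees(q[2]),e,np.round(r,1))
a=q[2]; print("bar +25",P2W(q,[[0,.025,.13],[0,-.025,.13]]))
plan([*P2W(q,[0,-.025,.13])[0,:2],.25],np.degrees(q[2]))
E
```

```text
[ 0.4206 -0.1328 -0.0858] -4.916316538006112 3.1215263242674 [-1.   1.  -1.3  1.1 -1.1 -2.9  1.  -0.9 -2.3 -0.7 -0.7 -2.1 -0.9  9.3
 -0.8  6.5]
bar +25 [[ 0.4227 -0.1079  0.13  ]
 [ 0.4185 -0.1577  0.13  ]]
from [0.4932 0.2518 0.3939] head -2.6 n=12
([11.9, -34.4, -4.5], [0.003, -0.001, -0.0])
([11.9, -34.4, -4.4], [0.003, -0.001, -0.0])
([11.9, -34.5, -4.3], [0.003, -0.001, -0.0])
([11.9, -34.5, -4.2], [0.003, -0.001, -0.0])
([11.9, -34.5, -4.1], [0.003, -0.001, -0.0])
([11.9, -34.5, -4.0], [0.003, -0.001, -0.0])
([11.9, -34.5, -3.9], [0.003, -0.001, -0.0])
([11.9, -34.5, -3.8], [0.003, -0.001, -0.0])
([12.0, -34.5, -3.7], [0.003, -0.001, -0.0])
([12.0, -34.5, -3.6], [0.003, -0.001, -0.0])
([12.0, -34.5, -3.5], [0.003, -0.001, -0.0])
([12.0, -34.5, -3.4], [0.003, -0.001, -0.0])
```

```bash
python3 - <<'E'
from h import *
q=np.array([.4649,.3243,.2672]); g=P2W(q,[0,-.025,.13])[0]; print(g)
plan([g[0],g[1],.27],15.3)
E
```

```text
[0.4715 0.3002 0.13  ]
from [0.4932 0.2518 0.3939] head -2.6 n=4
([31.1, 11.7, -5.5], [-0.078, -0.003, -0.002])
([31.1, 12.1, -4.7], [-0.078, -0.003, -0.002])
([31.0, 12.5, -3.8], [-0.078, -0.003, -0.002])
([31.0, 12.9, -3.0], [-0.078, -0.003, -0.002])
```

Emit:
{"op": "play_rows", "data": {"moves": [{"travel": [31,12,-5],"turn": [-0.078,0,0],"gripper": 0.5},{"travel": [31,12,-5],"turn": [-0.078,0,0],"gripper": 0.5},{"travel": [31,12,-4],"turn": [-0.078,0,0],"gripper": 0.5},{"travel": [26,13,-3],"turn": [-0.078,0,0],"gripper": 0.5},{"travel": [0,0,0],"turn": [0,0,0],"gripper": 0.5}]}}

```text
time: 9.28
tcp_pos: [0.474, 0.2939, 0.2734]
ee_rot: [123.1, 89.4, 138.5]
ft_force: [0.4, 0.7, 0.3]
finger_gap: 0.503
```

```bash
python3 - <<'E'
from h import *
rel((.4715,.3002),15.3)
w=grab("wrist"); cv2.imwrite("pics/w10.png",w["img"]); save(w,"w10.pkl")
q=np.array([.4649,.3243,.2672]); im=w["img"].copy()
for u in proj(w,P2W(q,[B0,B1]+RC)): cv2.circle(im,tuple(int(x) for x in u),4,(0,0,255),1)
cv2.imwrite("pics/w10.png",im)
E
```

```text
t 9.2833 p [0.474  0.2939 0.2734] tilt [-0.9999  0.0088 -0.0057] head 15.36 F [0.42   0.6998 0.2613] gap 0.5031146395292467
along 0.0007 perp -0.0067
```

View pics/w10.png

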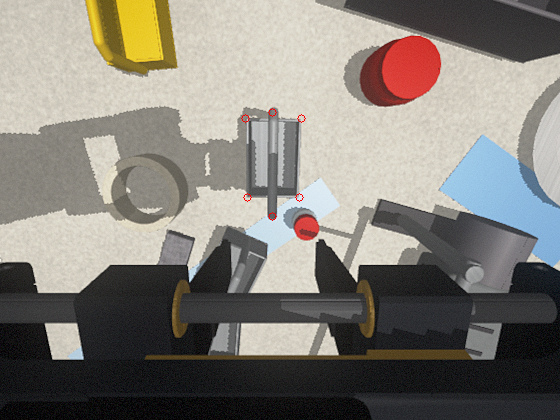

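The model overlay falls on the first pail's bar (column 272) and rim corners to within about 2 px. Descending onto it.

Emit:
{"op": "play_rows", "data": {"moves": [{"travel": [30,2,0],"turn": [0,0,0],"gripper": 0.5},{"travel": [30,2,0],"turn": [0,0,0],"gripper": 0.5},{"travel": [30,2,0],"turn": [0,0,0],"gripper": 0.5},{"travel": [10,0,0],"turn": [0,0,0],"gripper": 0.5},{"travel": [0,0,0],"turn": [0,0,0],"gripper": 0.5}]}}

```text
time: 9.75
tcp_pos: [0.4805, 0.2959, 0.1821]
ee_rot: [43.2, 89.1, 57.3]
ft_force: [0.5, -1.0, 0.4]
finger_gap: 0.499
```

```bash
python3 - <<'E'
from h import *
rel((.4715,.3002),15.3)
plan([.4715,.3002,.128],15.3)
E
```

```text
t 9.75 p [0.4805 0.2959 0.1821] tilt [-0.9999  0.0103  0.011 ] head 14.10 F [ 0.4677 -0.9715  0.3938] gap 0.4989117555932061
along 0.0075 perp -0.0065
from [0.4805 0.2959 0.1821] head 14.1 n=2
([27.0, 2.9, -4.1], [-0.01, 0.006, -0.005])
([27.0, 3.1, -4.0], [-0.01, 0.006, -0.005])
```

Emit:
{"op": "play_rows", "data": {"moves": [{"travel": [22,4,-6],"turn": [-0.01,0.006,-0.005],"gripper": 0.5},{"travel": [22,3,-5],"turn": [-0.01,0.006,-0.005],"gripper": 0.5},{"travel": [8,0,0],"turn": [0,0,0],"gripper": 0.5},{"travel": [0,0,0],"turn": [0,0,0],"gripper": 0.5}]}}

```text
time: 10.08
tcp_pos: [0.4744, 0.2993, 0.1371]
ee_rot: [8.7, 89.4, 23.5]
ft_force: [-0.2, -0.2, 1.1]
finger_gap: 0.5
```

```bash
python3 - <<'E'
from h import *
rel((.4715,.3002),15.3)
plan([.4715,.3002,.128],15.3)
w=grab("wrist"); cv2.imwrite("pics/w11.png",w["img"])
E
```

```text
t 10.0833 p [0.4744 0.2993 0.1371] tilt [-0.9999  0.0016  0.0102] head 14.80 F [-0.1588 -0.1951  1.0611] gap 0.5001418097779846
along 0.0025 perp -0.0016
from [0.4744 0.2993 0.1371] head 14.8 n=1
([9.1, 1.6, -2.6], [-0.009, 0.01, -0.002])
```

View pics/w11.png

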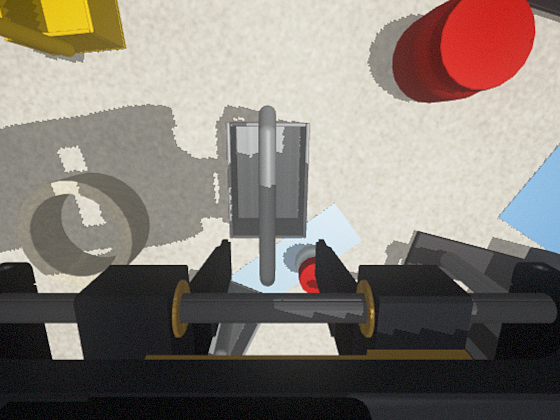

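Emit:
{"op": "play_rows", "data": {"force": 40, "moves": [{"travel": [9,1,-2],"turn": [-0.009,0.01,0],"gripper": 0.5},{"travel": [2,0,0],"turn": [0,0,0],"gripper": 0.3},{"travel": [0,0,0],"turn": [0,0,0],"gripper": 0},{"travel": [0,0,0],"turn": [0,0,0],"gripper": 0},{"travel": [0,0,0],"turn": [0,0,0],"gripper": 0}]}}

```text
time: 10.55
tcp_pos: [0.4757, 0.3003, 0.1314]
ee_rot: [22.9, 89.5, 38.1]
ft_force: [0.1, 0.4, 1.0]
finger_gap: 0.275
```

Emit:
{"op": "play_rows", "data": {"moves": [{"travel": [0,0,0],"turn": [0,0,0],"gripper": 0},{"travel": [0,0,0],"turn": [0,0,0],"gripper": 0},{"travel": [-10,0,0],"turn": [0,0,0],"gripper": 0},{"travel": [-15,0,0],"turn": [0,0,0],"gripper": 0},{"travel": [-20,0,0],"turn": [0,0,0],"gripper": 0}]}}

```text
time: 10.97
tcp_pos: [0.4741, 0.2994, 0.1762]
ee_rot: [46.0, 89.8, 61.2]
ft_force: [-0.0, 0.1, 0.2]
finger_gap: 0.009
```

```bash
python3 - <<'E'
from h import *
rel((.4715,.3002),15.3)
w=grab("wrist"); cv2.imwrite("pics/w12.png",w["img"])
E
```

```text
t 10.9667 p [0.4741 0.2994 0.1762] tilt [-1.      0.0023  0.0022] head 15.23 F [-0.0009  0.0901  0.2205] gap 0.0093837897815654
along 0.0023 perp -0.0015
```

View pics/w12.png

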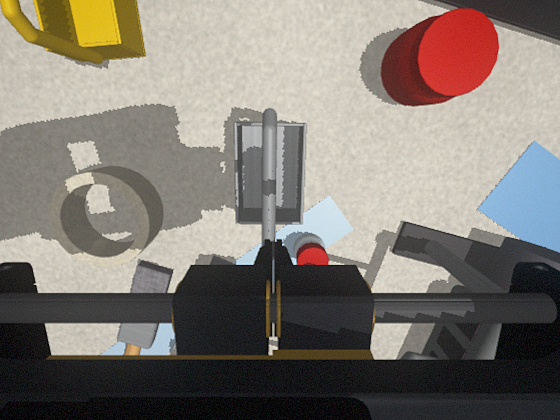

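Emit:
{"op": "play_rows", "data": {"moves": [{"travel": [-8,0,0],"turn": [0,0,0],"gripper": 0.45},{"travel": [0,0,0],"turn": [0,0,0],"gripper": 0.45},{"travel": [0,0,0],"turn": [0,0,0],"gripper": 0.45},{"travel": [0,0,0],"turn": [0,0,0],"gripper": 0.45},{"travel": [0,0,0],"turn": [0,0,0],"gripper": 0.45}]}}

```text
time: 11.43
tcp_pos: [0.476, 0.3005, 0.1925]
ee_rot: [18.1, 89.2, 33.3]
ft_force: [-0.6, 0.5, -0.3]
finger_gap: 0.301
```

```bash
python3 - <<'E'
from h import *
rel((.4715,.3002),15.3)
w=grab("wrist"); save(w,"w13.pkl"); crop(w,200,80,140,180,4,"w13.png"); cv2.imwrite("pics/w13f.png",w["img"])
plan([.4715,.3002,.128],15.3)
E
```

```text
t 11.4333 p [0.476  0.3005 0.1925] tilt [-0.9999  0.0042  0.013 ] head 15.25 F [-0.5884  0.5224 -0.2647] gap 0.30050834829380835
along 0.0044 perp -0.0009
from [0.476  0.3005 0.1923] head 15.2 n=2
([32.1, 0.3, -2.6], [-0.0, 0.006, -0.002])
([32.2, 0.4, -2.4], [-0.0, 0.006, -0.002])
```

View pics/w13f.png

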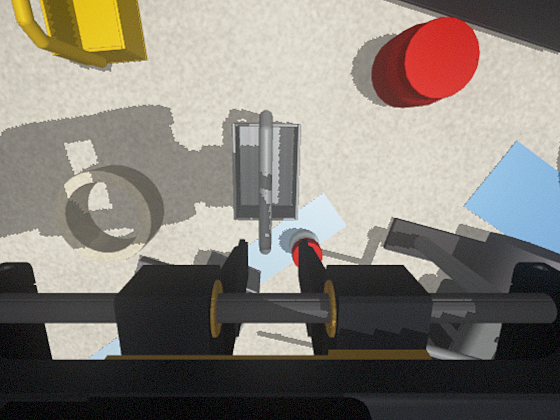

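Emit:
{"op": "play_rows", "data": {"moves": [{"travel": [25,0,-4],"turn": [0,0.006,0],"gripper": 0.45},{"travel": [25,0,-3],"turn": [0,0.006,0],"gripper": 0.45},{"travel": [16,0,-2],"turn": [0,0.004,0],"gripper": 0.45},{"travel": [6,0,0],"turn": [0,0,0],"gripper": 0.45},{"travel": [0,0,0],"turn": [0,0,0],"gripper": 0.45}]}}

```text
time: 11.9
tcp_pos: [0.4674, 0.2985, 0.1168]
ee_rot: [133.9, 89.7, 149.2]
ft_force: [0.5, 1.1, 0.7]
finger_gap: 0.447
```

```bash
python3 - <<'E'
from h import *
rel((.4715,.3002),15.3)
plan([.4715,.3002,.128],15.3)
E
```

```text
t 11.9 p [0.4674 0.2985 0.1168] tilt [-1.      0.0041 -0.004 ] head 15.25 F [0.4564 1.1155 0.6775] gap 0.4469267755857529
along -0.0044 perp -0.0005
from [0.4674 0.2985 0.1168] head 15.2 n=1
([-11.2, 0.6, 4.4], [-0.001, -0.004, -0.004])
```

Emit:
{"op": "play_rows", "data": {"force": 40, "moves": [{"travel": [-9,1,4],"turn": [0,0,0],"gripper": 0.3},{"travel": [0,0,0],"turn": [0,0,0],"gripper": 0},{"travel": [0,0,0],"turn": [0,0,0],"gripper": 0},{"travel": [0,0,0],"turn": [0,0,0],"gripper": 0},{"travel": [0,0,0],"turn": [0,0,0],"gripper": 0}]}}

```text
time: 12.32
tcp_pos: [0.4716, 0.3007, 0.127]
ee_rot: [129.1, 89.7, 144.3]
ft_force: [0.5, -0.2, -0.9]
finger_gap: 0.158
```

Emit:
{"op": "play_rows", "data": {"moves": [{"travel": [0,0,0],"turn": [0,0,0],"gripper": 0},{"travel": [0,0,0],"turn": [0,0,0],"gripper": 0},{"travel": [0,0,0],"turn": [0,0,0],"gripper": 0}]}}

```text
time: 12.57
tcp_pos: [0.4715, 0.3007, 0.1281]
ee_rot: [117.5, 89.7, 132.7]
ft_force: [-1.7, -0.7, 4.2]
finger_gap: 0.01
```

```bash
python3 - <<'E'
from h import *
rel((.4715,.3002),15.3)
w=grab("wrist"); cv2.imwrite("pics/w14.png",w["img"]); s=grab("side"); crop(s,190,220,120,120,5,"s14.png")
E
```

```text
t 12.5667 p [0.4715 0.3007 0.1281] tilt [-1.      0.0045 -0.0023] head 15.25 F [-1.7154 -0.7409  4.2164] gap 0.00996413557488714
along 0.0001 perp 0.0005
```

View pics/w14.png

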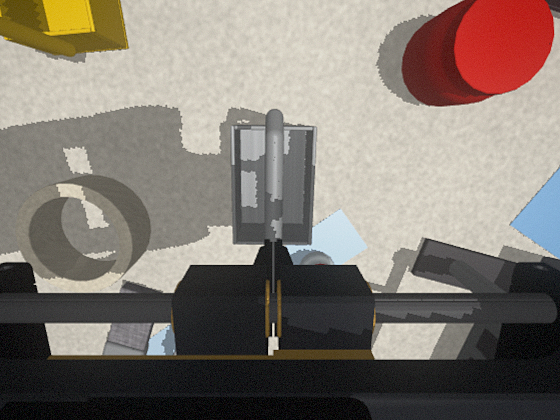

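View pics/s14.png

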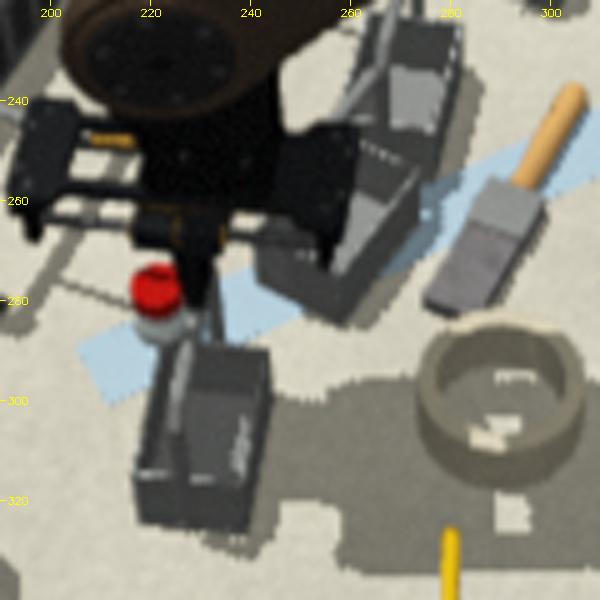

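```bash
python3 - <<'E'
from h import *
w=grab("wrist"); s=grab("side"); st,p,R=cur()
for x in (-.01,0,.01,.017):
  print(x,[proj(w,p+R@np.array([x,y,0]))[0] for y in (-.01,0,.01)], proj(s,p+R@np.array([x,0,0]))[0])
q=[.4649,.3243,.2672]
print("bar side",proj(s,P2W(q,[[0,-.052,.13],[0,-.025,.13],[0,0,.13],[0,.043,.13]])),"wrist",proj(w,P2W(q,[[0,-.052,.13],[0,0,.13],[0,.043,.13],[0,.052,.125]])))
crop(w,220,90,120,170,4,"w14c.png")
E
```

```text
-0.01 [array([272.4134, 277.8621]), array([272.4125, 261.4821]), array([272.4114, 244.6066])] [229.1096 277.0737]
0 [array([272.4475, 269.9384]), array([272.4471, 254.2773]), array([272.4466, 238.1668])] [229.3448 279.1773]
0.01 [array([272.4783, 262.7697]), array([272.4783, 247.7683]), array([272.4783, 232.3574])] [229.5776 281.2599]
0.017 [array([272.4982, 258.1449]), array([272.4984, 243.5737]), array([272.4987, 228.618 ])] [229.7391 282.7052]
bar side [[230.9857 270.8841]
 [229.3775 278.6246]
 [227.8514 285.9696]
 [225.1396 299.0211]] wrist [[272.2629 298.141 ]
 [272.1455 214.9033]
 [272.0341 135.9143]
 [272.0607 118.1108]]
```

View pics/w14c.png

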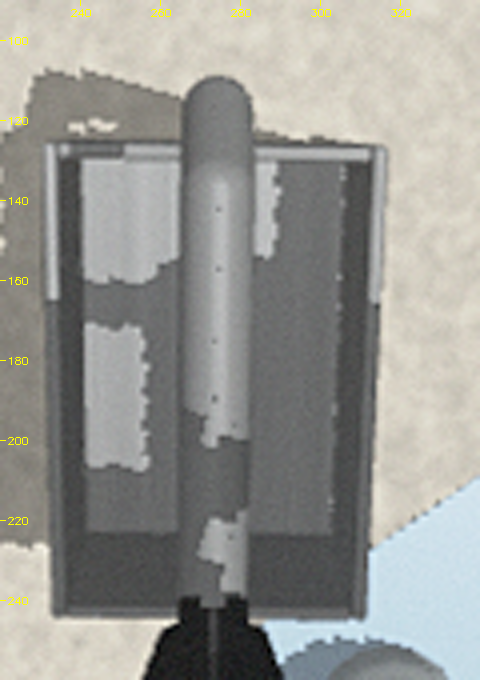

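Emit:
{"op": "play_rows", "data": {"moves": [{"travel": [0,0,0],"turn": [0,0,0],"gripper": 0.4},{"travel": [0,0,0],"turn": [0,0,0],"gripper": 0.4},{"travel": [0,0,0],"turn": [0,0,0],"gripper": 0.4},{"travel": [0,0,0],"turn": [0,0,0],"gripper": 0.4},{"travel": [0,0,0],"turn": [0,0,0],"gripper": 0.4}]}}

```text
time: 13.18
tcp_pos: [0.4714, 0.3006, 0.128]
ee_rot: [116.1, 89.7, 131.3]
ft_force: [0.7, -0.0, -0.2]
finger_gap: 0.301
```

```bash
python3 - <<'E'
from h import *
rel((.4715,.3002),15.3)
w=grab("wrist"); crop(w,200,90,150,190,4,"w15.png"); s=grab("side"); crop(s,190,220,90,110,6,"s15.png")
E
```

```text
t 13.1833 p [0.4714 0.3006 0.128 ] tilt [-1.      0.0044 -0.0022] head 15.25 F [ 0.6596 -0.034  -0.1893] gap 0.3006594513648239
along -0.0000 perp 0.0005
```

View pics/w15.png

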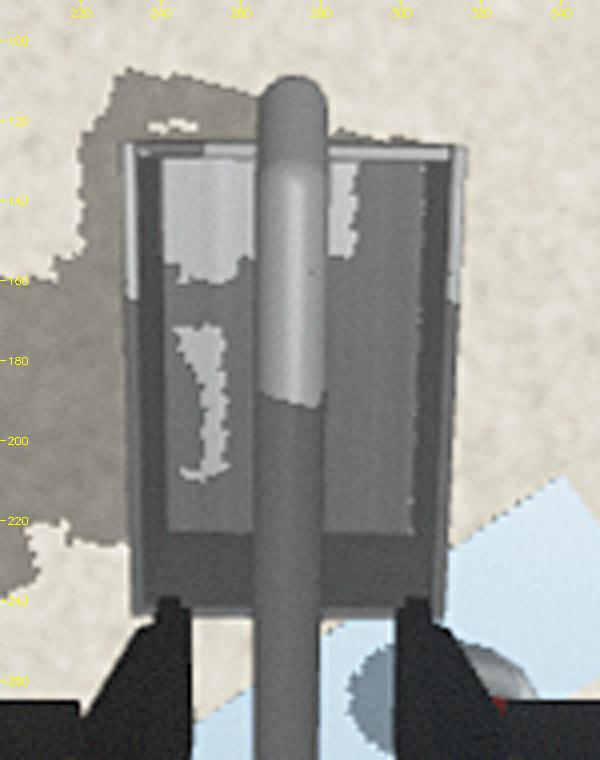

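View pics/s15.png

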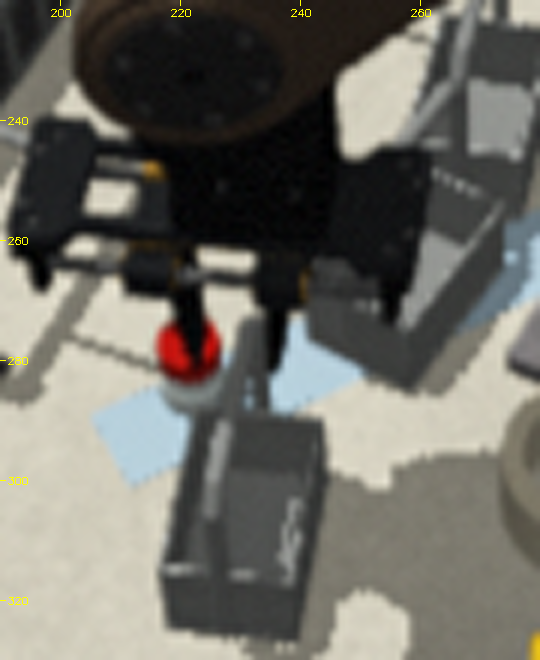

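```bash
python3 - <<'E'
from h import *
s=grab("side"); st,p,R=cur(); w=grab("wrist")
for x in (-.005,0,.005,.01,.017):
  print(x,[proj(s,p+R@np.array([x,0,z]))[0] for z in (-.020,.020)],[proj(w,p+R@np.array([x,y,.0143]))[0] for y in (0,.01)])
E
```

```text
-0.005 [array([236.3172, 278.7553]), array([222.2388, 277.4917])] [array([297.5555, 257.822 ]), array([297.9253, 241.3391])]
0 [array([236.4163, 279.8038]), array([222.3733, 278.5414])] [array([296.935 , 254.3126]), array([297.2863, 238.2034])]
0.005 [array([236.515, 280.847]), array([222.507 , 279.5858])] [array([296.3451, 250.9768]), array([296.6794, 235.225 ])]
0.01 [array([236.6131, 281.885 ]), array([222.6401, 280.6249])] [array([295.7838, 247.802 ]), array([296.1023, 232.3924])]
0.017 [array([236.7497, 283.3294]), array([222.8253, 282.071 ])] [array([295.042 , 243.6064]), array([295.3401, 228.6519])]
```

Emit:
{"op": "play_rows", "data": {"moves": [{"travel": [12,0,0],"turn": [0,0,0],"gripper": 0.35},{"travel": [6,0,0],"turn": [0,0,0],"gripper": 0.35},{"travel": [0,0,0],"turn": [0,0,0],"gripper": 0.2},{"travel": [0,0,0],"turn": [0,0,0],"gripper": 0},{"travel": [0,0,0],"turn": [0,0,0],"gripper": 0}]}}

```text
time: 13.8
tcp_pos: [0.4715, 0.3008, 0.1098]
ee_rot: [111.8, 89.7, 127.0]
ft_force: [0.4, -0.8, -0.1]
finger_gap: 0.195
```

Emit:
{"op": "play_rows", "data": {"moves": [{"travel": [0,0,0],"turn": [0,0,0],"gripper": 0},{"travel": [0,0,0],"turn": [0,0,0],"gripper": 0},{"travel": [0,0,0],"turn": [0,0,0],"gripper": 0}]}}

```text
time: 14.05
tcp_pos: [0.4716, 0.3009, 0.1103]
ee_rot: [107.5, 89.7, 122.7]
ft_force: [-0.1, -0.6, -2.4]
finger_gap: 0.095
```

```bash
python3 - <<'E'
from h import *
rel((.4715,.3002),15.3)
w=grab("wrist"); crop(w,200,90,150,190,4,"w15.png")
E
```

```text
t 14.05 p [0.4716 0.3009 0.1103] tilt [-1.      0.0045 -0.0014] head 15.26 F [-0.1169 -0.5873 -2.4259] gap 0.09452816531473551
along 0.0003 perp 0.0006
```

View pics/w15.png

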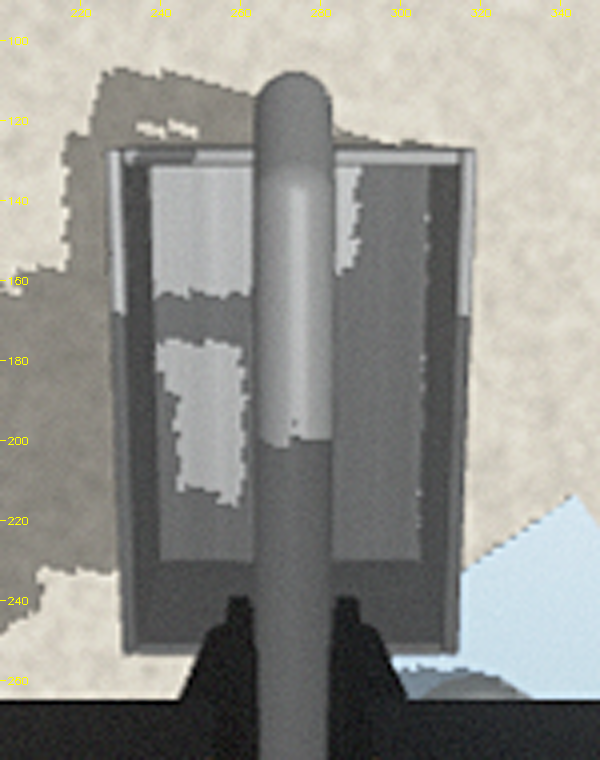

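```bash
python3 - <<'E'
from h import *
plan([.4716,.301,.25],15.3)
plan([.515,.2215,.25],0)
E
```

```text
from [0.4716 0.3009 0.1104] head 15.3 n=4
([-34.9, 0.2, -0.0], [-0.0, -0.0, -0.001])
([-34.9, 0.1, -0.0], [-0.0, -0.0, -0.001])
([-34.9, 0.1, -0.0], [-0.0, -0.0, -0.001])
([-34.9, 0.1, -0.0], [-0.0, -0.0, -0.001])
from [0.4716 0.3009 0.1104] head 15.3 n=5
([-28.0, -17.5, 4.2], [0.053, -0.0, -0.001])
([-28.0, -17.3, 5.1], [0.053, -0.0, -0.001])
([-28.0, -17.0, 6.0], [0.053, -0.0, -0.001])
([-28.0, -16.7, 6.9], [0.053, -0.0, -0.001])
([-27.9, -16.3, 7.8], [0.053, -0.0, -0.001])
```

Emit:
{"op": "play_rows", "data": {"moves": [{"travel": [-15,0,0],"turn": [0,0,0],"gripper": 0},{"travel": [-30,0,0],"turn": [0,0,0],"gripper": 0},{"travel": [-35,0,0],"turn": [0,0,0],"gripper": 0},{"travel": [-35,0,0],"turn": [0,0,0],"gripper": 0},{"travel": [-20,0,0],"turn": [0,0,0],"gripper": 0}]}}

```text
time: 14.52
tcp_pos: [0.4697, 0.2991, 0.2453]
ee_rot: [171.3, 89.2, -173.4]
ft_force: [0.3, -0.1, -3.2]
finger_gap: 0.093
```

```bash
python3 - <<'E'
from h import *
rel((.4715,.3002),15.3)
w=grab("wrist"); cv2.imwrite("pics/w16.png",w["img"])
plan([.515,.2215,.26],0,25)
E
```

```text
t 14.5167 p [0.4697 0.2991 0.2453] tilt [-0.9999  0.0021 -0.0136] head 15.25 F [ 0.2913 -0.1225 -3.223 ] gap 0.09338484345717799
along -0.0020 perp -0.0006
from [0.4707 0.2996 0.2482] head 15.3 n=4
([-3.1, -21.7, 5.5], [0.067, -0.002, -0.0])
([-3.0, -21.3, 7.0], [0.067, -0.002, -0.0])
([-3.0, -20.8, 8.4], [0.067, -0.002, -0.0])
([-3.0, -20.2, 9.8], [0.067, -0.002, -0.0])
```

View pics/w16.png

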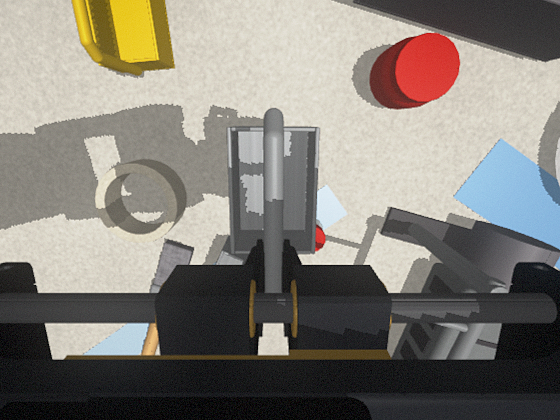

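The pail is lifted and held level in the jaws. Carrying it in front of hook 3.

Emit:
{"op": "play_rows", "data": {"moves": [{"travel": [-4,-20,5],"turn": [0.067,0,0],"gripper": 0},{"travel": [-4,-20,7],"turn": [0.067,0,0],"gripper": 0},{"travel": [-3,-20,8],"turn": [0.067,0,0],"gripper": 0},{"travel": [-2,-20,10],"turn": [0.067,0,0],"gripper": 0},{"travel": [0,0,0],"turn": [0,0,0],"gripper": 0}]}}

```text
time: 14.98
tcp_pos: [0.5142, 0.2234, 0.2628]
ee_rot: [165.9, 89.7, 165.3]
ft_force: [-0.4, -0.1, -1.7]
finger_gap: 0.096
```

```bash
python3 - <<'E'
from h import *
rel((.515,.2215),0)
plan([.515,.2215,.188],-.1,25)
E
```

```text
t 14.9833 p [0.5142 0.2234 0.2628] tilt [-1.      0.0015 -0.0059] head -0.60 F [-0.4402 -0.1378 -1.7354] gap 0.09613321415313376
along -0.0008 perp 0.0019
from [0.5142 0.2234 0.2628] head -0.6 n=3
([24.9, -0.7, 0.4], [-0.003, -0.002, -0.001])
([24.9, -0.7, 0.4], [-0.003, -0.002, -0.001])
([24.9, -0.7, 0.3], [-0.003, -0.002, -0.001])
```

Emit:
{"op": "play_rows", "data": {"moves": [{"travel": [22,-1,-2],"turn": [-0.003,0,0],"gripper": 0},{"travel": [22,-1,-2],"turn": [-0.003,0,0],"gripper": 0},{"travel": [18,0,-2],"turn": [-0.003,0,0],"gripper": 0},{"travel": [0,0,0],"turn": [0,0,0],"gripper": 0},{"travel": [0,0,0],"turn": [0,0,0],"gripper": 0}]}}

```text
time: 15.4
tcp_pos: [0.5073, 0.2208, 0.1979]
ee_rot: [163.2, 89.6, 163.1]
ft_force: [-0.5, -0.4, -2.4]
finger_gap: 0.098
```

```bash
python3 - <<'E'
from h import *
rel((.594,.2215),0)
plan([.594,.2215,.188],-.1,15)
w=grab("wrist"); cv2.imwrite("pics/w17.png",w["img"]); s=grab("side"); crop(s,160,180,120,140,5,"s17.png")
E
```

```text
t 15.4 p [0.5073 0.2208 0.1979] tilt [-1.      0.0018 -0.006 ] head -0.07 F [-0.5043 -0.3841 -2.4482] gap 0.098381567782662
along -0.0867 perp -0.0007
from [0.5073 0.2208 0.1979] head -0.1 n=6
([1.6, 0.1, 14.5], [0.0, -0.001, -0.0])
([1.6, 0.1, 14.5], [0.0, -0.001, -0.0])
([1.6, 0.1, 14.4], [0.0, -0.001, -0.0])
([1.6, 0.1, 14.4], [0.0, -0.001, -0.0])
([1.6, 0.1, 14.4], [0.0, -0.001, -0.0])
([1.6, 0.1, 14.4], [0.0, -0.001, -0.0])
```

View pics/w17.png

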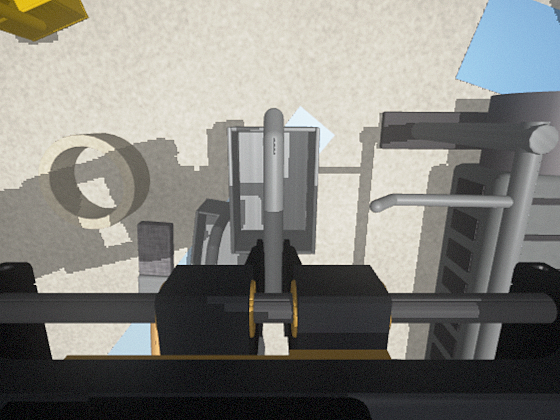

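View pics/s17.png

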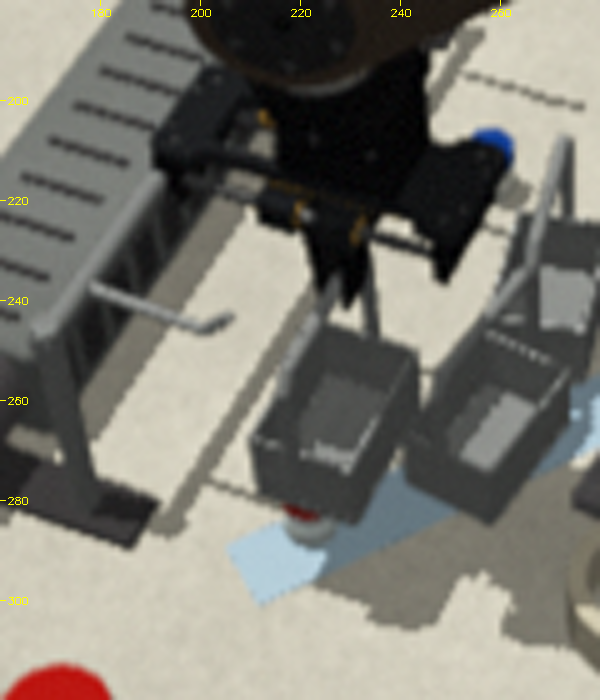

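```bash
python3 - <<'E'
from h import *
w=grab("wrist"); s=grab("side"); st,p,R=cur()
print(tri([(w,(375,206)),(s,(206,244.5))])); print(onz(w,(375,206),.184),onz(w,(500,201),.171))
m=p+R@np.array([-.02,.025,0]); print("barmid",m,proj(w,m),proj(w,m+[0,.052,-.004]),proj(w,m+[0,.057,-.004]))
print([proj(w,m+np.array([sx*.0325,sy*.0475,-.075]))[0] for sx in(-1,1) for sy in (1,-1)])
E
```

```text
(array([0.5717, 0.2424, 0.171 ]), [array([-3.1,  0.7]), array([-0.7, -0.1])])
[0.5696 0.2463 0.184 ] [0.6535 0.2462 0.171 ]
barmid [0.5082 0.2459 0.2192] [[273.1911 224.5375]] [[273.149  116.8734]] [[273.1407 105.7404]]
[array([226.2733, 124.7561]), array([231.1496, 253.3481]), array([321.1227, 124.6632]), array([316.3212, 253.4601])]
```

Emit:
{"op": "play_rows", "data": {"moves": [{"travel": [2,0,15],"turn": [0,0,0],"gripper": 0},{"travel": [2,0,18],"turn": [0,0,0],"gripper": 0},{"travel": [2,0,18],"turn": [0,0,0],"gripper": 0},{"travel": [0,0,15],"turn": [0,0,0],"gripper": 0},{"travel": [0,0,0],"turn": [0,0,0],"gripper": 0}]}}

```text
time: 16.02
tcp_pos: [0.5776, 0.2222, 0.1981]
ee_rot: [49.2, 89.6, 49.3]
ft_force: [-0.6, -0.4, -1.7]
finger_gap: 0.094
```

```bash
python3 - <<'E'
from h import *
rel((.597,.2215),0)
w=grab("wrist"); cv2.imwrite("pics/w18.png",w["img"]);
E
```

```text
t 16.0167 p [0.5776 0.2222 0.1981] tilt [-1.      0.0048  0.0041] head 0.02 F [-0.594  -0.4181 -1.7194] gap 0.09377343298798893
along -0.0194 perp 0.0007
```

View pics/w18.png

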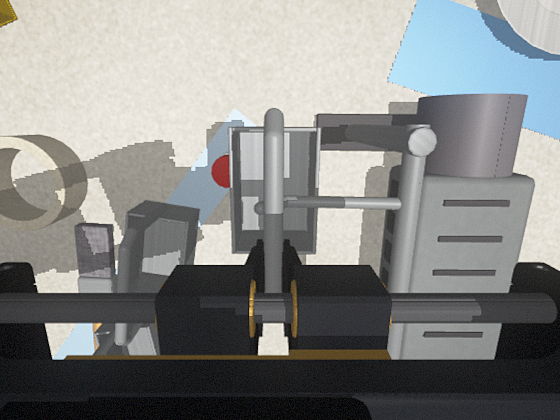

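Emit:
{"op": "play_rows", "data": {"moves": [{"travel": [2,0,12],"turn": [0,0,0],"gripper": 0},{"travel": [3,0,8],"turn": [0,0,0],"gripper": 0},{"travel": [12,0,-1],"turn": [0,0,0],"gripper": 0},{"travel": [12,0,-1],"turn": [0,0,0],"gripper": 0},{"travel": [0,0,0],"turn": [0,0,0],"gripper": 0}]}}

```text
time: 16.48
tcp_pos: [0.5928, 0.2229, 0.1707]
ee_rot: [46.4, 89.6, 46.5]
ft_force: [-0.2, -0.2, -2.3]
finger_gap: 0.091
```

```bash
python3 - <<'E'
from h import *
rel((.597,.2215),0)
E
```

```text
t 16.4833 p [0.5928 0.2229 0.1707] tilt [-1.      0.0054  0.0051] head 0.08 F [-0.1836 -0.2123 -2.28  ] gap 0.09122046720758872
along -0.0042 perp 0.0014
```

Emit:
{"op": "play_rows", "data": {"moves": [{"travel": [8,0,2],"turn": [0,0,0],"gripper": 0},{"travel": [5,0,1],"turn": [0,0,0],"gripper": 0},{"travel": [2,0,0],"turn": [0,0,0],"gripper": 0},{"travel": [0,0,0],"turn": [0,0,0],"gripper": 0}]}}

```text
time: 16.82
tcp_pos: [0.5954, 0.2234, 0.1559]
ee_rot: [44.2, 89.5, 44.3]
ft_force: [1.1, -0.2, -2.7]
finger_gap: 0.097
```

```bash
python3 - <<'E'
from h import *
rel((.597,.2215),0)
w=grab("wrist"); cv2.imwrite("pics/w19.png",w["img"]);s=grab("side"); crop(s,160,180,120,140,5,"s19.png")
E
```

```text
t 16.8167 p [0.5954 0.2234 0.1559] tilt [-1.      0.0057  0.0059] head 0.12 F [ 1.1229 -0.2413 -2.694 ] gap 0.09719048657891374
along -0.0016 perp 0.0019
```

View pics/w19.png

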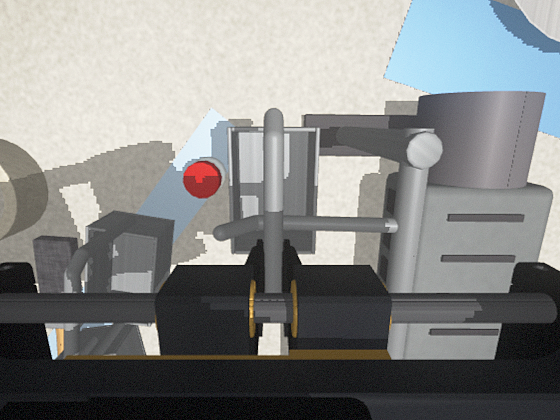

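View pics/s19.png

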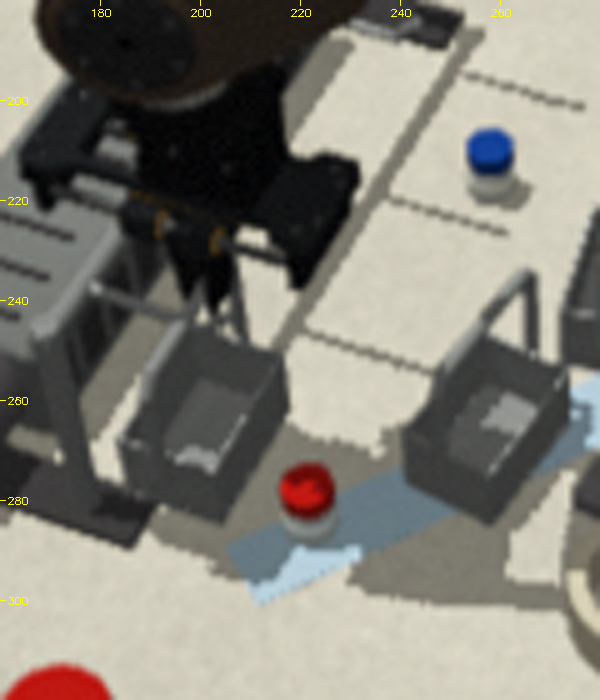

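Emit:
{"op": "play_rows", "data": {"moves": [{"travel": [3,0,0],"turn": [0,0,0],"gripper": 0},{"travel": [0,0,0],"turn": [0,0,0],"gripper": 0}]}}

```text
time: 17.08
tcp_pos: [0.5961, 0.2236, 0.1544]
ee_rot: [37.0, 89.4, 37.1]
ft_force: [-0.2, 0.1, -0.1]
finger_gap: 0.095
```

Emit:
{"op": "play_rows", "data": {"moves": [{"travel": [2,0,0],"turn": [0,0,0],"gripper": 0},{"travel": [0,0,0],"turn": [0,0,0],"gripper": 0}]}}

```text
time: 17.25
tcp_pos: [0.5964, 0.2236, 0.154]
ee_rot: [33.1, 89.3, 33.2]
ft_force: [-2.0, -1.7, 1.5]
finger_gap: 0.094
```

Emit:
{"op": "play_rows", "data": {"moves": [{"travel": [0,0,0],"turn": [0,0,0],"gripper": 0.2},{"travel": [0,0,0],"turn": [0,0,0],"gripper": 0.3},{"travel": [0,0,0],"turn": [0,0,0],"gripper": 0.45},{"travel": [0,0,0],"turn": [0,0,0],"gripper": 0.45},{"travel": [0,0,0],"turn": [0,0,0],"gripper": 0.45}]}}

```text
time: 17.67
tcp_pos: [0.5969, 0.2238, 0.1546]
ee_rot: [31.2, 89.2, 31.3]
ft_force: [-0.1, -0.7, -0.4]
finger_gap: 0.39
```

```bash
python3 - <<'E'
from h import *
rel((.597,.2215),0)
w=grab("wrist"); cv2.imwrite("pics/w20.png",w["img"])
E
```

```text
t 17.6667 p [0.5969 0.2238 0.1546] tilt [-0.9999  0.0074  0.0122] head 0.11 F [-0.1058 -0.689  -0.3996] gap 0.39018337978111084
along -0.0001 perp 0.0023
```

View pics/w20.png

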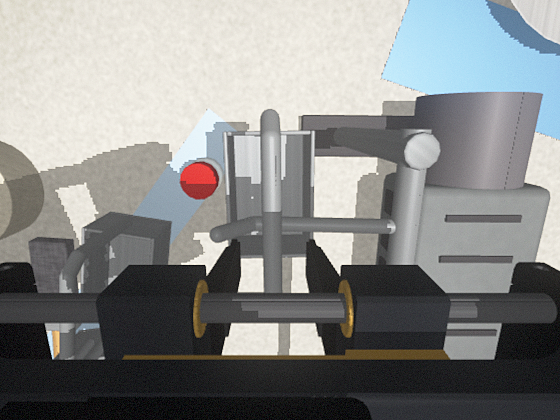

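Pail 1 hangs on hook 3. Rising and moving on to pail 2.

Emit:
{"op": "play_rows", "data": {"moves": [{"travel": [-20,0,0],"turn": [0,0,0],"gripper": 0.45},{"travel": [-35,0,0],"turn": [0,0,0],"gripper": 0.45},{"travel": [-35,0,0],"turn": [0,0,0],"gripper": 0.45},{"travel": [-35,0,-10],"turn": [0,0,0],"gripper": 0.45},{"travel": [0,0,0],"turn": [0,0,0],"gripper": 0.45}]}}

```text
time: 18.13
tcp_pos: [0.5845, 0.2226, 0.2816]
ee_rot: [45.8, 89.5, 45.9]
ft_force: [0.2, 0.0, 0.8]
finger_gap: 0.45
```

```bash
python3 - <<'E'
from h import *
q=[.4523,.1564,-.149]; g=P2W(q,[0,-.025,.13])[0]; print(g)
plan([g[0],g[1]+.01,.29],-8.5,36)
w=grab("wrist"); cv2.imwrite("pics/w21.png",w["img"])
E
```

```text
[0.4486 0.1317 0.13  ]
from [0.5845 0.2226 0.2816] head 0.1 n=5
([-1.9, -16.1, -27.2], [0.03, 0.001, -0.001])
([-1.9, -16.9, -26.7], [0.03, 0.001, -0.001])
([-1.8, -17.7, -26.2], [0.03, 0.001, -0.001])
([-1.8, -18.5, -25.7], [0.03, 0.001, -0.001])
([-1.7, -19.3, -25.1], [0.03, 0.001, -0.001])
```

View pics/w21.png

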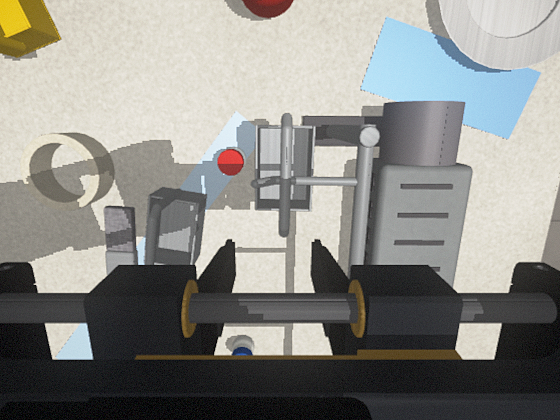

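Pail 1 hangs square and centred on its prong, with the bar at (286,175). Continuing to pail 2.

Emit:
{"op": "play_rows", "data": {"moves": [{"travel": [-2,-12,-27],"turn": [0.03,0,0],"gripper": 0.45},{"travel": [-2,-15,-27],"turn": [0.03,0,0],"gripper": 0.45},{"travel": [-2,-16,-26],"turn": [0.03,0,0],"gripper": 0.45},{"travel": [-2,-17,-26],"turn": [0.03,0,0],"gripper": 0.45},{"travel": [-2,-18,-24],"turn": [0.03,0,0],"gripper": 0.45}]}}

```text
time: 18.6
tcp_pos: [0.4468, 0.1511, 0.2816]
ee_rot: [127.9, 89.7, 119.2]
ft_force: [-0.5, -0.8, 0.6]
finger_gap: 0.452
```

Emit:
{"op": "play_rows", "data": {"moves": [{"travel": [0,0,0],"turn": [0,0,0],"gripper": 0.45},{"travel": [0,0,0],"turn": [0,0,0],"gripper": 0.45}]}}

```text
time: 18.77
tcp_pos: [0.4422, 0.1491, 0.2809]
ee_rot: [151.3, 89.7, 142.4]
ft_force: [0.5, -0.1, 0.6]
finger_gap: 0.446
```

```bash
cat >> h.py <<'E'
def overlay(q,fn):
    w=grab("wrist"); save(w,fn+".pkl"); im=w["img"].copy()
    for u in proj(w,P2W(q,[[0,-.057,.126],[0,.057,.126]]+RC)): cv2.circle(im,tuple(int(round(x)) for x in u),4,(0,0,255),1)
    cv2.imwrite("pics/"+fn+".png",im); return w
E
python3 - <<'E'
from h import *
q=[.4523,.1564,-.149]
rel(P2W(q,[0,-.025,.13])[0][:2],-8.5); w=overlay(q,"w22")
E
```

```text
t 18.7667 p [0.4422 0.1491 0.2809] tilt [-1.      0.0027 -0.0049] head -8.89 F [ 0.5486 -0.1485  0.5689] gap 0.4462297281210174
along -0.0089 perp 0.0163
```

View pics/w22.png

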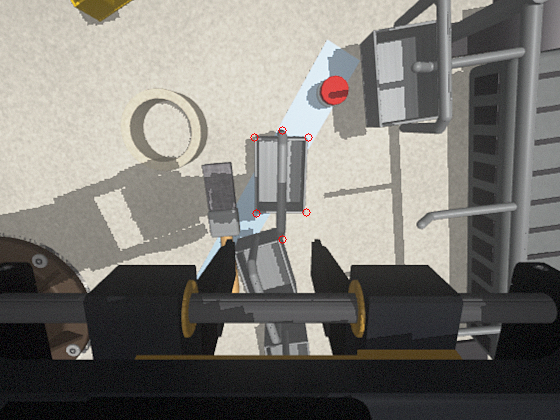

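Emit:
{"op": "play_rows", "data": {"moves": [{"travel": [25,-3,2],"turn": [0,0,0],"gripper": 0.45},{"travel": [32,-3,2],"turn": [0,0,0],"gripper": 0.45},{"travel": [32,-3,2],"turn": [0,0,0],"gripper": 0.45},{"travel": [15,-2,0],"turn": [0,0,0],"gripper": 0.45},{"travel": [0,0,0],"turn": [0,0,0],"gripper": 0.45}]}}

```text
time: 19.23
tcp_pos: [0.4507, 0.1392, 0.1717]
ee_rot: [116.3, 89.8, 107.6]
ft_force: [0.5, 0.1, 0.0]
finger_gap: 0.45
```

```bash
python3 - <<'E'
from h import *
q=[.4523,.1564,-.149]; g=P2W(q,[0,-.022,.13])[0]
rel(g[:2],-8.5); w=overlay(q,"w23"); plan([*g[:2],.110],-8.5,30)
E
```

```text
t 19.2333 p [0.4507 0.1392 0.1717] tilt [-1.      0.0039 -0.0019] head -8.71 F [0.4697 0.0631 0.0071] gap 0.44981369854864345
along 0.0010 perp 0.0047
from [0.4511 0.1394 0.1728] head -8.7 n=3
([20.9, -1.7, -0.4], [-0.001, -0.0, -0.001])
([20.9, -1.7, -0.4], [-0.001, -0.0, -0.001])
([20.9, -1.7, -0.4], [-0.001, -0.0, -0.001])
```

View pics/w23.png

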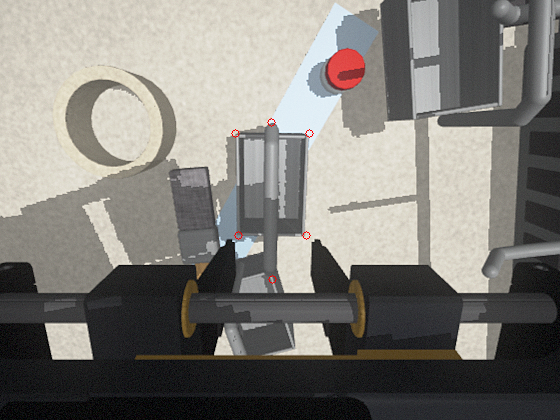

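Emit:
{"op": "play_rows", "data": {"moves": [{"travel": [22,-2,-1],"turn": [0,0,0],"gripper": 0.4},{"travel": [22,-2,-1],"turn": [0,0,0],"gripper": 0.3},{"travel": [12,-1,0],"turn": [0,0,0],"gripper": 0.3},{"travel": [0,0,0],"turn": [0,0,0],"gripper": 0.3},{"travel": [0,0,0],"turn": [0,0,0],"gripper": 0.3}]}}

```text
time: 19.7
tcp_pos: [0.4537, 0.1369, 0.1184]
ee_rot: [53.7, 89.6, 45.1]
ft_force: [0.3, -1.3, 0.1]
finger_gap: 0.305
```

```bash
python3 - <<'E'
from h import *
q=[.4523,.1564,-.149]; g=P2W(q,[0,-.022,.13])[0]
rel(g[:2],-8.5); plan([*g[:2],.110],-8.5,30)
E
```

```text
t 19.7 p [0.4537 0.1369 0.1184] tilt [-1.      0.0062  0.0046] head -8.61 F [ 0.3152 -1.295   0.1245] gap 0.30516202795526076
along 0.0043 perp 0.0030
from [0.4537 0.1369 0.1184] head -8.6 n=1
([8.3, -3.0, -4.3], [-0.002, 0.005, -0.006])
```

Emit:
{"op": "play_rows", "data": {"moves": [{"travel": [8,-2,-4],"turn": [0,0,0],"gripper": 0.3},{"travel": [0,0,0],"turn": [0,0,0],"gripper": 0},{"travel": [0,0,0],"turn": [0,0,0],"gripper": 0},{"travel": [0,0,0],"turn": [0,0,0],"gripper": 0},{"travel": [0,0,0],"turn": [0,0,0],"gripper": 0}]}}

```text
time: 20.12
tcp_pos: [0.4514, 0.1364, 0.1134]
ee_rot: [38.3, 89.3, 29.8]
ft_force: [-0.3, -0.3, -2.1]
finger_gap: 0.095
```

Emit:
{"op": "play_rows", "data": {"moves": [{"travel": [0,0,0],"turn": [0,0,0],"gripper": 0},{"travel": [0,0,0],"turn": [0,0,0],"gripper": 0},{"travel": [0,0,0],"turn": [0,0,0],"gripper": 0}]}}

```text
time: 20.37
tcp_pos: [0.4515, 0.1364, 0.1139]
ee_rot: [37.1, 89.2, 28.5]
ft_force: [-0.1, -0.1, -2.4]
finger_gap: 0.097
```

```bash
python3 - <<'E'
from h import *
q=[.4523,.1564,-.149]; g=P2W(q,[0,-.022,.13])[0]
rel(g[:2],-8.5);  w=overlay(q,"w24")
E
```

```text
t 20.3667 p [0.4515 0.1364 0.1139] tilt [-0.9999  0.0081  0.0108] head -8.55 F [-0.143  -0.091  -2.4097] gap 0.09696584039011844
along 0.0022 perp 0.0021
```

View pics/w24.png

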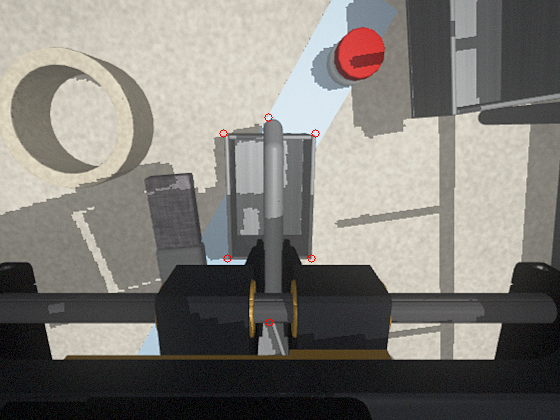

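Emit:
{"op": "play_rows", "data": {"moves": [{"travel": [-15,0,0],"turn": [0,0,0],"gripper": 0},{"travel": [-30,0,0],"turn": [0,0,0],"gripper": 0},{"travel": [-35,0,0],"turn": [0,0,0],"gripper": 0},{"travel": [-35,0,0],"turn": [0,0,0],"gripper": 0},{"travel": [-20,0,0],"turn": [0,0,0],"gripper": 0}]}}

```text
time: 20.83
tcp_pos: [0.4474, 0.135, 0.2494]
ee_rot: [105.1, 89.7, 96.5]
ft_force: [-0.1, 0.0, -1.7]
finger_gap: 0.096
```

```bash
python3 - <<'E'
from h import *
s,p,R=cur(); q=[.4523,.1564,-.149]
rel((.4515,.1364),-8.5); plan([.512,.0945,.255],-.1,25)
w=grab("wrist"); cv2.imwrite("pics/w25.png",w["img"])
m=p+R@np.array([-.016,.020,0]); print(proj(w,m+R@np.array([.004,.057,0])),[proj(w,m+R@np.array([.075,sy*.0475,sx*.0325]))[0] for sx in(-1,1) for sy in (1,-1)])
E
```

```text
t 20.8333 p [0.4474 0.135  0.2494] tilt [-1.      0.0044 -0.0012] head -8.57 F [-0.0877  0.0343 -1.7468] gap 0.0955756909609028
along -0.0038 perp -0.0020
from [0.4474 0.135  0.2494] head -8.6 n=4
([-1.5, -7.6, 17.5], [-0.037, -0.0, -0.001])
([-1.4, -8.2, 17.2], [-0.037, -0.0, -0.001])
([-1.4, -8.9, 16.9], [-0.037, -0.0, -0.001])
([-1.4, -9.5, 16.5], [-0.037, -0.0, -0.001])
[[272.5203 117.0705]] [array([226.4518, 131.7985]), array([231.0744, 256.8035]), array([318.9613, 131.8332]), array([314.2859, 256.8571])]
```

View pics/w25.png

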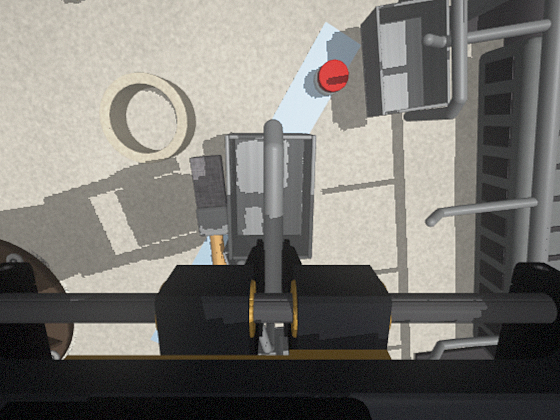

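Emit:
{"op": "play_rows", "data": {"moves": [{"travel": [-2,-7,17],"turn": [-0.037,0,0],"gripper": 0},{"travel": [-2,-8,17],"turn": [-0.037,0,0],"gripper": 0},{"travel": [-2,-9,17],"turn": [-0.037,0,0],"gripper": 0},{"travel": [0,-10,14],"turn": [-0.037,0,0],"gripper": 0},{"travel": [0,0,0],"turn": [0,0,0],"gripper": 0}]}}

```text
time: 21.3
tcp_pos: [0.5119, 0.094, 0.2599]
ee_rot: [33.4, 89.4, 33.8]
ft_force: [-1.2, -0.6, -3.4]
finger_gap: 0.101
```

```bash
python3 - <<'E'
from h import *
rel((.512,.0945),0); plan([.512,.0945,.195],-.1,25)
E
```

```text
t 21.3 p [0.5119 0.094  0.2599] tilt [-1.      0.0055  0.0083] head 0.44 F [-1.2411 -0.6266 -3.3571] gap 0.10058176494291583
along -0.0001 perp -0.0005
from [0.5119 0.094  0.2599] head 0.4 n=3
([21.6, 0.0, -0.2], [0.003, 0.003, -0.002])
([21.6, 0.1, -0.1], [0.003, 0.003, -0.002])
([21.6, 0.1, -0.0], [0.003, 0.003, -0.002])
```

Emit:
{"op": "play_rows", "data": {"moves": [{"travel": [20,0,-2],"turn": [0.004,0.003,0],"gripper": 0},{"travel": [22,0,-2],"turn": [0.004,0.003,0],"gripper": 0},{"travel": [18,0,0],"turn": [0,0.002,0],"gripper": 0},{"travel": [0,0,0],"turn": [0,0,0],"gripper": 0},{"travel": [0,0,0],"turn": [0,0,0],"gripper": 0}]}}

```text
time: 21.72
tcp_pos: [0.507, 0.0942, 0.196]
ee_rot: [111.6, 89.7, 111.3]
ft_force: [0.8, -0.8, -2.2]
finger_gap: 0.095
```

```bash
python3 - <<'E'
from h import *
rel((.512,.0945),0); plan([.596,.0945,.195],-.1,18)
w=grab("wrist"); cv2.imwrite("pics/w26.png",w["img"])
E
```

```text
t 21.7167 p [0.507  0.0942 0.196 ] tilt [-1.      0.0057 -0.0022] head -0.29 F [ 0.8184 -0.8252 -2.2177] gap 0.09462061777269867
along -0.0050 perp -0.0003
from [0.507  0.0942 0.196 ] head -0.3 n=5
([0.2, 0.1, 17.8], [-0.001, -0.0, -0.001])
([0.2, 0.1, 17.8], [-0.001, -0.0, -0.001])
([0.2, 0.1, 17.8], [-0.001, -0.0, -0.001])
([0.2, 0.1, 17.8], [-0.001, -0.0, -0.001])
([0.2, 0.1, 17.8], [-0.001, -0.0, -0.001])
```

View pics/w26.png

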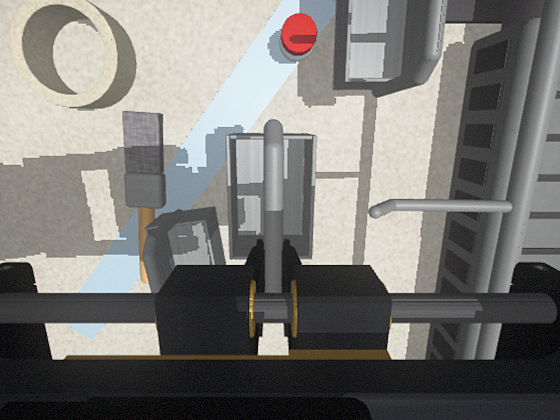

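The prong tip at (375,211) lines up just on the camera side of the bar's middle, as planned. Moving it in.

Emit:
{"op": "play_rows", "data": {"moves": [{"travel": [0,0,15],"turn": [0,0,0],"gripper": 0},{"travel": [0,0,20],"turn": [0,0,0],"gripper": 0},{"travel": [0,0,20],"turn": [0,0,0],"gripper": 0},{"travel": [0,0,20],"turn": [0,0,0],"gripper": 0},{"travel": [0,0,6],"turn": [0,0,0],"gripper": 0}]}}

```text
time: 22.18
tcp_pos: [0.5903, 0.0949, 0.2018]
ee_rot: [62.7, 89.6, 62.4]
ft_force: [-0.3, 0.4, -2.3]
finger_gap: 0.097
```

```bash
python3 - <<'E'
from h import *
rel((.596,.0945),0); plan([.596,.0945,.165],-.1,18)
w=grab("wrist"); cv2.imwrite("pics/w27.png",w["img"])
E
```

```text
t 22.1833 p [0.5903 0.0949 0.2018] tilt [-1.      0.006   0.0031] head -0.27 F [-0.3062  0.3988 -2.277 ] gap 0.09668013692787127
along -0.0057 perp 0.0004
from [0.5903 0.0949 0.2018] head -0.3 n=3
([12.3, -0.2, 1.9], [-0.001, 0.001, -0.002])
([12.3, -0.2, 1.9], [-0.001, 0.001, -0.002])
([12.3, -0.2, 1.9], [-0.001, 0.001, -0.002])
```

View pics/w27.png

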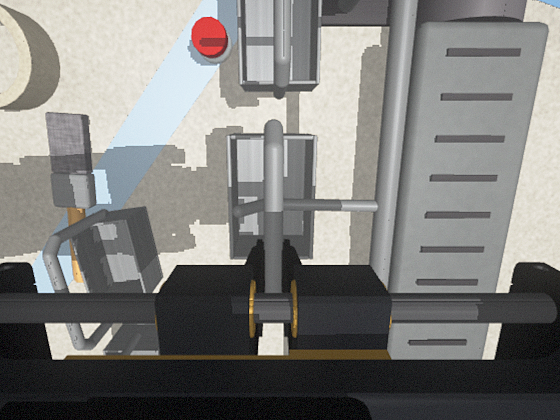

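Emit:
{"op": "play_rows", "data": {"moves": [{"travel": [12,0,2],"turn": [0,0,0],"gripper": 0},{"travel": [12,0,1],"turn": [0,0,0],"gripper": 0},{"travel": [10,0,0],"turn": [0,0,0],"gripper": 0},{"travel": [4,0,0],"turn": [0,0,0],"gripper": 0},{"travel": [0,0,0],"turn": [0,0,0],"gripper": 0}]}}

```text
time: 22.65
tcp_pos: [0.59, 0.0956, 0.1605]
ee_rot: [77.4, 89.6, 77.2]
ft_force: [0.3, -0.5, -3.4]
finger_gap: 0.092
```

```bash
python3 - <<'E'
from h import *
rel((.596,.0945),0)
E
```

```text
t 22.65 p [0.59   0.0956 0.1605] tilt [-1.      0.006   0.0013] head -0.25 F [ 0.2807 -0.4812 -3.4307] gap 0.09169930889646576
along -0.0060 perp 0.0011
```

Emit:
{"op": "play_rows", "data": {"moves": [{"travel": [4,0,3],"turn": [0,0,0],"gripper": 0},{"travel": [0,0,0],"turn": [0,0,0],"gripper": 0}]}}

```text
time: 22.82
tcp_pos: [0.5923, 0.0955, 0.1564]
ee_rot: [87.4, 89.7, 87.2]
ft_force: [-0.1, -0.3, 1.4]
finger_gap: 0.098
```

Emit:
{"op": "play_rows", "data": {"moves": [{"travel": [2,0,0],"turn": [0,0,0],"gripper": 0},{"travel": [0,0,0],"turn": [0,0,0],"gripper": 0}]}}

```text
time: 22.98
tcp_pos: [0.5925, 0.0955, 0.1561]
ee_rot: [73.3, 89.6, 73.1]
ft_force: [-2.8, 1.0, 3.1]
finger_gap: 0.095
```

Contact with the prong: the force went from −3 to +3 N. Releasing.

Emit:
{"op": "play_rows", "data": {"moves": [{"travel": [0,0,0],"turn": [0,0,0],"gripper": 0.2},{"travel": [0,0,0],"turn": [0,0,0],"gripper": 0.3},{"travel": [0,0,0],"turn": [0,0,0],"gripper": 0.45},{"travel": [0,0,0],"turn": [0,0,0],"gripper": 0.45},{"travel": [0,0,0],"turn": [0,0,0],"gripper": 0.45}]}}

```text
time: 23.4
tcp_pos: [0.5935, 0.0957, 0.1573]
ee_rot: [49.7, 89.5, 49.5]
ft_force: [0.5, 0.3, -0.3]
finger_gap: 0.387
```

Emit:
{"op": "play_rows", "data": {"moves": [{"travel": [-20,0,0],"turn": [0,0,0],"gripper": 0.45},{"travel": [-35,0,0],"turn": [0,0,0],"gripper": 0.45},{"travel": [-35,0,0],"turn": [0,0,0],"gripper": 0.45},{"travel": [-35,0,-10],"turn": [0,0,0],"gripper": 0.45},{"travel": [0,0,0],"turn": [0,0,0],"gripper": 0.45}]}}

```text
time: 23.82
tcp_pos: [0.5821, 0.0948, 0.2847]
ee_rot: [98.1, 89.7, 97.9]
ft_force: [-0.4, -0.3, 0.6]
finger_gap: 0.448
```

```bash
python3 - <<'E'
from h import *
q=[.4555,.0418,.173]; g=P2W(q,[0,-.022,.13])[0]; print(g)
plan([g[0]+.004,g[1]+.01,.28],9.9,36)
w=overlay(q,"w28")
E
```

```text
[0.4593 0.0201 0.13  ]
from [0.5821 0.0948 0.2847] head -0.2 n=4
([1.1, -16.3, -29.6], [-0.044, -0.0, -0.002])
([1.1, -15.0, -30.3], [-0.044, -0.0, -0.002])
([1.1, -13.6, -31.0], [-0.044, -0.0, -0.002])
([1.1, -12.2, -31.5], [-0.044, -0.0, -0.002])
```

View pics/w28.png

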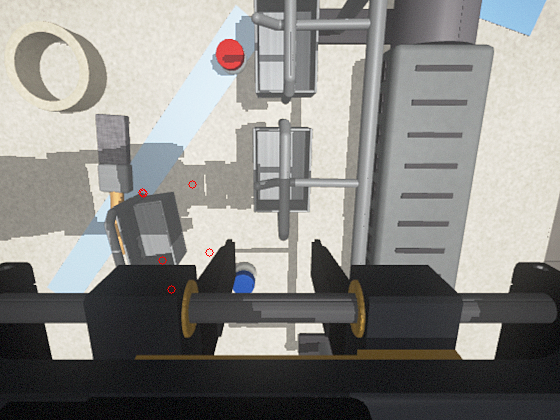

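Pail 2 hangs at (285,180). Pail 3 no longer matches the overlay; it has been knocked aside and is now at about (150,228). I'll relocate it.

```bash
python3 - <<'E'
from h import *
t=grab("top"); s=grab("side"); save((t,s),"f2.pkl"); crop(t,110,110,240,170,3,"t28.png"); crop(s,190,130,180,200,3,"s28.png")
w=load("w28.pkl"); crop(w,90,170,120,110,5,"w28c.png")
E
```

```text
(no output)
```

View pics/t28.png

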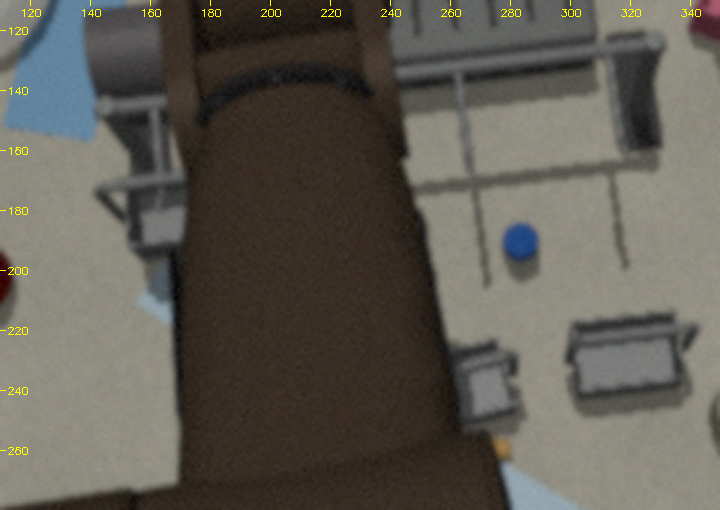

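View pics/s28.png

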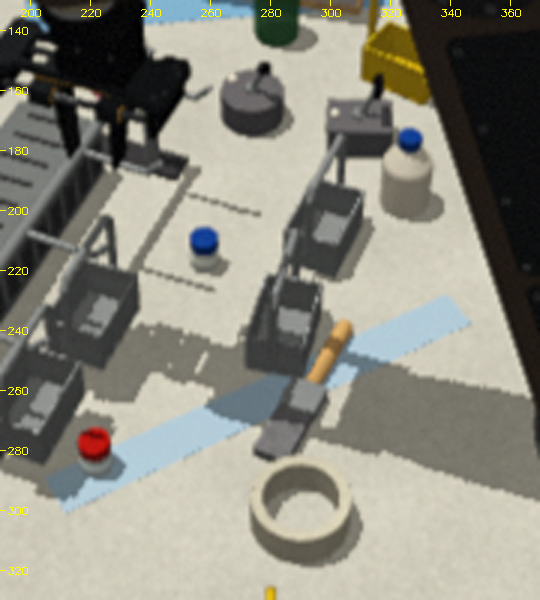

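View pics/w28c.png

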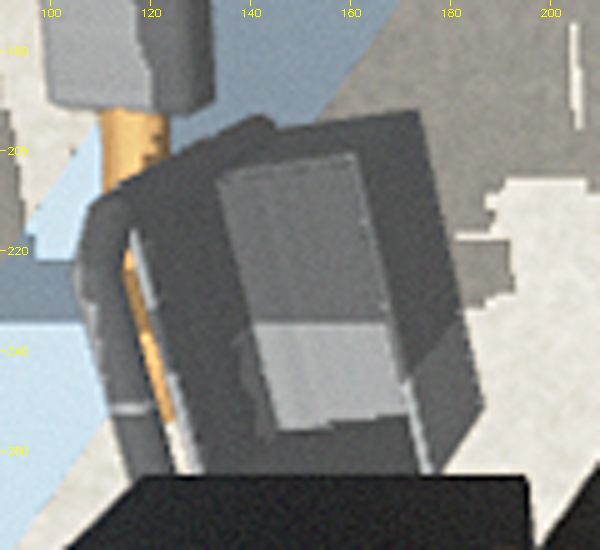

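```bash
python3 - <<'E'
from h import *
w=load("w28.pkl"); print(onz(w,(107,209),.13),onz(w,(173,192),.055),onz(w,(186,241),.028))
plan([.435,.05,.31],10,38)
E
```

```text
[0.407  0.0813 0.13  ] [0.4545 0.0834 0.055 ] [0.4584 0.0068 0.028 ]
from [0.581  0.0947 0.278 ] head -0.3 n=5
([-6.2, -9.0, -29.2], [-0.036, -0.002, -0.001])
([-6.2, -8.0, -29.5], [-0.036, -0.002, -0.001])
([-6.3, -6.9, -29.8], [-0.036, -0.002, -0.001])
([-6.3, -5.9, -30.0], [-0.036, -0.002, -0.001])
([-6.4, -4.8, -30.2], [-0.036, -0.002, -0.001])
```

Emit:
{"op": "play_rows", "data": {"moves": [{"travel": [-6,-9,-29],"turn": [-0.036,0,0],"gripper": 0.45},{"travel": [-6,-8,-30],"turn": [-0.036,0,0],"gripper": 0.45},{"travel": [-6,-7,-30],"turn": [-0.036,0,0],"gripper": 0.45},{"travel": [-6,-6,-30],"turn": [-0.036,0,0],"gripper": 0.45},{"travel": [-6,-5,-28],"turn": [-0.036,0,0],"gripper": 0.45}]}}

```text
time: 24.38
tcp_pos: [0.4331, 0.049, 0.2995]
ee_rot: [157.1, 88.5, 167.6]
ft_force: [0.6, 0.4, 0.5]
finger_gap: 0.455
```

Emit:
{"op": "play_rows", "data": {"moves": [{"travel": [0,0,0],"turn": [0,0,0],"gripper": 0.45},{"travel": [0,0,0],"turn": [0,0,0],"gripper": 0.45}]}}

```text
time: 24.55
tcp_pos: [0.4288, 0.0481, 0.2987]
ee_rot: [158.3, 88.3, 168.9]
ft_force: [-0.1, 0.1, -0.2]
finger_gap: 0.449
```

```bash
python3 - <<'E'
from h import *
rel((.43,.05),0); w=grab("wrist"); save(w,"w29.pkl"); cv2.imwrite("pics/w29.png",w["img"]); crop(w,200,90,170,150,4,"w29c.png")
E
```

```text
t 24.55 p [0.4288 0.0481 0.2987] tilt [-0.9996  0.0107 -0.027 ] head 10.57 F [-0.064   0.0885 -0.2179] gap 0.44915416118817597
along -0.0012 perp -0.0019
```

View pics/w29.png

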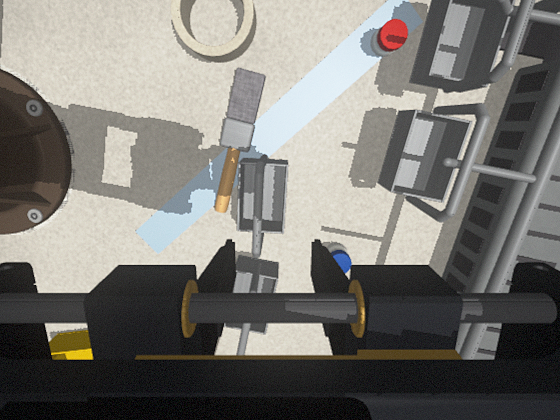

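View pics/w29c.png

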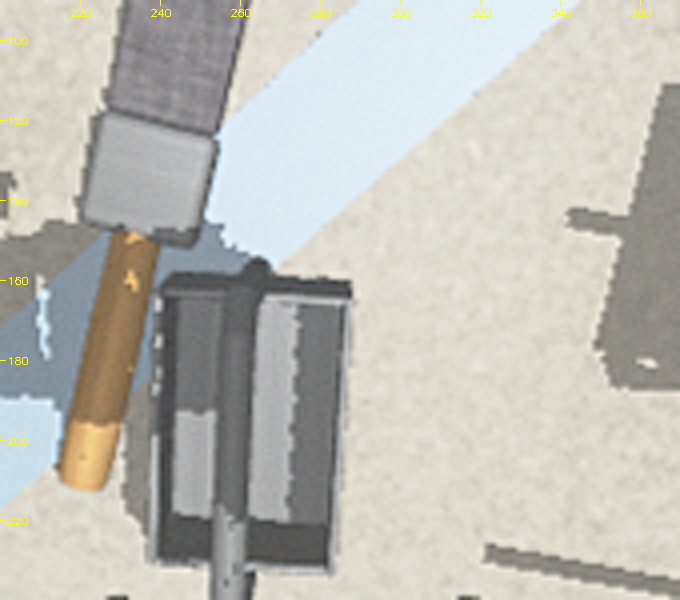

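```bash
python3 - <<'E'
from h import *
w=load("w29.pkl")
o=[(w,RC+[[0,-.057,.126],[0,.03,.13]],[(240,161),(287.5,161),(282.5,232),(237,230),(257,256),(258.5,175)])]
for z in (0,1):
    q,e,r=fit(o,[.43,.03,.1]+[0.]*z); print(q,np.degrees(q[2]),e,np.round(r,1))
q=q[:3]
for off in (-.022,.022): print(P2W(q,[0,off,.13]), np.linalg.norm(P2W(q,[0,off,.13])[0,:2]))
plan([*P2W(q,[0,-.022,.13])[0,:2],.2],np.degrees(q[2]),25)
im=w["img"].copy()
for u in proj(w,P2W(q,[[0,-.057,.126],[0,.057,.126]]+RC)): cv2.circle(im,tuple(int(round(x)) for x in u),4,(0,0,255),1)
cv2.imwrite("pics/w29o.png",im[100:300,150:400])
E
```

```text
[0.4116 0.0252 0.1455] 8.336385204238562 2.859090884585281 [-2.3 -2.   0.7  0.1  2.1 -0.8 -0.  -1.  -0.4  1.4 -0.1  9. ]
[ 0.4114  0.0231  0.1431 -0.0078] 8.19674367839063 2.9138771402877968 [-1.8 -1.2  0.2  1.1  1.6 -1.1  0.3 -1.4 -0.5  0.3  0.   9.5]
[[0.4146 0.0014 0.13  ]] 0.4145685671743819
[[0.4083 0.0449 0.13  ]] 0.4107551968892339
from [0.4289 0.0482 0.2985] head 10.6 n=5
([19.7, -8.9, -4.0], [0.008, -0.006, -0.002])
([19.7, -8.9, -4.0], [0.008, -0.006, -0.002])
([19.7, -8.9, -4.1], [0.008, -0.006, -0.002])
([19.7, -8.9, -4.1], [0.008, -0.006, -0.002])
([19.7, -8.9, -4.1], [0.008, -0.006, -0.002])
```

View pics/w29o.png

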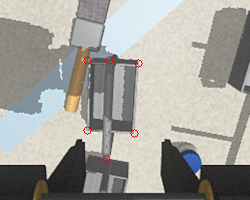

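Emit:
{"op": "play_rows", "data": {"moves": [{"travel": [20,-9,-4],"turn": [0.008,-0.006,0],"gripper": 0.45},{"travel": [20,-9,-4],"turn": [0.008,-0.006,0],"gripper": 0.45},{"travel": [20,-9,-4],"turn": [0.008,-0.006,0],"gripper": 0.45},{"travel": [20,-9,-4],"turn": [0.008,-0.006,0],"gripper": 0.45},{"travel": [0,0,0],"turn": [0,0,0],"gripper": 0.45}]}}

```text
time: 25.02
tcp_pos: [0.4213, 0.0104, 0.2122]
ee_rot: [113.6, 89.3, 122.3]
ft_force: [0.5, 0.1, 0.1]
finger_gap: 0.452
```

```bash
python3 - <<'E'
from h import *
q=[.4115,.0242,.144]
rel(P2W(q,[0,-.022,.13])[0,:2],8.3); w=overlay(q,"w30"); print(cur()[0]["joint_pos"])
E
```

```text
t 25.0167 p [0.4213 0.0104 0.2122] tilt [-0.9999  0.0115 -0.005 ] head 8.62 F [0.4701 0.0977 0.0927] gap 0.4519033257250964
along 0.0078 perp 0.0069
[ -7.8858  11.2195 115.3271   0.6905  53.8481 -16.9269]
```

View pics/w30.png

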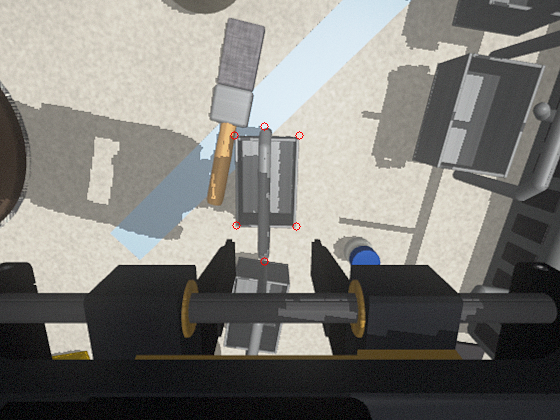

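Emit:
{"op": "play_rows", "data": {"moves": [{"travel": [25,-2,-3],"turn": [0,0,0],"gripper": 0.45},{"travel": [28,-2,-3],"turn": [0,0,0],"gripper": 0.4},{"travel": [25,-2,-3],"turn": [0,0,0],"gripper": 0.4},{"travel": [10,0,-2],"turn": [0,0,0],"gripper": 0.4},{"travel": [0,0,0],"turn": [0,0,0],"gripper": 0.35}]}}

```text
time: 25.48
tcp_pos: [0.4187, 0.0056, 0.1256]
ee_rot: [83.4, 89.4, 92.0]
ft_force: [-0.3, 0.9, 0.7]
finger_gap: 0.374
```

```bash
python3 - <<'E'
from h import *
q=[.4115,.0242,.144]; g=P2W(q,[0,-.022,.13])[0]
rel(g[:2],8.3); w=overlay(q,"w31"); plan([*g[:2],.111],8.3)
E
```

```text
t 25.4833 p [0.4187 0.0056 0.1256] tilt [-0.9999  0.0102  0.0012] head 8.65 F [-0.3489  0.8551  0.6783] gap 0.3743840016745822
along 0.0044 perp 0.0025
from [0.4192 0.0056 0.1264] head 8.7 n=1
([15.4, -2.6, -5.0], [0.006, 0.002, -0.01])
```

View pics/w31.png

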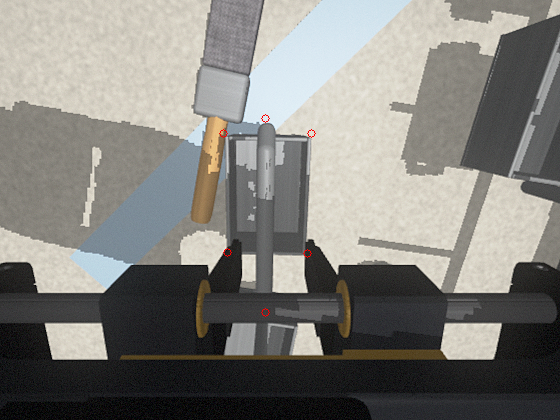

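Emit:
{"op": "play_rows", "data": {"moves": [{"travel": [12,-4,-4],"turn": [0.006,0,0],"gripper": 0.35},{"travel": [4,-1,0],"turn": [0,0,0],"gripper": 0.2},{"travel": [0,0,0],"turn": [0,0,0],"gripper": 0},{"travel": [0,0,0],"turn": [0,0,0],"gripper": 0},{"travel": [0,0,0],"turn": [0,0,0],"gripper": 0}]}}

```text
time: 25.95
tcp_pos: [0.4212, 0.001, 0.1145]
ee_rot: [44.3, 89.3, 52.7]
ft_force: [-1.5, -0.8, 0.4]
finger_gap: 0.131
```

Emit:
{"op": "play_rows", "data": {"moves": [{"travel": [0,0,0],"turn": [0,0,0],"gripper": 0},{"travel": [0,0,0],"turn": [0,0,0],"gripper": 0},{"travel": [0,0,0],"turn": [0,0,0],"gripper": 0}]}}

```text
time: 26.2
tcp_pos: [0.4221, 0.0013, 0.116]
ee_rot: [34.5, 89.3, 43.0]
ft_force: [-0.4, -0.5, -1.3]
finger_gap: 0.095
```

```bash
python3 - <<'E'
from h import *
q=[.4115,.0217,.144]; g=P2W(q,[0,-.022,.13])[0]
rel(g[:2],8.3); w=overlay(q,"w32")
E
```

```text
t 26.2 p [0.4221 0.0013 0.116 ] tilt [-0.9999  0.0074  0.0108] head 8.43 F [-0.3923 -0.4969 -1.3079] gap 0.09496147918368815
along 0.0076 perp 0.0002
```

View pics/w32.png

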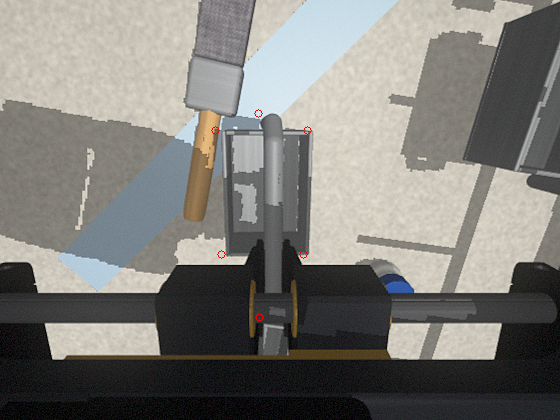

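Emit:
{"op": "play_rows", "data": {"moves": [{"travel": [-15,0,2],"turn": [0,0,0],"gripper": 0},{"travel": [-30,0,4],"turn": [0,0,0],"gripper": 0},{"travel": [-35,0,4],"turn": [0,0,0],"gripper": 0},{"travel": [-35,0,5],"turn": [0,0,0],"gripper": 0},{"travel": [-20,0,5],"turn": [0,0,0],"gripper": 0}]}}

```text
time: 26.67
tcp_pos: [0.4379, 0.0034, 0.2529]
ee_rot: [92.8, 89.4, 101.2]
ft_force: [0.8, 0.4, -1.2]
finger_gap: 0.094
```

```bash
python3 - <<'E'
from h import *
s,p,R=cur()
rel((.4221,.0013),8.3); 
w=grab("wrist"); cv2.imwrite("pics/w33.png",w["img"])
for off in (.018,.022,.026):
  m=p+R@np.array([-.014,off,0]); print(off,proj(w,m+R@np.array([.004,.057,0])),[proj(w,m+R@np.array([.075,sy*.0475,sx*.0325]))[0] for sx in(-1,1) for sy in (1,-1)])
plan([.510,-.040,.26],-.1,30)
E
```

```text
t 26.6667 p [0.4379 0.0034 0.2529] tilt [-0.9999  0.0109 -0.0005] head 8.40 F [ 0.7637  0.419  -1.1525] gap 0.09415032848921863
along 0.0160 perp -0.0002
0.018 [[272.4269 121.19  ]] [array([226.8684, 134.5215]), array([231.4025, 258.0751]), array([318.3974, 134.5557]), array([313.8268, 258.1258])]
0.022 [[272.4267 112.7064]] [array([226.6554, 128.7176]), array([231.2299, 253.3706]), array([318.6122, 128.7509]), array([314.0008, 253.4208])]
0.026 [[272.4266 104.1074]] [array([226.4404, 122.8593]), array([231.0558, 248.6264]), array([318.8289, 122.8917]), array([314.1763, 248.6759])]
from [0.4398 0.0033 0.2554] head 8.4 n=3
([-1.6, -17.7, 21.0], [0.049, 0.001, -0.003])
([-1.6, -16.6, 21.9], [0.049, 0.001, -0.003])
([-1.6, -15.5, 22.7], [0.049, 0.001, -0.003])
```

View pics/w33.png

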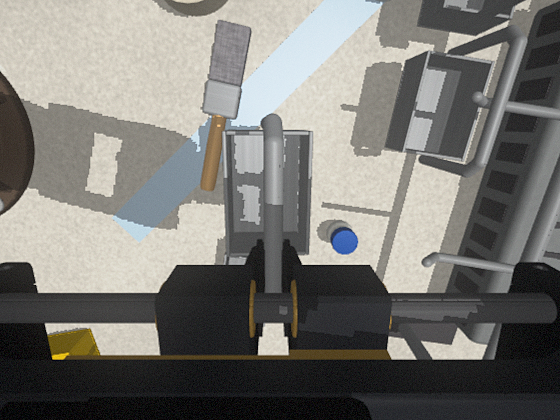

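Emit:
{"op": "play_rows", "data": {"moves": [{"travel": [-2,-16,21],"turn": [0.049,0,0],"gripper": 0},{"travel": [-2,-14,22],"turn": [0.049,0,0],"gripper": 0},{"travel": [-2,-12,22],"turn": [0.049,0,0],"gripper": 0},{"travel": [0,0,0],"turn": [0,0,0],"gripper": 0},{"travel": [0,0,0],"turn": [0,0,0],"gripper": 0}]}}

```text
time: 27.13
tcp_pos: [0.5111, -0.0333, 0.2639]
ee_rot: [51.8, 89.3, 51.5]
ft_force: [-0.6, 1.5, -1.6]
finger_gap: 0.093
```

```bash
python3 - <<'E'
from h import *
rel((.510,-.0365),0); plan([.510,-.0365,.197],-.1,25)
E
```

```text
t 27.1333 p [ 0.5111 -0.0333  0.2639] tilt [-0.9999  0.0093  0.0073] head -0.33 F [-0.598   1.5405 -1.6156] gap 0.0931637113002331
along 0.0011 perp 0.0032
from [ 0.5111 -0.0333  0.2639] head -0.3 n=3
([22.3, -1.3, -0.5], [-0.001, 0.002, -0.003])
([22.3, -1.2, -0.5], [-0.001, 0.002, -0.003])
([22.3, -1.1, -0.4], [-0.001, 0.002, -0.003])
```

Emit:
{"op": "play_rows", "data": {"moves": [{"travel": [20,-1,-2],"turn": [0,0.003,-0.003],"gripper": 0},{"travel": [22,-1,-2],"turn": [0,0.003,-0.003],"gripper": 0},{"travel": [20,-1,0],"turn": [0,0,-0.003],"gripper": 0},{"travel": [0,0,0],"turn": [0,0,0],"gripper": 0},{"travel": [0,0,0],"turn": [0,0,0],"gripper": 0}]}}

```text
time: 27.55
tcp_pos: [0.5044, -0.0348, 0.1994]
ee_rot: [135.1, 90.0, 135.0]
ft_force: [0.1, 0.3, -1.0]
finger_gap: 0.093
```

```bash
python3 - <<'E'
from h import *
rel((.510,-.0365),0); plan([.596,-.0365,.197],-.1,18)
w=grab("wrist"); cv2.imwrite("pics/w34.png",w["img"])
E
```

```text
t 27.55 p [ 0.5044 -0.0348  0.1994] tilt [-1.      0.0004 -0.0004] head -0.14 F [ 0.1436  0.3011 -0.9658] gap 0.0927252108333796
along -0.0056 perp 0.0017
from [ 0.5044 -0.0348  0.1994] head -0.1 n=6
([0.4, -0.2, 15.3], [-0.0, -0.0, -0.0])
([0.4, -0.3, 15.3], [-0.0, -0.0, -0.0])
([0.4, -0.3, 15.3], [-0.0, -0.0, -0.0])
([0.4, -0.3, 15.3], [-0.0, -0.0, -0.0])
([0.4, -0.3, 15.3], [-0.0, -0.0, -0.0])
([0.4, -0.3, 15.3], [-0.0, -0.0, -0.0])
```

View pics/w34.png

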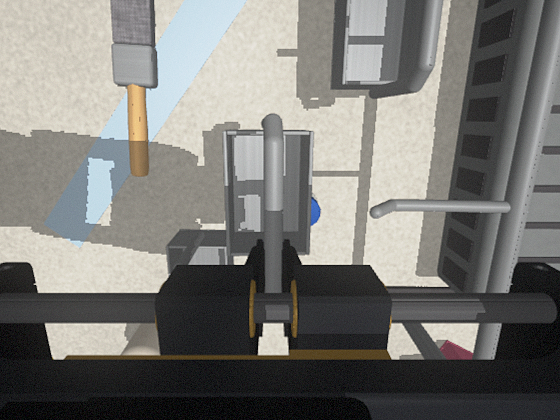

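Emit:
{"op": "play_rows", "data": {"moves": [{"travel": [0,-1,15],"turn": [0,0,0],"gripper": 0},{"travel": [0,0,20],"turn": [0,0,0],"gripper": 0},{"travel": [0,0,20],"turn": [0,0,0],"gripper": 0},{"travel": [1,0,20],"turn": [0,0,0],"gripper": 0},{"travel": [1,0,8],"turn": [0,0,0],"gripper": 0}]}}

```text
time: 28.02
tcp_pos: [0.5894, -0.0351, 0.2043]
ee_rot: [-0.9, 89.7, -0.9]
ft_force: [-0.3, 0.7, -1.8]
finger_gap: 0.095
```

Emit:
{"op": "play_rows", "data": {"moves": [{"travel": [12,0,4],"turn": [0,0,0],"gripper": 0},{"travel": [12,0,1],"turn": [0,0,0],"gripper": 0},{"travel": [6,0,0],"turn": [0,0,0],"gripper": 0},{"travel": [0,0,0],"turn": [0,0,0],"gripper": 0}]}}

```text
time: 28.35
tcp_pos: [0.5943, -0.0347, 0.1728]
ee_rot: [-2.0, 89.6, -2.0]
ft_force: [-0.1, 0.0, -1.5]
finger_gap: 0.093
```

```bash
python3 - <<'E'
from h import *
rel((.596,-.0365),0)
w=grab("wrist"); cv2.imwrite("pics/w35.png",w["img"])
E
```

```text
t 28.35 p [ 0.5943 -0.0347  0.1728] tilt [-1.     -0.0002  0.0064] head 0.02 F [-0.0574  0.0225 -1.4519] gap 0.0927533065497307
along -0.0017 perp 0.0018
```

View pics/w35.png

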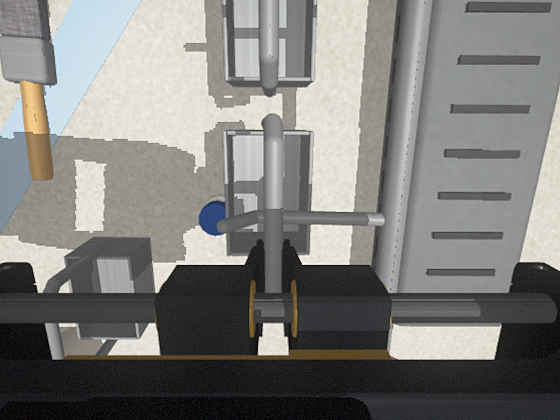

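Emit:
{"op": "play_rows", "data": {"moves": [{"travel": [6,0,0],"turn": [0,0,0],"gripper": 0},{"travel": [5,0,0],"turn": [0,0,0],"gripper": 0},{"travel": [3,0,0],"turn": [0,0,0],"gripper": 0},{"travel": [0,0,0],"turn": [0,0,0],"gripper": 0}]}}

```text
time: 28.73
tcp_pos: [0.5932, -0.0347, 0.1585]
ee_rot: [-2.1, 89.6, -2.1]
ft_force: [0.0, 0.3, -1.1]
finger_gap: 0.096
```

Emit:
{"op": "play_rows", "data": {"moves": [{"travel": [2,0,0],"turn": [0,0,0],"gripper": 0},{"travel": [0,0,0],"turn": [0,0,0],"gripper": 0}]}}

```text
time: 28.9
tcp_pos: [0.5936, -0.0349, 0.1576]
ee_rot: [-3.3, 89.5, -3.3]
ft_force: [-2.1, 0.7, 2.8]
finger_gap: 0.092
```

Contact again at +2.8 N. Releasing and rising.

Emit:
{"op": "play_rows", "data": {"moves": [{"travel": [0,0,0],"turn": [0,0,0],"gripper": 0.2},{"travel": [0,0,0],"turn": [0,0,0],"gripper": 0.3},{"travel": [0,0,0],"turn": [0,0,0],"gripper": 0.45},{"travel": [0,0,0],"turn": [0,0,0],"gripper": 0.45},{"travel": [0,0,0],"turn": [0,0,0],"gripper": 0.45}]}}

```text
time: 29.32
tcp_pos: [0.5942, -0.035, 0.1586]
ee_rot: [-4.5, 89.4, -4.5]
ft_force: [0.9, 0.1, 0.2]
finger_gap: 0.388
```

Emit:
{"op": "play_rows", "data": {"moves": [{"travel": [-20,0,0],"turn": [0,0,0],"gripper": 0.45},{"travel": [-35,0,0],"turn": [0,0,0],"gripper": 0.45},{"travel": [-35,0,0],"turn": [0,0,0],"gripper": 0.45},{"travel": [-35,0,-10],"turn": [0,0,0],"gripper": 0.45},{"travel": [0,0,0],"turn": [0,0,0],"gripper": 0.45}]}}

```text
time: 29.73
tcp_pos: [0.5819, -0.0348, 0.2861]
ee_rot: [2.0, 89.7, 1.9]
ft_force: [0.8, 0.2, -0.4]
finger_gap: 0.449
```

```bash
python3 - <<'E'
from h import *
q=[.4206,-.1328,-.086]
w=overlay(q,"w36"); plan([.44,-.115,.30],-4,38)
E
```

```text
from [ 0.5818 -0.0348  0.2832] head -0.0 n=5
([-3.4, -16.1, -28.3], [0.014, 0.0, -0.0])
([-3.4, -16.4, -28.1], [0.014, 0.0, -0.0])
([-3.4, -16.8, -27.9], [0.014, 0.0, -0.0])
([-3.4, -17.2, -27.7], [0.014, 0.0, -0.0])
([-3.4, -17.6, -27.4], [0.014, 0.0, -0.0])
```

View pics/w36.png

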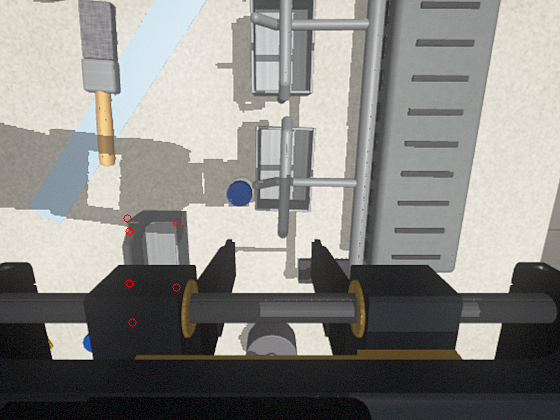

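Three pails hang. Moving above the last one.

Emit:
{"op": "play_rows", "data": {"moves": [{"travel": [-3,-14,-28],"turn": [0.014,0,0],"gripper": 0.45},{"travel": [-3,-16,-28],"turn": [0.014,0,0],"gripper": 0.45},{"travel": [-3,-16,-28],"turn": [0.014,0,0],"gripper": 0.45},{"travel": [-3,-16,-28],"turn": [0.014,0,0],"gripper": 0.45},{"travel": [-3,-12,-20],"turn": [0.014,0,0],"gripper": 0.45}]}}

```text
time: 30.2
tcp_pos: [0.4447, -0.1051, 0.2927]
ee_rot: [139.2, 89.8, 135.3]
ft_force: [0.3, -0.4, 1.0]
finger_gap: 0.452
```

Emit:
{"op": "play_rows", "data": {"moves": [{"travel": [0,0,0],"turn": [0,0,0],"gripper": 0.45},{"travel": [0,0,0],"turn": [0,0,0],"gripper": 0.45}]}}

```text
time: 30.37
tcp_pos: [0.4412, -0.1064, 0.292]
ee_rot: [149.2, 89.7, 145.1]
ft_force: [1.3, 0.0, 0.7]
finger_gap: 0.448
```

```bash
python3 - <<'E'
from h import *
q=[.4206,-.1328,-.086]
rel((.44,-.115),0); w=overlay(q,"w37"); crop(w,200,100,150,170,4,"w37c.png")
E
```

```text
t 30.3667 p [ 0.4412 -0.1064  0.292 ] tilt [-1.      0.0024 -0.004 ] head -4.12 F [1.3072 0.0206 0.6632] gap 0.44780598088022533
along 0.0012 perp 0.0086
```

View pics/w37.png

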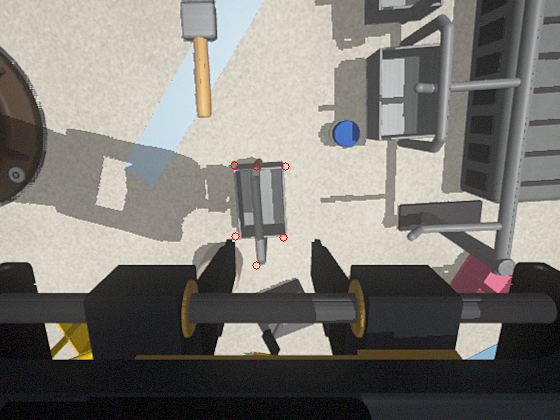

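View pics/w37c.png

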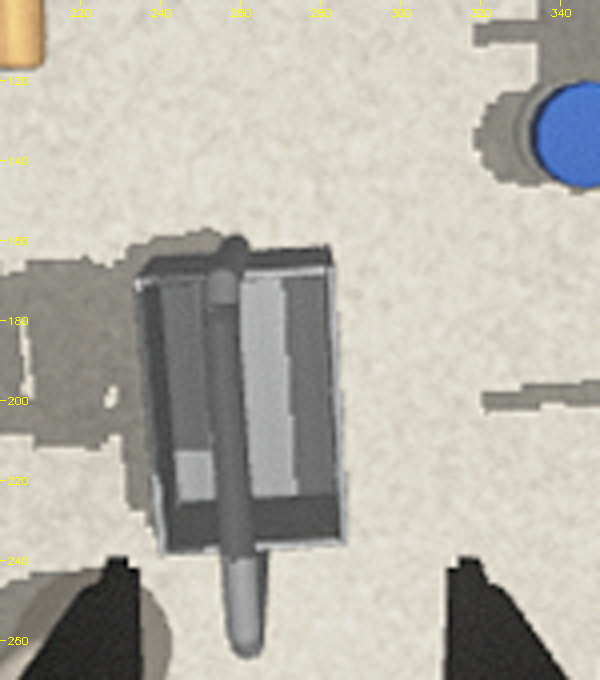

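```bash
python3 - <<'E'
from h import *
w=load("w37.pkl")
o=[(w,RC+[[0,-.057,.126],[0,.055,.126]],[(234.5,170.5),(282,166),(286,235),(240.5,238),(262,264),(255,167)])]
q,e,r=fit(o,[.43,-.13,0]); print(q,np.degrees(q[2]),e,np.round(r,1))
q2,e,r=fit(o,[.43,-.13,0,0]); print(q2,np.degrees(q2[2]),e,np.round(r,1))
g=P2W(q,[0,-.022,.13])[0]; print(g)
plan([*g[:2],.2],np.degrees(q[2]),25)
E
```

```text
[ 0.4229 -0.1333 -0.0113] -0.6452531574747894 1.4169276514806801 [-1.5 -2.8  2.  -1.4  1.6  0.2 -1.  -0.2  0.1  1.7 -0.3  1.2]
[ 0.4218 -0.1375 -0.0075 -0.0136] -0.4276038285149085 1.1244753132417193 [-0.9 -1.   1.   0.4  0.8 -0.4 -0.3 -0.6  0.1 -0.  -0.4  3.3]
[ 0.4226 -0.1553  0.13  ]
from [ 0.4414 -0.1062  0.2919] head -4.1 n=5
([18.4, -10.1, -3.0], [-0.012, -0.001, -0.0])
([18.4, -10.1, -3.1], [-0.012, -0.001, -0.0])
([18.4, -10.0, -3.2], [-0.012, -0.001, -0.0])
([18.4, -10.0, -3.4], [-0.012, -0.001, -0.0])
([18.4, -9.9, -3.5], [-0.012, -0.001, -0.0])
```

Emit:
{"op": "play_rows", "data": {"moves": [{"travel": [20,-10,-4],"turn": [-0.012,0,0],"gripper": 0.45},{"travel": [20,-10,-4],"turn": [-0.012,0,0],"gripper": 0.45},{"travel": [20,-10,-4],"turn": [-0.012,0,0],"gripper": 0.45},{"travel": [20,-10,-4],"turn": [-0.012,0,0],"gripper": 0.45},{"travel": [0,0,0],"turn": [0,0,0],"gripper": 0.45}]}}

```text
time: 30.83
tcp_pos: [0.427, -0.1447, 0.2073]
ee_rot: [130.1, 89.8, 129.2]
ft_force: [0.2, -0.2, -0.0]
finger_gap: 0.449
```

```bash
python3 - <<'E'
from h import *
q=[.4224,-.1345,-.011]; g=P2W(q,[0,-.022,.13])[0]
rel(g[:2],-.6); w=overlay(q,"w38"); plan([*g[:2],.112],-.6,25)
E
```

```text
t 30.8333 p [ 0.427  -0.1447  0.2073] tilt [-1.      0.003  -0.0025] head -0.91 F [ 0.2432 -0.2421 -0.0001] gap 0.4491532169613238
along 0.0047 perp 0.0119
from [ 0.4278 -0.1444  0.2089] head -1.0 n=4
([24.2, -3.1, -1.3], [-0.002, -0.0, -0.001])
([24.2, -3.1, -1.3], [-0.002, -0.0, -0.001])
([24.2, -3.1, -1.4], [-0.002, -0.0, -0.001])
([24.2, -3.1, -1.4], [-0.002, -0.0, -0.001])
```

View pics/w38.png

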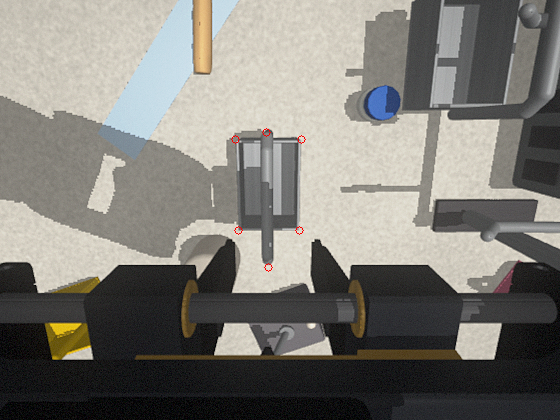

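Emit:
{"op": "play_rows", "data": {"moves": [{"travel": [25,-3,-2],"turn": [0,0,0],"gripper": 0.45},{"travel": [28,-3,-2],"turn": [0,0,0],"gripper": 0.4},{"travel": [28,-3,-3],"turn": [0,0,0],"gripper": 0.35},{"travel": [8,-1,-2],"turn": [0,0,0],"gripper": 0.35},{"travel": [0,0,0],"turn": [0,0,0],"gripper": 0.35}]}}

```text
time: 31.3
tcp_pos: [0.4256, -0.1531, 0.1208]
ee_rot: [-1.7, 89.6, -2.6]
ft_force: [0.5, -0.2, 0.5]
finger_gap: 0.352
```

```bash
python3 - <<'E'
from h import *
q=[.4224,-.1345,-.011]; g=P2W(q,[0,-.022,.13])[0]
rel(g[:2],-.6); w=overlay(q,"w39"); plan([*g[:2],.111],-.6,25)
E
```

```text
t 31.3 p [ 0.4256 -0.1531  0.1208] tilt [-1.     -0.0002  0.0063] head -0.93 F [ 0.5319 -0.1735  0.4508] gap 0.35210492036959046
along 0.0034 perp 0.0035
from [ 0.4259 -0.1531  0.1215] head -0.9 n=1
([10.4, -3.5, -3.8], [-0.006, 0.007, 0.001])
```

View pics/w39.png

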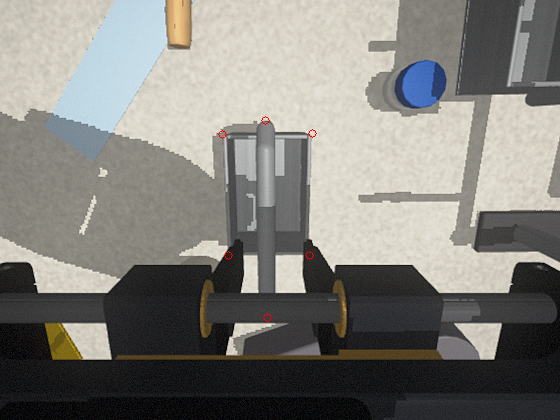

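Emit:
{"op": "play_rows", "data": {"moves": [{"travel": [10,-3,-3],"turn": [0,0.005,0],"gripper": 0.35},{"travel": [2,0,0],"turn": [0,0,0],"gripper": 0.2},{"travel": [0,0,0],"turn": [0,0,0],"gripper": 0},{"travel": [0,0,0],"turn": [0,0,0],"gripper": 0},{"travel": [0,0,0],"turn": [0,0,0],"gripper": 0}]}}

```text
time: 31.77
tcp_pos: [0.4261, -0.1562, 0.112]
ee_rot: [-24.7, 89.6, -25.5]
ft_force: [-1.2, 0.2, 0.2]
finger_gap: 0.125
```

Emit:
{"op": "play_rows", "data": {"moves": [{"travel": [0,0,0],"turn": [0,0,0],"gripper": 0},{"travel": [0,0,0],"turn": [0,0,0],"gripper": 0},{"travel": [0,0,0],"turn": [0,0,0],"gripper": 0}]}}

```text
time: 32.02
tcp_pos: [0.4263, -0.1562, 0.1128]
ee_rot: [-25.0, 89.5, -25.8]
ft_force: [-0.2, 0.9, -2.6]
finger_gap: 0.097
```

Emit:
{"op": "play_rows", "data": {"moves": [{"travel": [-15,0,2],"turn": [0,0,0],"gripper": 0},{"travel": [-30,0,4],"turn": [0,0,0],"gripper": 0},{"travel": [-35,0,4],"turn": [0,0,0],"gripper": 0},{"travel": [-35,0,5],"turn": [0,0,0],"gripper": 0},{"travel": [-20,0,5],"turn": [0,0,0],"gripper": 0}]}}

```text
time: 32.43
tcp_pos: [0.4428, -0.1548, 0.249]
ee_rot: [147.9, 89.8, 147.0]
ft_force: [0.8, -0.8, -1.9]
finger_gap: 0.095
```

```bash
python3 - <<'E'
from h import *
s,p,R=cur()
rel((.4221,-.156),-.6); 
w=grab("wrist"); cv2.imwrite("pics/w40.png",w["img"])
for off in (.016,.020,.024):
  m=p+R@np.array([-.017,off,0]); print(off,proj(w,m+R@np.array([.004,.057,0])),[proj(w,m+R@np.array([.075,sy*.0475,sx*.0325]))[0] for sx in(-1,1) for sy in (1,-1)])
E
```

```text
t 32.4333 p [ 0.4428 -0.1548  0.249 ] tilt [-1.      0.0017 -0.0027] head -0.91 F [ 0.7602 -0.7587 -1.8811] gap 0.0949610220966068
along 0.0207 perp 0.0014
0.016 [[272.4605 125.5939]] [array([226.43  , 137.6819]), array([231.0508, 262.0482]), array([318.8955, 137.7179]), array([314.2299, 262.1021])]
0.02 [[272.4606 117.0139]] [array([226.2127, 131.8333]), array([230.8751, 257.3176]), array([319.1149, 131.8684]), array([314.4074, 257.3709])]
0.024 [[272.4607 108.3154]] [array([225.9933, 125.9293]), array([230.6978, 252.5466]), array([319.3364, 125.9634]), array([314.5864, 252.5993])]
```

View pics/w40.png

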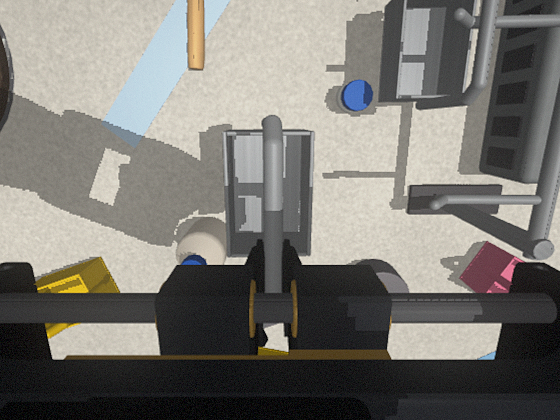

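```bash
python3 - <<'E'
from h import *
plan([.508,-.166,.255],-.1,25)
E
```

```text
from [ 0.4446 -0.1554  0.2517] head -0.9 n=3
([-1.1, -3.2, 21.2], [-0.005, 0.001, 0.0])
([-1.1, -3.3, 21.2], [-0.005, 0.001, 0.0])
([-1.1, -3.4, 21.2], [-0.005, 0.001, 0.0])
```

Emit:
{"op": "play_rows", "data": {"moves": [{"travel": [-2,-3,18],"turn": [-0.005,0,0],"gripper": 0},{"travel": [-2,-3,20],"turn": [-0.005,0,0],"gripper": 0},{"travel": [-2,-3,18],"turn": [-0.004,0,0],"gripper": 0},{"travel": [0,0,0],"turn": [0,0,0],"gripper": 0},{"travel": [0,0,0],"turn": [0,0,0],"gripper": 0}]}}

```text
time: 32.9
tcp_pos: [0.502, -0.165, 0.2594]
ee_rot: [-23.0, 89.7, -23.1]
ft_force: [-1.5, -0.7, -2.6]
finger_gap: 0.098
```

```bash
python3 - <<'E'
from h import *
rel((.508,-.166),0); plan([.508,-.166,.196],-.1,25)
E
```

```text
t 32.9 p [ 0.502  -0.165   0.2594] tilt [-1.     -0.0021  0.0049] head -0.07 F [-1.5186 -0.6896 -2.6341] gap 0.09785738893171379
along -0.0060 perp 0.0010
from [ 0.502  -0.165   0.2594] head -0.1 n=3
([21.1, -0.3, 1.9], [0.0, 0.002, 0.001])
([21.1, -0.3, 1.9], [0.0, 0.002, 0.001])
([21.1, -0.3, 2.0], [0.0, 0.002, 0.001])
```

Emit:
{"op": "play_rows", "data": {"moves": [{"travel": [20,0,0],"turn": [0,0.002,0],"gripper": 0},{"travel": [22,0,0],"turn": [0,0.002,0],"gripper": 0},{"travel": [18,0,0],"turn": [0,0,0],"gripper": 0},{"travel": [0,0,0],"turn": [0,0,0],"gripper": 0},{"travel": [0,0,0],"turn": [0,0,0],"gripper": 0}]}}

```text
time: 33.32
tcp_pos: [0.4987, -0.1643, 0.1961]
ee_rot: [-148.8, 89.9, -148.9]
ft_force: [-0.6, -0.6, -1.8]
finger_gap: 0.095
```

```bash
python3 - <<'E'
from h import *
rel((.596,-.166),0); plan([.596,-.166,.196],-.1,18)
w=grab("wrist"); cv2.imwrite("pics/w41.png",w["img"])
E
```

```text
t 33.3167 p [ 0.4987 -0.1643  0.1961] tilt [-1.     -0.0011 -0.0018] head -0.10 F [-0.6389 -0.5533 -1.7649] gap 0.0952214859022818
along -0.0973 perp 0.0017
from [ 0.4987 -0.1643  0.1961] head -0.1 n=6
([-0.0, -0.3, 16.2], [-0.0, -0.0, 0.0])
([-0.0, -0.3, 16.2], [-0.0, -0.0, 0.0])
([-0.0, -0.3, 16.2], [-0.0, -0.0, 0.0])
([0.0, -0.3, 16.2], [-0.0, -0.0, 0.0])
([0.0, -0.3, 16.2], [-0.0, -0.0, 0.0])
([0.0, -0.3, 16.2], [-0.0, -0.0, 0.0])
```

View pics/w41.png

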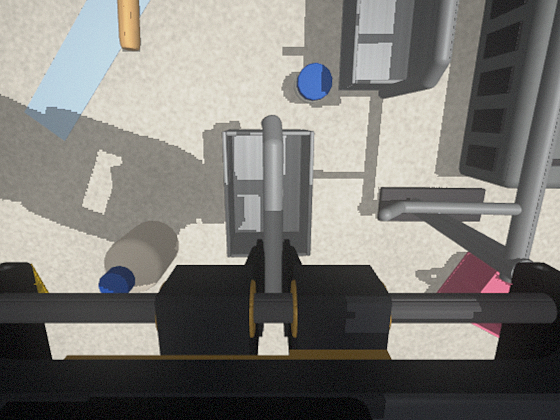

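The geometry matches the earlier ones, with the prong tip at (384,214). Moving in.

Emit:
{"op": "play_rows", "data": {"moves": [{"travel": [0,0,18],"turn": [0,0,0],"gripper": 0},{"travel": [0,-1,22],"turn": [0,0,0],"gripper": 0},{"travel": [0,0,22],"turn": [0,0,0],"gripper": 0},{"travel": [1,0,20],"turn": [0,0,0],"gripper": 0},{"travel": [1,0,8],"turn": [0,0,0],"gripper": 0}]}}

```text
time: 33.78
tcp_pos: [0.5905, -0.166, 0.2003]
ee_rot: [-48.4, 89.8, -48.6]
ft_force: [-0.3, 0.8, -2.0]
finger_gap: 0.095
```

```bash
python3 - <<'E'
from h import *
rel((.596,-.166),0); plan([.596,-.166,.170],-.1,18)
w=grab("wrist"); cv2.imwrite("pics/w42.png",w["img"])
E
```

```text
t 33.7833 p [ 0.5905 -0.166   0.2003] tilt [-1.     -0.0032  0.0029] head -0.21 F [-0.2856  0.8451 -2.0492] gap 0.09537988396232587
along -0.0055 perp 0.0000
from [ 0.5905 -0.166   0.2003] head -0.2 n=2
([15.2, 0.1, 2.7], [-0.001, 0.001, 0.002])
([15.2, 0.0, 2.7], [-0.001, 0.001, 0.002])
```

View pics/w42.png

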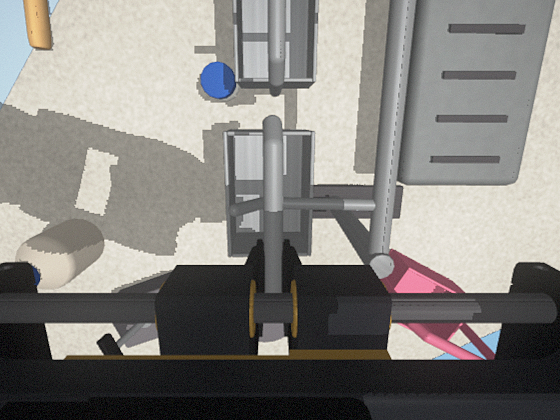

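Emit:
{"op": "play_rows", "data": {"moves": [{"travel": [13,0,3],"turn": [0,0,0],"gripper": 0},{"travel": [13,0,2],"turn": [0,0,0],"gripper": 0},{"travel": [10,0,0],"turn": [0,0,0],"gripper": 0},{"travel": [3,0,0],"turn": [0,0,0],"gripper": 0},{"travel": [0,0,0],"turn": [0,0,0],"gripper": 0}]}}

```text
time: 34.25
tcp_pos: [0.5929, -0.1659, 0.1588]
ee_rot: [-57.5, 89.8, -57.7]
ft_force: [0.1, 0.4, -0.7]
finger_gap: 0.097
```

Emit:
{"op": "play_rows", "data": {"moves": [{"travel": [4,0,0],"turn": [0,0,0],"gripper": 0},{"travel": [0,0,0],"turn": [0,0,0],"gripper": 0}]}}

```text
time: 34.42
tcp_pos: [0.5927, -0.1662, 0.1555]
ee_rot: [-47.0, 89.7, -47.3]
ft_force: [0.8, 0.8, 0.1]
finger_gap: 0.095
```

Emit:
{"op": "play_rows", "data": {"moves": [{"travel": [2,0,0],"turn": [0,0,0],"gripper": 0},{"travel": [0,0,0],"turn": [0,0,0],"gripper": 0}]}}

```text
time: 34.58
tcp_pos: [0.5928, -0.1663, 0.1553]
ee_rot: [-36.4, 89.6, -36.6]
ft_force: [-1.0, 1.7, 2.1]
finger_gap: 0.092
```

Emit:
{"op": "play_rows", "data": {"moves": [{"travel": [0,0,0],"turn": [0,0,0],"gripper": 0.2},{"travel": [0,0,0],"turn": [0,0,0],"gripper": 0.3},{"travel": [0,0,0],"turn": [0,0,0],"gripper": 0.45},{"travel": [0,0,0],"turn": [0,0,0],"gripper": 0.45},{"travel": [0,0,0],"turn": [0,0,0],"gripper": 0.45}]}}

```text
time: 35.0
tcp_pos: [0.5931, -0.1666, 0.1567]
ee_rot: [-33.6, 89.5, -33.8]
ft_force: [0.1, 0.3, -0.5]
finger_gap: 0.387
```

Emit:
{"op": "play_rows", "data": {"moves": [{"travel": [-20,0,0],"turn": [0,0,0],"gripper": 0.45},{"travel": [-35,0,0],"turn": [0,0,0],"gripper": 0.45},{"travel": [-35,0,0],"turn": [0,0,0],"gripper": 0.45},{"travel": [-35,0,-10],"turn": [0,0,0],"gripper": 0.45},{"travel": [0,0,0],"turn": [0,0,0],"gripper": 0.45}]}}

```text
time: 35.42
tcp_pos: [0.5812, -0.1657, 0.2839]
ee_rot: [-60.5, 89.8, -60.7]
ft_force: [0.4, 0.2, -0.3]
finger_gap: 0.449
```

```bash
python3 - <<'E'
from h import *
rel((.596,-.166),0)
w=grab("wrist"); cv2.imwrite("pics/w43.png",w["img"]); s=grab("side"); crop(s,160,120,190,170,4,"s43.png")
plan([.40,-.30,.25],20,38)
E
```

```text
t 35.4167 p [ 0.5812 -0.1657  0.2839] tilt [-1.     -0.003   0.0017] head -0.22 F [ 0.4288  0.2467 -0.2738] gap 0.44882830831244125
along -0.0148 perp 0.0003
from [ 0.5805 -0.1653  0.2785] head -0.2 n=6
([4.9, -22.6, -30.0], [-0.059, -0.001, 0.0])
([4.9, -20.8, -31.3], [-0.059, -0.001, 0.0])
([4.8, -18.9, -32.4], [-0.059, -0.001, 0.0])
([4.8, -16.9, -33.5], [-0.059, -0.001, 0.0])
([4.8, -14.9, -34.4], [-0.059, -0.001, 0.0])
([4.8, -12.9, -35.3], [-0.059, -0.001, 0.0])
```

View pics/w43.png

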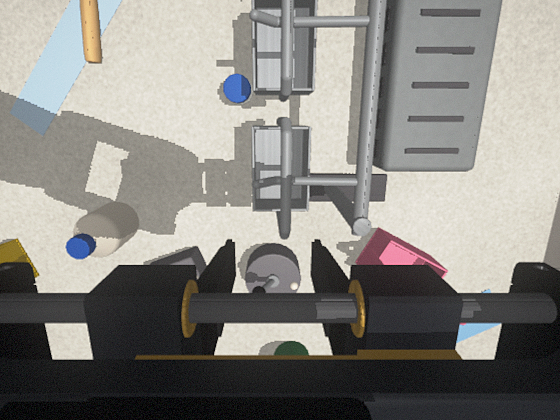

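View pics/s43.png

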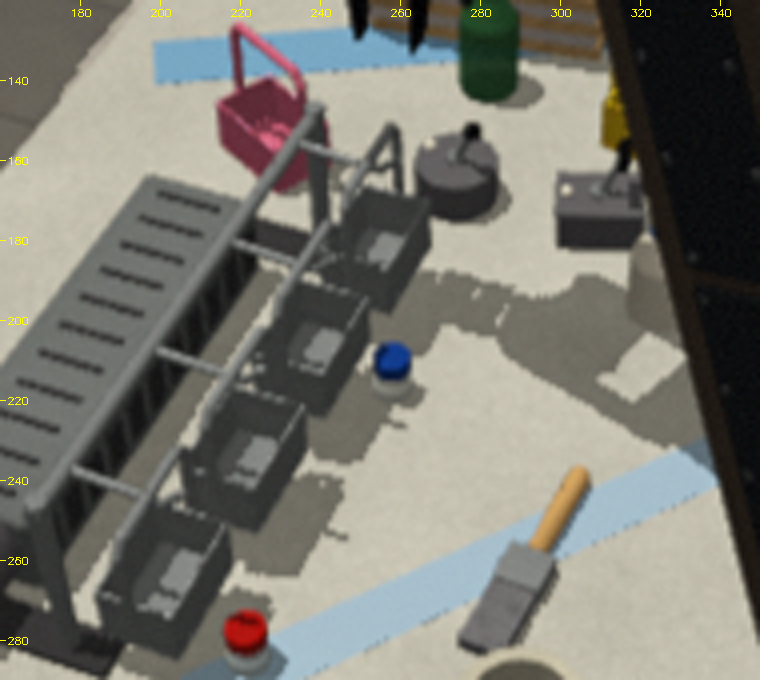

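All four pails hang, and both bats are still off. Next the fan: push the ball toward its dot from the −x side.

```bash
python3 - <<'E'
from h import *
plan([.523,-.290,.16],-18,38)
E
```

```text
from [ 0.5805 -0.1653  0.2785] head -0.2 n=5
([23.8, -25.0, -11.3], [0.062, -0.001, 0.0])
([23.8, -25.6, -9.8], [0.062, -0.001, 0.0])
([23.7, -26.2, -8.2], [0.062, -0.001, 0.0])
([23.7, -26.7, -6.6], [0.062, -0.001, 0.0])
([23.7, -27.0, -4.9], [0.062, -0.001, 0.0])
```

Emit:
{"op": "play_rows", "data": {"moves": [{"travel": [2,-26,-14],"turn": [0.062,0,0],"gripper": 0.2},{"travel": [5,-28,-12],"turn": [0.062,0,0],"gripper": 0},{"travel": [20,-28,-10],"turn": [0.062,0,0],"gripper": 0},{"travel": [28,-27,-7],"turn": [0.062,0,0],"gripper": 0},{"travel": [28,-22,-4],"turn": [0.062,0,0],"gripper": 0}]}}

```text
time: 35.93
tcp_pos: [0.5174, -0.2908, 0.1925]
ee_rot: [-101.3, 89.9, -119.5]
ft_force: [0.1, -0.1, -1.0]
finger_gap: 0.159
```

```bash
python3 - <<'E'
from h import *
rel((.5805,-.3086),-18);plan([.523,-.290,.085],-18,30)
E
```

```text
t 35.9333 p [ 0.5174 -0.2908  0.1925] tilt [-1.     -0.0018 -0.0004] head -18.20 F [ 0.0843 -0.0584 -0.9766] gap 0.15911026801518177
along -0.0655 perp -0.0025
from [ 0.5174 -0.2908  0.1925] head -18.2 n=4
([26.9, 0.7, 1.3], [-0.001, -0.0, 0.0])
([26.9, 0.6, 1.3], [-0.001, -0.0, 0.0])
([26.9, 0.6, 1.3], [-0.001, -0.0, 0.0])
([26.9, 0.6, 1.3], [-0.001, -0.0, 0.0])
```

Emit:
{"op": "play_rows", "data": {"moves": [{"travel": [28,1,0],"turn": [0,0,0],"gripper": 0},{"travel": [30,1,0],"turn": [0,0,0],"gripper": 0},{"travel": [28,1,0],"turn": [0,0,0],"gripper": 0},{"travel": [15,1,0],"turn": [0,0,0],"gripper": 0},{"travel": [0,0,0],"turn": [0,0,0],"gripper": 0}]}}

```text
time: 36.35
tcp_pos: [0.5104, -0.2888, 0.0745]
ee_rot: [171.5, 89.0, 152.6]
ft_force: [-0.7, 0.4, -0.4]
finger_gap: 0.005
```

```bash
python3 - <<'E'
from h import *
rel((.5805,-.3086),-18);w=grab("wrist"); cv2.imwrite("pics/w44.png",w["img"])
E
```

```text
t 36.35 p [ 0.5104 -0.2888  0.0745] tilt [-0.9999  0.0025 -0.0169] head -18.88 F [-0.6648  0.386  -0.358 ] gap 0.005357530794342396
along -0.0728 perp -0.0028
```

View pics/w44.png

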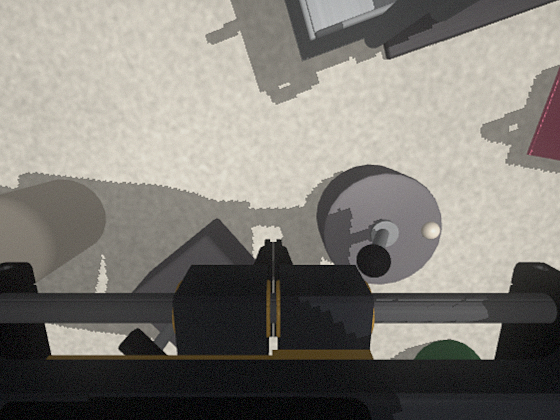

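Emit:
{"op": "play_rows", "data": {"moves": [{"travel": [-2,1,14],"turn": [0,-0.015,0],"gripper": 0},{"travel": [0,1,14],"turn": [0,0,0],"gripper": 0},{"travel": [0,0,14],"turn": [0,0,0],"gripper": 0},{"travel": [0,0,12],"turn": [0,0,0],"gripper": 0}]}}

```text
time: 36.73
tcp_pos: [0.5657, -0.3053, 0.0812]
ee_rot: [48.1, 89.8, 29.2]
ft_force: [-1.0, 0.6, 2.6]
finger_gap: 0.004
```

```bash
python3 - <<'E'
from h import *
rel((.5805,-.3086),-18);w=grab("wrist"); cv2.imwrite("pics/w45.png",w["img"])
E
```

```text
t 36.7333 p [ 0.5657 -0.3053  0.0812] tilt [-1.      0.0024  0.0022] head -18.89 F [-0.9561  0.5992  2.6115] gap 0.0036236218094416726
along -0.0151 perp -0.0014
```

Emit:
{"op": "play_rows", "data": {"moves": [{"travel": [1,0,10],"turn": [0,0,0],"gripper": 0},{"travel": [1,0,8],"turn": [0,0,0],"gripper": 0},{"travel": [0,0,0],"turn": [0,0,0],"gripper": 0},{"travel": [0,0,0],"turn": [0,0,0],"gripper": 0}]}}

```text
time: 37.12
tcp_pos: [0.5855, -0.3116, 0.0829]
ee_rot: [35.0, 89.9, 16.3]
ft_force: [-2.1, -0.1, -0.6]
finger_gap: 0.009
```

```bash
python3 - <<'E'
from h import *
rel((.5805,-.3086),-18);w=grab("wrist"); cv2.imwrite("pics/w45.png",w["img"])
s=grab("side"); crop(s,220,110,160,120,4,"s45.png")
E
```

```text
t 37.1167 p [ 0.5855 -0.3116  0.0829] tilt [-1.      0.0013  0.0018] head -18.75 F [-2.1049 -0.062  -0.5786] gap 0.008880467452048183
along 0.0057 perp -0.0013
```

View pics/w45.png

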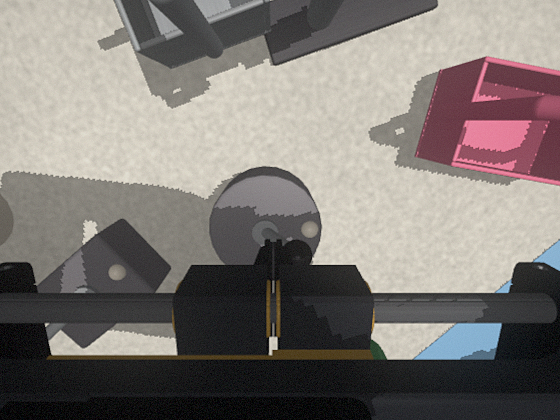

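View pics/s45.png

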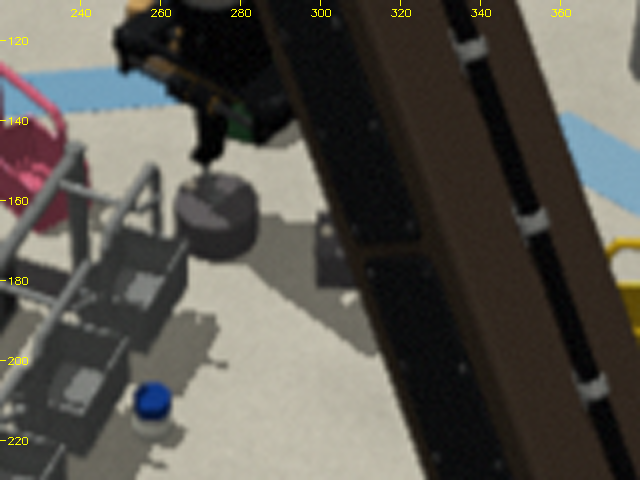

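```bash
python3 - <<'E'
from h import *
w=load("w1.pkl")
for u in [(203,230),(278,250),(0,140),(80,105)]: print(u,onz(w,u,.13))
plan([.5805,-.309,.17],-18,30)
E
```

```text
(203, 230) [ 0.3758 -0.4305  0.13  ]
(278, 250) [ 0.4762 -0.4568  0.13  ]
(0, 140) [ 0.1299 -0.3189  0.13  ]
(80, 105) [ 0.2338 -0.2755  0.13  ]
from [ 0.5857 -0.3117  0.083 ] head -18.8 n=3
([-29.0, 0.3, -1.8], [-0.004, 0.001, -0.0])
([-29.0, 0.3, -1.9], [-0.004, 0.001, -0.0])
([-29.0, 0.3, -1.9], [-0.004, 0.001, -0.0])
```

Emit:
{"op": "play_rows", "data": {"moves": [{"travel": [-4,0,-5],"turn": [0,0,0],"gripper": 0},{"travel": [-30,0,-3],"turn": [0,0,0],"gripper": 0},{"travel": [-35,0,-5],"turn": [0,0,0],"gripper": 0},{"travel": [-30,0,-5],"turn": [-0.05,0,0],"gripper": 0},{"travel": [0,0,0],"turn": [0,0,0],"gripper": 0}]}}

```text
time: 37.63
tcp_pos: [0.5685, -0.3055, 0.1872]
ee_rot: [8.0, 89.6, -7.7]
ft_force: [0.8, 0.3, 0.7]
finger_gap: 0.004
```

```bash
python3 - <<'E'
from h import *
rel((.5805,-.3086),-18);w=grab("wrist"); cv2.imwrite("pics/w46.png",w["img"])
plan([.384,-.334,.18],20,38)
E
```

```text
t 37.6333 p [ 0.5685 -0.3055  0.1872] tilt [-1.     0.001  0.007] head -15.76 F [0.7877 0.3444 0.6746] gap 0.004387234858744295
along -0.0124 perp -0.0008
from [ 0.5682 -0.3053  0.185 ] head -15.9 n=6
([0.7, -13.0, -28.2], [-0.104, 0.001, 0.0])
([0.7, -10.0, -29.4], [-0.104, 0.001, 0.0])
([0.7, -6.9, -30.3], [-0.104, 0.001, 0.0])
([0.7, -3.7, -30.9], [-0.104, 0.001, 0.0])
([0.8, -0.4, -31.1], [-0.104, 0.001, 0.0])
([0.8, 2.8, -30.9], [-0.104, 0.001, 0.0])
```

View pics/w46.png

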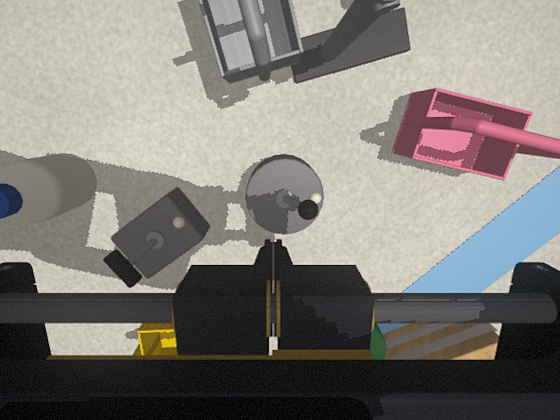

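The fan is on: the ball at (308,210) is beside its dot at (317,198). Now the heat switch.

Emit:
{"op": "play_rows", "data": {"moves": [{"travel": [0,-13,-28],"turn": [-0.104,0,0],"gripper": 0},{"travel": [0,-10,-30],"turn": [-0.104,0,0],"gripper": 0},{"travel": [0,-7,-30],"turn": [-0.104,0,0],"gripper": 0},{"travel": [0,-4,-31],"turn": [-0.104,0,0],"gripper": 0},{"travel": [0,0,-31],"turn": [-0.104,0,0],"gripper": 0}]}}

```text
time: 38.1
tcp_pos: [0.4141, -0.3286, 0.1827]
ee_rot: [-30.1, 89.3, -15.0]
ft_force: [-0.3, -0.8, 0.4]
finger_gap: 0.002
```

```bash
python3 - <<'E'
from h import *
rel((.4408,-.313),20.2)
plan([.384,-.334,.17],20.2,38)
E
```

```text
t 38.1 p [ 0.4141 -0.3286  0.1827] tilt [-0.9999 -0.0063  0.0109] head 15.09 F [-0.3311 -0.8409  0.4238] gap 0.002213692241655923
along -0.0305 perp -0.0054
from [ 0.4141 -0.3286  0.1827] head 15.1 n=1
([12.3, 2.7, -30.6], [-0.089, 0.011, 0.007])
```

Emit:
{"op": "play_rows", "data": {"moves": [{"travel": [5,3,-28],"turn": [-0.089,0.011,0.007],"gripper": 0},{"travel": [0,0,0],"turn": [0,0,0],"gripper": 0},{"travel": [0,0,0],"turn": [0,0,0],"gripper": 0}]}}

```text
time: 38.35
tcp_pos: [0.3804, -0.3331, 0.1767]
ee_rot: [157.6, 90.0, 178.1]
ft_force: [0.5, 0.6, -0.5]
finger_gap: -0.001
```

```bash
python3 - <<'E'
from h import *
rel((.4408,-.313),20.2)
plan([.382,-.3346,.080],20.2,38)
w=grab("wrist"); cv2.imwrite("pics/w47.png",w["img"])
E
```

```text
t 38.35 p [ 0.3804 -0.3331  0.1767] tilt [-1.      0.0003 -0.0007] head 20.54 F [ 0.4744  0.5739 -0.4617] gap -0.0007953640139925648
along -0.0636 perp 0.0020
from [ 0.3804 -0.3331  0.1767] head 20.5 n=3
([32.2, -0.7, 0.3], [0.002, -0.0, -0.0])
([32.2, -0.7, 0.3], [0.002, -0.0, -0.0])
([32.2, -0.7, 0.3], [0.002, -0.0, -0.0])
```

View pics/w47.png

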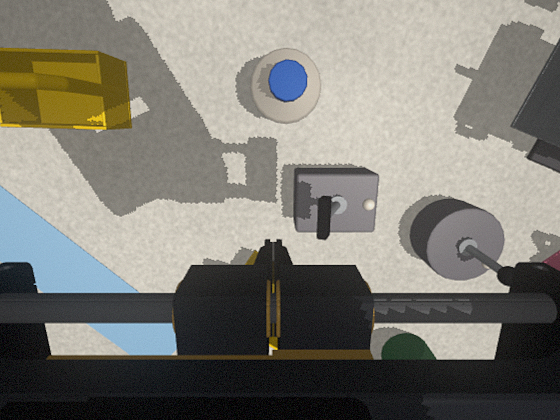

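Emit:
{"op": "play_rows", "data": {"moves": [{"travel": [28,0,0],"turn": [0,0,0],"gripper": 0},{"travel": [30,0,-1],"turn": [0,0,0],"gripper": 0},{"travel": [25,0,-1],"turn": [0,0,0],"gripper": 0},{"travel": [10,0,0],"turn": [0,0,0],"gripper": 0},{"travel": [0,0,0],"turn": [0,0,0],"gripper": 0}]}}

```text
time: 38.82
tcp_pos: [0.3845, -0.3347, 0.0809]
ee_rot: [-66.2, 89.5, -46.0]
ft_force: [0.7, -0.3, -0.4]
finger_gap: 0.008
```

```bash
python3 - <<'E'
from h import *
rel((.4408,-.313),20.2)
E
```

```text
t 38.8167 p [ 0.3845 -0.3347  0.0809] tilt [-1.     -0.0072  0.0032] head 20.24 F [ 0.7022 -0.2761 -0.3809] gap 0.007655102451905548
along -0.0604 perp -0.0009
```

Emit:
{"op": "play_rows", "data": {"moves": [{"travel": [2,0,13],"turn": [0,0,0],"gripper": 0},{"travel": [2,0,13],"turn": [0,0,0],"gripper": 0},{"travel": [1,0,12],"turn": [0,0,0],"gripper": 0},{"travel": [1,0,10],"turn": [0,0,0],"gripper": 0}]}}

```text
time: 39.15
tcp_pos: [0.4338, -0.3175, 0.0753]
ee_rot: [-64.5, 89.5, -44.5]
ft_force: [-0.9, 0.6, 0.6]
finger_gap: -0.0
```

```bash
python3 - <<'E'
from h import *
rel((.4408,-.313),20.2)
E
```

```text
t 39.15 p [ 0.4338 -0.3175  0.0753] tilt [-1.     -0.0076  0.0036] head 20.05 F [-0.9379  0.6143  0.5673] gap -0.0003666571957460703
along -0.0081 perp -0.0019
```

Emit:
{"op": "play_rows", "data": {"moves": [{"travel": [0,0,10],"turn": [0,0,0],"gripper": 0},{"travel": [0,0,6],"turn": [0,0,0],"gripper": 0},{"travel": [0,0,0],"turn": [0,0,0],"gripper": 0}]}}

```text
time: 39.4
tcp_pos: [0.448, -0.3123, 0.0758]
ee_rot: [-131.8, 89.5, -111.4]
ft_force: [-7.5, -8.2, -0.8]
finger_gap: 0.009
```

```bash
python3 - <<'E'
from h import *
rel((.4408,-.313),20.2)
w=grab("wrist"); cv2.imwrite("pics/w48.png",w["img"])
E
```

```text
t 39.4 p [ 0.448  -0.3123  0.0758] tilt [-1.     -0.0068 -0.0061] head 20.44 F [-7.5396 -8.2325 -0.7736] gap 0.008641474623881784
along 0.0070 perp -0.0019
```

View pics/w48.png

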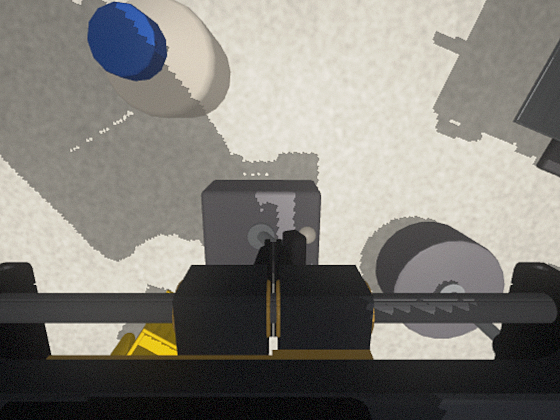

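Emit:
{"op": "play_rows", "data": {"moves": [{"travel": [0,0,-9],"turn": [0,0,0],"gripper": 0},{"travel": [-10,0,-6],"turn": [0,0,0],"gripper": 0},{"travel": [-30,0,0],"turn": [0,0,0],"gripper": 0},{"travel": [-35,0,0],"turn": [0,0,0],"gripper": 0},{"travel": [-35,0,0],"turn": [0,0,0],"gripper": 0}]}}

```text
time: 39.87
tcp_pos: [0.4324, -0.3146, 0.1861]
ee_rot: [162.0, 89.4, -177.6]
ft_force: [0.5, 0.2, -0.6]
finger_gap: 0.007
```

Emit:
{"op": "play_rows", "data": {"moves": [{"travel": [-35,0,0],"turn": [0,0,0],"gripper": 0},{"travel": [-30,-10,-5],"turn": [0,0,0],"gripper": 0},{"travel": [-10,-10,0],"turn": [0,0,0],"gripper": 0},{"travel": [0,0,0],"turn": [0,0,0],"gripper": 0},{"travel": [0,0,0],"turn": [0,0,0],"gripper": 0}]}}

```text
time: 40.28
tcp_pos: [0.4364, -0.3348, 0.2781]
ee_rot: [-94.3, 89.4, -73.9]
ft_force: [-0.6, -0.3, -0.3]
finger_gap: 0.006
```

```bash
python3 - <<'E'
from h import *
rel((.4408,-.313),20.2)
w=grab("wrist"); cv2.imwrite("pics/w49.png",w["img"]); s=grab("side"); crop(s,160,120,190,170,4,"s49.png"); t=grab("top"); crop(t,100,100,240,160,3,"t49.png")
E
```

```text
t 40.2833 p [ 0.4364 -0.3348  0.2781] tilt [-0.9999 -0.0111 -0.0008] head 20.42 F [-0.5838 -0.3167 -0.3222] gap 0.0062143852560791754
along -0.0117 perp -0.0189
```

View pics/w49.png

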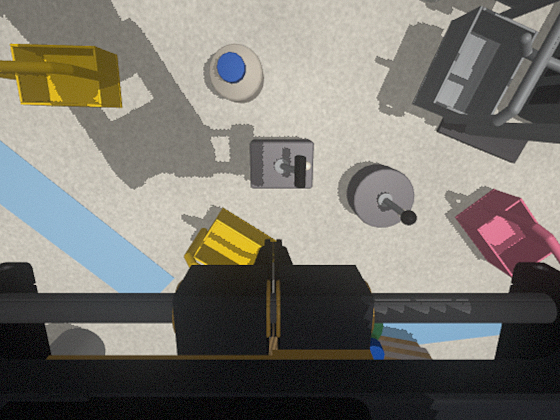

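View pics/s49.png

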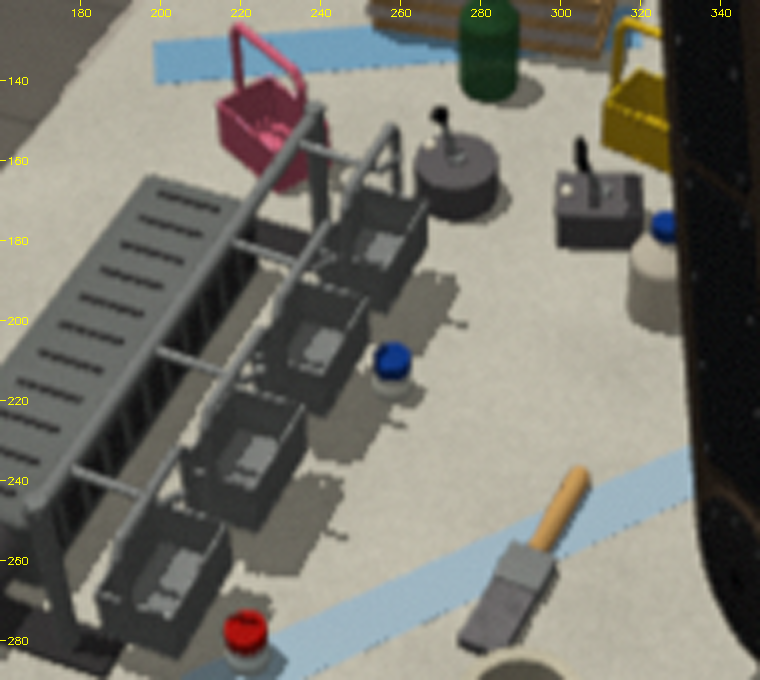

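View pics/t49.png

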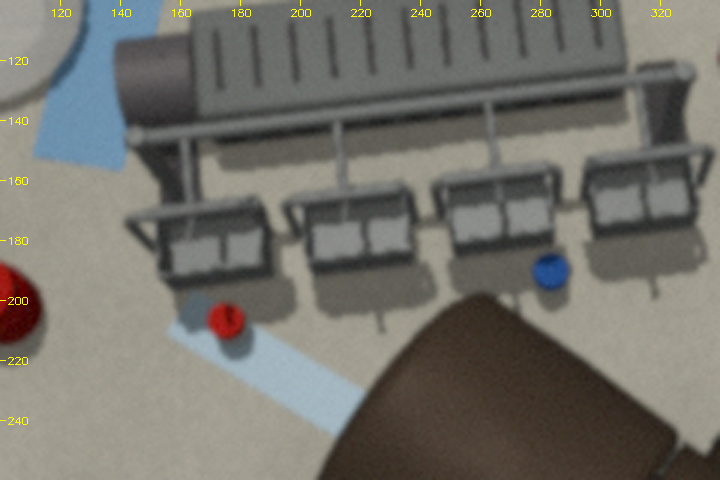

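Both bats lean to their dots and all four pails hang. I'll wait briefly, then check for swinging and for where the bars sit relative to the hooks.

Emit:
{"op": "play_rows", "data": {"moves": [{"travel": [-5,0,0],"turn": [0,0,0],"gripper": 0},{"travel": [0,0,0],"turn": [0,0,0],"gripper": 0},{"travel": [0,0,0],"turn": [0,0,0],"gripper": 0},{"travel": [0,0,0],"turn": [0,0,0],"gripper": 0},{"travel": [0,0,0],"turn": [0,0,0],"gripper": 0}]}}

```text
time: 40.85
tcp_pos: [0.4353, -0.3324, 0.2779]
ee_rot: [-166.5, 89.7, -146.0]
ft_force: [0.4, -0.2, 0.3]
finger_gap: 0.004
```

```bash
python3 - <<'E'
from h import *
t1=grab("top"); s1=grab("side")
for i in range(6): s2=grab("side")
t2=grab("top")
for a,b,(x,y,w,h) in ((t1,t2,(130,140,210,70)),(s1,s2,(180,140,90,150))):
    d=cv2.absdiff(a["img"],b["img"])[y:y+h,x:x+w]; print("diff max/mean",d.max(),d.mean())
# predicted bar ends for bar resting at hooks
im=cv2.resize(t2["img"],None,fx=3,fy=3,interpolation=cv2.INTER_CUBIC)
for y in (-.1435,-.0135,.1165,.2465):
    for dy in (-.055,.055):
        u=proj(t2,[.594,y+dy,.172])[0]*3+1; cv2.circle(im,tuple(int(v) for v in u),5,(0,0,255),1)
cv2.imwrite("pics/t50.png",im[360:660,320:1080])
E
```

```text
diff max/mean 22 1.9825396825396826
diff max/mean 41 1.149358024691358
```

View pics/t50.png

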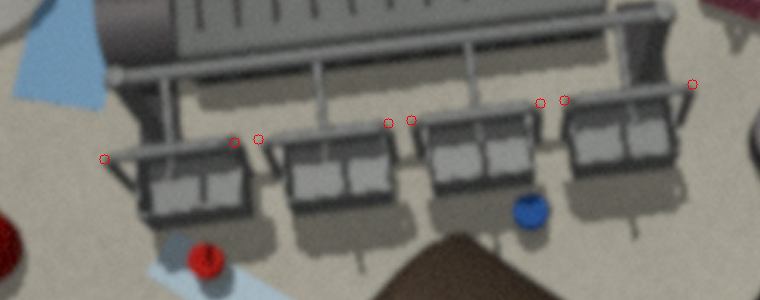

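The bar ends match the predicted resting places to within a few millimetres. The frame differences are noise-level apart from a small spot in the side view, so I'm handing in.

```bash
python3 - <<'E'
from bench import robot
print(robot.sign_off())
E
```

```text
the job is handed in; nothing more can be done
None
```

I turned the heat off, then the fan, and hung all four pails on hooks 0 to 3. Then I turned the fan on and the heat last, and handed the job in at about 41 s of the 210 s allowed; no verdict came back.

**Last checks**
- **Switches:** both bats lean to their white dots in the wrist and side views.
- **Pails:** the handle bars lie within a few millimetres of the predicted resting points in the top view.
- **Swinging:** frames a fraction of a second apart showed almost no change. One small spot in the side view differed by up to 41 grey levels; I took it for noise and did not look into it.
- **Arm and bystanders:** the gripper was clear of everything. I moved none of the bystanders and saw none out of place, but I did not measure them.

**What went wrong on the way**
- **Heat switch:** the first push passed over the bat without flipping it. I repeated it lower and it flipped.
- **First pail:** the first closing lifted away before the fingers had shut. The second shut on top of the bar, where the wrist read about 4 N. I gripped about 20 mm deeper, and that worked for all four pails. Both the heat and pail misses suggest the fingertips reach less far than the 17 mm given.
- **Third pail:** it had been knocked a few centimetres aside, so I measured it again before gripping.
- **Heat on:** the push ended with about 11 N against the bat's stop before I backed off.

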